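# Change over the plates on the vacuum bed

## Robot

A 6-joint arm with a two-finger parallel gripper is mounted at the origin on the work surface. World frame = base frame: x ahead of the robot, y to its left, z up, the work surface at z = 0. Lengths are in mm, angles in rad, forces in N, time in s.
With the tool pointing down it reaches from about 400 to 925 mm from the base axis. Payload 12.5 kg.
Tool frame: the origin (TCP) lies on the mounting face of the last link; the fingertips stand 190 mm ahead of it and the grasp point (between the pads) lies 171 mm ahead of it; x points along the fingers, y is the direction in which the jaws open and shut, and the axes are right-handed (so a half turn about x gives the same grasp; the last joint's range is limited). The gripper opens to 95 mm and grips with 3 to 60 N. Pads are 20 mm wide; open, the fingers measure 119 mm over their backs; the gripper's body (75 mm by 180 mm) begins 59 mm behind the grasp point.
Start: joints at [-1.264, 0.491, 1.559, -0, 1.092, -0.106], TCP at [250.753, -572.492, 404.761] pointing down, gripper open.
Joint ranges: [-3.1, 3.1], [-0.84, 2.19], [0.05, 2.79], [-1.13, 4.28], [0.06, 2.93], [-2.69, 2.69]. Speed limits (rad/s): [2.22, 2.22, 2.79, 3.14, 3.14, 3.14].

## Interface

Orientations are given as [roll, pitch, yaw] about the fixed x, y, z axes, in that order (R = Rz(yaw) Ry(pitch) Rx(roll)).
In Python, from cell import env, eyes gives the robot as it stands. The module is installed in compiled form; this text tells all that it offers.
- The arm moves only by the tool jog_arm, never from a script. Its argument "deltas" is one flat list of numbers, 7 for each row, row after row: the shift along the tool's x, y, z in mm, then the turn, a rotation vector about the tool's x, y, z in rad, then the opening, from 0 (shut) to 1 (fully open). A call has 1 to 10 rows; each row shifts and turns the pose as measured when the row begins, along the tool's axes as they then stand; what a row does not reach is not made up. A row lasts 1/8 s, in which the tool goes at most 62.5 mm and 10.7 degrees, less where a joint would pass 70% of its speed; a pose out of reach is approached as far as the arm can. A call is refused whole if a number of a shift passes 62.5 or a number of a turn 0.188, either way. A call with a gripper value outside its range is refused whole. The fingers move at their own pace and stop on an object; the grip force is fixed at half the most. Time passes only in rows, so rows that do not move let the fingers close. It gives the time, the measured TCP pose, the force and the opening at its end, in the units of the state.
- env.state(): the state, without advancing time (a new reading comes with each control period).
- eyes.read_camera(name): name is "side" or "top"; returns a dict with "image" (480x640x3 uint8, red, green, blue), "fovy" (degrees; the focal length in pixels is half the picture's height over the tangent of half this angle, whatever the lens; pixels are square), "cx", "cy" (the principal point, pixels), "world_from_camera" (4x4, takes a point from camera to world coordinates). Camera axes: x right, y up, looking along -z (the intrinsics and any distortion apply to the point x, -y, -z); pixel columns grow to the right and rows downward; lengths in mm; the calibration is good to about 2 mm. A picture is of the moment at which its call begins. There is no depth.
- env.job_done(): hands the job in, once; it reports no verdict.
The state is a dict: "t": time; "joints": joint angles; "qvel": joint speeds; "tau": joint torques, N m; "eef_pos": TCP position; "tcp_rot": TCP orientation; "ft_force": force on the tool from outside, world axes, zero at the start; "moment": the same for the moment, N m; "opening": opening from 0.0 (shut) to 1.0 (fully open).
Only numpy, scipy, OpenCV 4.12 (cv2) and the standard library are available. Lean on these libraries where they do the work, as an engineer would, in place of code of your own. Each camera call takes 0.05 s, during which the arm holds its last target.

## Task

Change over the vacuum bed: pull the yellow vacuum lever, which is on (away from the robot), fully back to let go, then lay the finished grey plate flat on the cork mat, wholly within it. Then load every coloured flow plate onto the bed, one to a bay (any plate in any bay), white zigzag channels up (turn over those lying black side up), pushed square and flush into the bay's fence corner: a short end against the long fence, a long side against the bay's rib. When all are home push the lever fully on again, leaving the plates seated and the two bottles undisturbed.

Things in the scene. Friction and masses are not known exactly. Their poses are not given: they have to be found in the camera images.
- plate_blue: blue flow plate, rigid slab 100 x 60 x 12 mm, 0.1 kg, blue edges; one face blue with a flat white zigzag of channels, the other black with a thin blue border. Origin at the slab's centre; x along the 100 mm length, y along the width; -z axis is out of the channelled face. It starts black side up, flat on the bench. May be absent.
- plate_green: green flow plate, rigid slab 100 x 60 x 12 mm, 0.1 kg, green edges; one face green with a flat white zigzag of channels, the other black with a thin green border. Origin at the slab's centre; x along the 100 mm length, y along the width; -z axis is out of the channelled face. It starts black side up, flat on the bench. May be absent.
- plate_orange: orange flow plate, rigid slab 100 x 60 x 12 mm, 0.1 kg, orange edges; one face orange with a flat white zigzag of channels, the other black with a thin orange border. Origin at the slab's centre; x along the 100 mm length, y along the width; +z axis is out of the channelled face. It starts channelled side up, flat on the bench. May be absent.
- plate_blue_channels (a point): centre of the channelled face of plate_blue, 6 mm from the plate's origin: 6 mm above the origin when the channels face up, 6 mm below it when they face down
- plate_green_channels (a point): centre of the channelled face of plate_green, 6 mm from the plate's origin: 6 mm above the origin when the channels face up, 6 mm below it when they face down
- plate_orange_channels (a point): centre of the channelled face of plate_orange, 6 mm from the plate's origin: 6 mm above the origin when the channels face up, 6 mm below it when they face down
- plate_grey: finished plate, rigid slab 100 x 60 x 12 mm, 0.1 kg, grey with a light panel on both faces; starts flat on the bed, loose in the middle bay, short of the fence. Origin at the slab's centre, x along the 100 mm length. Either face may be up at the end.
- mat: fixed flat cork mat 90 (x) x 150 (y) x 3 mm, origin at the centre of its underside; the grey plate fits on it with its length along the mat's y
- bed: fixed vacuum bed: dark slab 170 (x) x 378 (y) x 10 mm, origin at the centre of its underside, z up. A fence 12 thick, 10 high above the slab, runs along the far (+x) edge, inner face at x = +73 mm. Three ribs 12 thick, 10 high, 75 long (x -2 to +73) meet it squarely at y = -61, +61, +183. Each bay lies on the -y side of its rib, 110 wide to the next; near side open.
- bay0 (a point): bay 0 (rightmost, -y end): point on the slab's top face (10 mm above the bench) under the centre of a plate that is flush in the corner of this bay, its 100 mm length square to the fence: 50 mm in front (-x) of the fence's inner face and 30 mm to the right (-y) of the rib's face. Axes as the bed's.
- bay1 (a point): bay 1 (middle): point on the slab's top face (10 mm above the bench) under the centre of a plate that is flush in the corner of this bay, its 100 mm length square to the fence: 50 mm in front (-x) of the fence's inner face and 30 mm to the right (-y) of the rib's face. Axes as the bed's.
- bay2 (a point): bay 2 (leftmost, +y end): point on the slab's top face (10 mm above the bench) under the centre of a plate that is flush in the corner of this bay, its 100 mm length square to the fence: 50 mm in front (-x) of the fence's inner face and 30 mm to the right (-y) of the rib's face. Axes as the bed's.
- valve (a joint): vacuum lever, rad: 0 = leaning 0.5 rad from upright to its own -x side (towards the robot), 1.0 = fully over to its own +x side (away from the robot); stays where it is left, light friction, turns with a push of a few newtons at the tip
- valve_tip (a point): centre of the yellow ball, 26 mm diameter, at the end of the lever, 80 mm from its hinge; the hinge is 22 mm above the bench over the origin of valve_base
- valve_base: grey housing block of the lever, fixed to the bench; origin at the centre of its underside; its yaw gives the lever's swing direction (own x); 70 (x) x 50 x 25 mm
- bottle_a: bystander: pale glass bottle with blue cap, 54 mm diameter, 90 mm tall, origin under its centre; leave alone
- bottle_b: bystander: pale glass bottle with blue cap, 54 mm diameter, 90 mm tall, origin under its centre; leave alone
Mind the look-alikes: they are no part of the job. Of the things that look like the mat, the middle-sized one is meant.

How it is judged (in metres and radians):
On the way, in this order (a step that is already met when the one before it is completed fails the run):
1. the vacuum lever is pulled fully back (value of joint valve below 0.15 rad), for 0.2 s.
2. then the finished grey plate lies flat on the cork mat (angle between the x axis of plate_grey and the y axis of mat, either way round below 0.35 rad and x of plate_grey in the frame of mat between -0.022 and 0.022 m and y of plate_grey in the frame of mat between -0.035 and 0.035 m and z of plate_grey in the frame of mat between 0.005 and 0.013 m and linear speed of plate_grey below 0.05 m/s), for 0.2 s.
3. then every blue, green or orange plate present lies channels up, flush in the fence corner of a bay (((x of plate_blue in the frame of bay0 between -0.003 and 0.003 m and y of plate_blue in the frame of bay0 between -0.003 and 0.003 m and z of plate_blue in the frame of bay0 between 0.003 and 0.009 m and z of plate_blue_channels in the frame of bay0 above 0.009 m and angle between the x axis of plate_blue and the x axis of bed, either way round below 0.035 rad) or (x of plate_blue in the frame of bay1 between -0.003 and 0.003 m and y of plate_blue in the frame of bay1 between -0.003 and 0.003 m and z of plate_blue in the frame of bay1 between 0.003 and 0.009 m and z of plate_blue_channels in the frame of bay1 above 0.009 m and angle between the x axis of plate_blue and the x axis of bed, either way round below 0.035 rad) or (x of plate_blue in the frame of bay2 between -0.003 and 0.003 m and y of plate_blue in the frame of bay2 between -0.003 and 0.003 m and z of plate_blue in the frame of bay2 between 0.003 and 0.009 m and z of plate_blue_channels in the frame of bay2 above 0.009 m and angle between the x axis of plate_blue and the x axis of bed, either way round below 0.035 rad)) and ((x of plate_green in the frame of bay0 between -0.003 and 0.003 m and y of plate_green in the frame of bay0 between -0.003 and 0.003 m and z of plate_green in the frame of bay0 between 0.003 and 0.009 m and z of plate_green_channels in the frame of bay0 above 0.009 m and angle between the x axis of plate_green and the x axis of bed, either way round below 0.035 rad) or (x of plate_green in the frame of bay1 between -0.003 and 0.003 m and y of plate_green in the frame of bay1 between -0.003 and 0.003 m and z of plate_green in the frame of bay1 between 0.003 and 0.009 m and z of plate_green_channels in the frame of bay1 above 0.009 m and angle between the x axis of plate_green and the x axis of bed, either way round below 0.035 rad) or (x of plate_green in the frame of bay2 between -0.003 and 0.003 m and y of plate_green in the frame of bay2 between -0.003 and 0.003 m and z of plate_green in the frame of bay2 between 0.003 and 0.009 m and z of plate_green_channels in the frame of bay2 above 0.009 m and angle between the x axis of plate_green and the x axis of bed, either way round below 0.035 rad)) and ((x of plate_orange in the frame of bay0 between -0.003 and 0.003 m and y of plate_orange in the frame of bay0 between -0.003 and 0.003 m and z of plate_orange in the frame of bay0 between 0.003 and 0.009 m and z of plate_orange_channels in the frame of bay0 above 0.009 m and angle between the x axis of plate_orange and the x axis of bed, either way round below 0.035 rad) or (x of plate_orange in the frame of bay1 between -0.003 and 0.003 m and y of plate_orange in the frame of bay1 between -0.003 and 0.003 m and z of plate_orange in the frame of bay1 between 0.003 and 0.009 m and z of plate_orange_channels in the frame of bay1 above 0.009 m and angle between the x axis of plate_orange and the x axis of bed, either way round below 0.035 rad) or (x of plate_orange in the frame of bay2 between -0.003 and 0.003 m and y of plate_orange in the frame of bay2 between -0.003 and 0.003 m and z of plate_orange in the frame of bay2 between 0.003 and 0.009 m and z of plate_orange_channels in the frame of bay2 above 0.009 m and angle between the x axis of plate_orange and the x axis of bed, either way round below 0.035 rad))), for 0.2 s.
4. then the vacuum lever is pushed fully over (value of joint valve above 0.85 rad), for 0.2 s.
At the end, for the whole second after the job is handed in: grey plate flat on the mat, centre within 22 mm (mat x) and 35 mm (mat y), length within 20 degrees of mat y; every coloured plate present flat on the bed, channels up, one to a bay, within 3 mm of flush with fence and rib, within 2 degrees of square, at rest; lever past 0.85 rad (all of step 3 and angle between the x axis of plate_grey and the y axis of mat, either way round below 0.35 rad and x of plate_grey in the frame of mat between -0.022 and 0.022 m and y of plate_grey in the frame of mat between -0.035 and 0.035 m and z of plate_grey in the frame of mat between 0.005 and 0.013 m and value of joint valve above 0.85 rad and linear speed of each of plate_blue, plate_green, plate_orange below 0.02 m/s); the robot touches nothing.
It fails at once if bottle_a shifted by more than 20 mm (distance of bottle_a from where it was at the start of the episode above 0.02 m).
It fails at once if bottle_b shifted by more than 20 mm (distance of bottle_b from where it was at the start of the episode above 0.02 m).
It fails at once if bottle_a tipped (angle between bottle_a's own z axis and vertical above 0.4 rad).
It fails at once if bottle_b tipped (angle between bottle_b's own z axis and vertical above 0.4 rad).
Of plate_blue, plate_green, plate_orange only 2 to 3 are there at a start; the rules pass over those that are not, and their reading is None.
At some moment in a run one of plate_blue, plate_green, plate_orange may be knocked a few centimetres aside while the robot is not near it.
Once in a run the grip may slacken for a moment while it holds something.
It also fails if it takes over 210 s, if anything falls off the work surface, if the arm or the gripper's body presses on something with over 40 N, if the wrist force passes 120 N, or if a joint passes its speed limit or range.

## Working session

There is one attempt and no reset: what is moved stays moved. The work goes in short steps, Python scripts to look and compute and a tool call to move; the robot and the scene stay as the last step left them, time stands still between calls to the robot, and variables do not carry over. Pictures are saved under pics/ and viewed, and the job is handed in when it is done.

Besides the shell and the picture viewer there is one more tool, called after ">>>" by a JSON object that holds its "method" and its "body", one argument or row to a line. jog_arm: Moves the arm, as the interface text tells. Its arguments: {"type":"object","properties":{"deltas":{"type":"array","items":{"type":"number"}}},"required":["deltas"]}

```bash
mkdir -p pics; ls; cat > h.py <<'E'
import numpy as np, cv2, json
from cell import env, eyes
def shot(n,f=None):
    d=eyes.read_camera(n)
    if f: cv2.imwrite('pics/'+f,cv2.cvtColor(d['image'],cv2.COLOR_RGB2BGR))
    return d
E
python3 - <<'E'
from h import *
for n in('top','side'):
    d=shot(n,n+'0.png'); print(n,{k:v for k,v in d.items() if k!='image'})
print(env.state())
E
```

```text
pics
top {'fovy': 46.421330973288384, 'cx': 316.65772186686905, 'cy': 247.24378228703617, 'world_from_camera': array([[ 2.48597982e-02,  9.95159672e-01, -9.50747965e-02,
         3.56867098e+02],
       [-9.99678948e-01,  2.52127859e-02,  2.51308266e-03,
        -2.76525146e+00],
       [ 4.89801900e-03,  9.49817978e-02,  9.95466960e-01,
         1.62286842e+03],
       [ 0.00000000e+00,  0.00000000e+00,  0.00000000e+00,
         1.00000000e+00]])}
side {'fovy': 50.124298017364616, 'cx': 318.81566115400625, 'cy': 242.29598157100483, 'world_from_camera': array([[-9.08253197e-01,  3.03928470e-01, -2.87582363e-01,
         1.63813133e+02],
       [-4.18180492e-01, -6.36048689e-01,  6.48511482e-01,
         7.73981882e+02],
       [ 1.41847176e-02,  7.09273960e-01,  7.04790212e-01,
         9.10734545e+02],
       [ 0.00000000e+00,  0.00000000e+00,  0.00000000e+00,
         1.00000000e+00]])}
{'t': 0.1, 'joints': array([-1.26359959e+00,  4.91499343e-01,  1.55939930e+00,  1.72853723e-05,
        1.09172288e+00, -1.05588538e-01]), 'qvel': array([ 0.00044916, -0.00097707, -0.0017675 ,  0.00019825, -0.00011357,
       -0.00061389]), 'tau': array([ 2.85730915e-03, -6.13623190e+01, -2.58605361e+01,  6.94219116e-02,
        4.69951797e-02, -5.40285077e-05]), 'eef_pos': array([ 250.74527172, -572.46150527,  404.21633614]), 'tcp_rot': array([-1.69128486,  1.56976735,  1.86308509]), 'ft_force': array([-0.9193683 , -0.93376013, -0.32705719]), 'moment': array([-0.03230581, -0.01835755,  0.00733082]), 'opening': 0.9982975162480172}
```

View pics/top0.png

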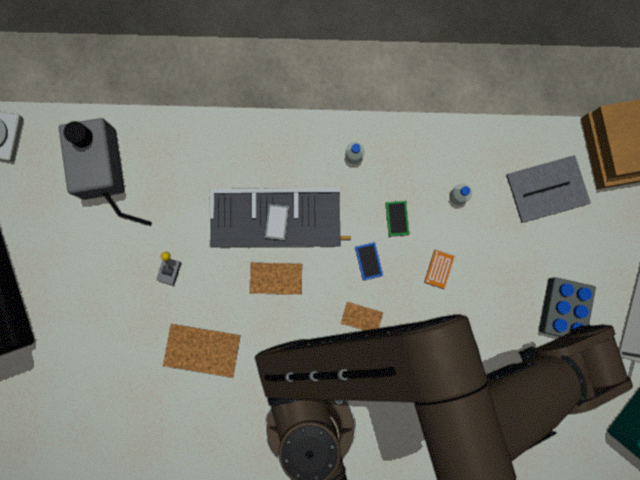

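View pics/side0.png

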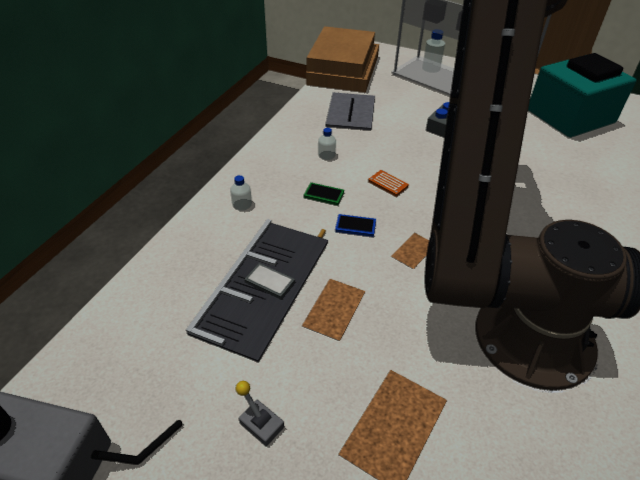

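```bash
cat >> h.py <<'E'
def K(d):
    f=240/np.tan(np.radians(d['fovy'])/2); return f,d['cx'],d['cy']
def ray(d,u,v):
    f,cx,cy=K(d); M=d['world_from_camera']
    r=M[:3,:3]@np.array([(u-cx)/f,-(v-cy)/f,-1.]); return M[:3,3],r/np.linalg.norm(r)
def onz(d,uv,z):
    uv=np.atleast_2d(uv); out=[]
    for u,v in uv:
        o,r=ray(d,u,v); out.append((o+r*(z-o[2])/r[2])[:2])
    return np.array(out)
def proj(d,P):
    f,cx,cy=K(d); M=d['world_from_camera']; c=M[:3,:3].T@(np.asarray(P,float)-M[:3,3])
    return np.array([cx+f*c[0]/-c[2], cy-f*c[1]/-c[2]])
def hsv(d): return cv2.cvtColor(d['image'],cv2.COLOR_RGB2HSV)
def tri(d1,uv1,d2,uv2):
    o1,r1=ray(d1,*uv1);o2,r2=ray(d2,*uv2)
    A=np.stack([r1,-r2],1);s=np.linalg.lstsq(A,o2-o1,rcond=None)[0]
    p,q=o1+s[0]*r1,o2+s[1]*r2; return (p+q)/2,np.linalg.norm(p-q)
HS={'blue':(105,125),'green':(50,80),'orange':(5,18)}
def blobs(d,lo,hi,amin=80,roi=None):
    m=cv2.inRange(hsv(d),np.array(lo),np.array(hi))
    if roi: 
        z=np.zeros_like(m);x0,y0,x1,y1=roi;z[y0:y1,x0:x1]=m[y0:y1,x0:x1];m=z
    m=cv2.morphologyEx(m,cv2.MORPH_CLOSE,np.ones((3,3)))
    cs,_=cv2.findContours(m,cv2.RETR_EXTERNAL,cv2.CHAIN_APPROX_NONE)
    return [c for c in cs if cv2.contourArea(c)>amin]
def rectw(d,c,z):
    w=onz(d,c[:,0,:].astype(float),z).astype(np.float32)
    (cx,cy),(a,b),ang=cv2.minAreaRect(w)
    if a<b: a,b,ang=b,a,ang+90
    ang=(ang+90)%180-90
    return np.round([cx,cy,a,b,ang],1)   # centre, long, short, long-axis angle deg
E
python3 - <<'E'
from h import *
d=shot('top');s=shot('side')
for n,lo,hi,z,roi in [('blue',(105,150,50),(130,255,255),12,(200,180,500,320)),('green',(45,120,30),(85,255,255),12,(200,180,500,320)),('orange',(3,130,120),(18,255,255),12,(390,220,500,320)),('mats',(5,80,60),(20,255,255),3,(100,240,400,400)),('lever',(22,150,120),(32,255,255),100,(100,200,220,320)),('bed',(0,0,20),(179,80,90),10,(190,170,345,260)),('grey',(0,0,110),(179,60,255),22,(258,196,292,244)),('bot',(105,120,80),(125,255,255),90,(330,130,480,205))]:
    for c in blobs(d,lo,hi,20,roi): print(n,cv2.boundingRect(c),rectw(d,c,z))
for x0,y0,x1,y1,n in [(190,170,350,300,'A'),(340,180,480,300,'B'),(140,230,230,300,'C')]:
    im=cv2.cvtColor(d['image'],cv2.COLOR_RGB2BGR)[y0:y1,x0:x1]; k=min(800//(x1-x0),600//(y1-y0)); cv2.imwrite(f'pics/crop{n}.png',cv2.resize(im,None,fx=k,fy=k,interpolation=cv2.INTER_CUBIC))
E
```

```text
blue (356, 243, 26, 37) [ 474.9 -157.    96.    56.8   14.9]
blue (461, 187, 9, 8) [ 688.3 -436.2   23.7   20.8  -88.5]
green (386, 202, 23, 34) [ 601.4 -237.9   96.9   57.1    6.2]
orange (425, 250, 29, 38) [ 457.3 -361.    98.3   58.8  -17.1]
mats (163, 324, 77, 53) [208.4 314.8 202.2 120.2  81.9]
mats (341, 302, 42, 29) [ 311.7 -140.6  107.6   65.3   75.2]
mats (250, 263, 52, 31) [419.4 109.9 147.5  86.7 -88.6]
lever (162, 252, 7, 8) [469.2 406.1  19.2  16.3   2.9]
bed (211, 192, 130, 56) [589.3 115.2 374.  159.7 -87.9]
grey (265, 205, 24, 34) [582.  111.2  95.5  56.9  -5.3]
bot (461, 187, 9, 8) [ 672.2 -415.2   22.5   19.8  -88.5]
bot (352, 144, 8, 9) [ 785.1 -108.4   22.9   19.6    1.1]
```

View pics/cropA.png

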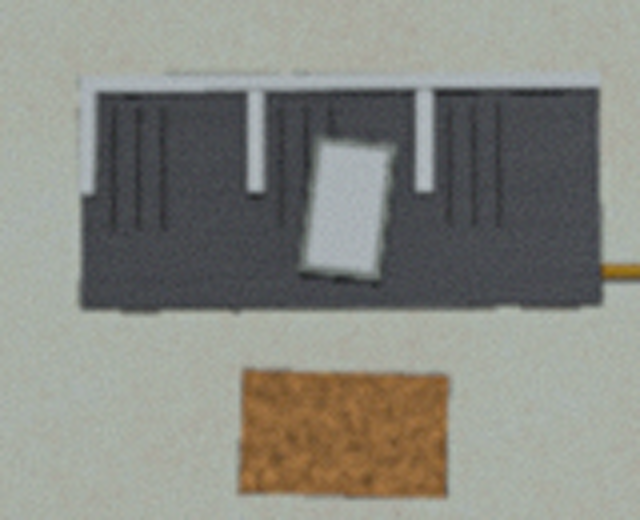

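View pics/cropB.png

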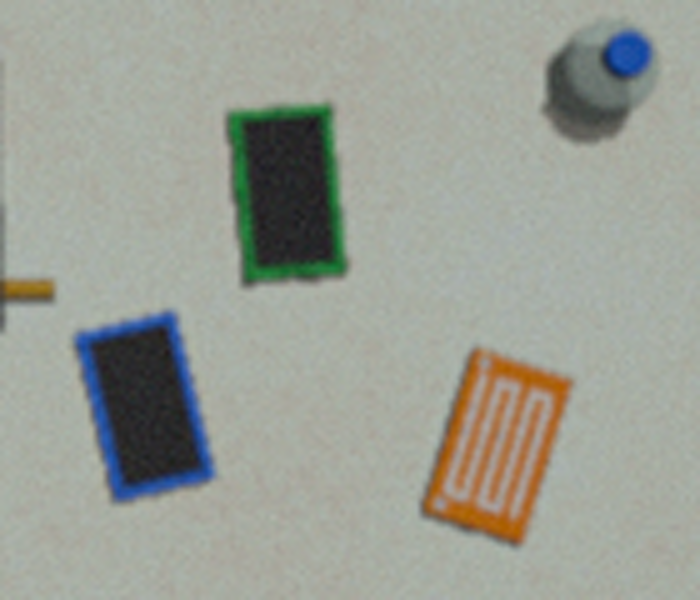

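View pics/cropC.png

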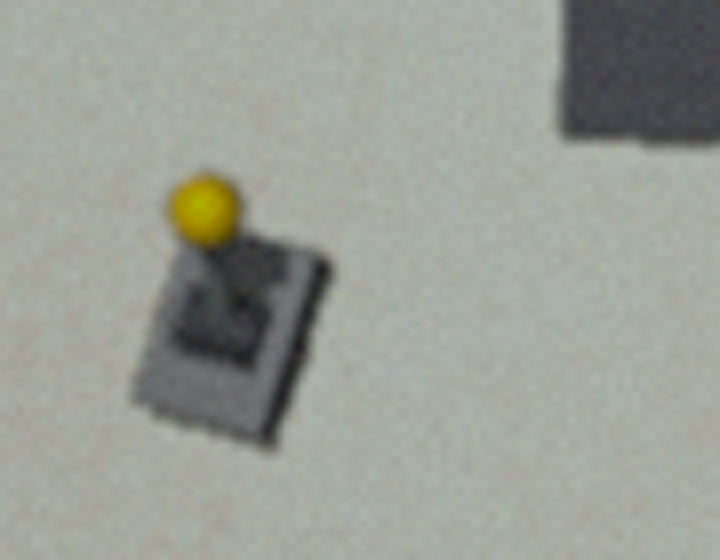

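```bash
python3 - <<'E'
from h import *
d=shot('top');s=shot('side')
g=cv2.cvtColor(d['image'],cv2.COLOR_RGB2GRAY).astype(float); g=cv2.GaussianBlur(g,(3,3),0)
def edge_rows(us,v0,v1,sign):
    pts=[]
    for u in us:
        col=np.gradient(g[v0:v1,u])*sign; k=int(np.argmax(col))
        if 0<k<len(col)-1:
            a,b,c=col[k-1:k+2]; k+=0.5*(a-c)/(a-2*b+c)
        pts.append((u,v0+k))
    return np.array(pts)
def edge_cols(vs,u0,u1,sign):
    pts=[]
    for v in vs:
        r=np.gradient(g[v,u0:u1])*sign;k=int(np.argmax(r))
        if 0<k<len(r)-1:
            a,b,c=r[k-1:k+2]; k+=0.5*(a-c)/(a-2*b+c)
        pts.append((u0+k,v))
    return np.array(pts)
def line(p,z):
    w=onz(d,p,z); vx,vy,x,y=cv2.fitLine(w.astype(np.float32),cv2.DIST_HUBER,0,.01,.01).ravel()
    r=w-[x,y]; res=np.abs(r@[-vy,vx]).mean()
    return np.round([x,y,np.degrees(np.arctan2(vy,vx))%180,res],2)
print('near edge slab z10',line(edge_rows(range(218,335),240,254,+1),10))
print('fence inner top z20',line(edge_rows([*range(222,248),*range(262,290),*range(302,335)],188,197,-1),20))
print('right edge slab',line(edge_cols(range(200,240),334,348,+1),10))
print('left edge slab',line(edge_cols(range(222,243),203,216,-1),10))
print('rib1 left, right',line(edge_cols(range(200,214),246,254,+1),20),line(edge_cols(range(200,214),254,262,-1),20))
print('rib0 left, right',line(edge_cols(range(200,214),288,297,+1),20),line(edge_cols(range(200,214),296,304,-1),20))
print('rib2 left,right',line(edge_cols(range(200,214),205,212,+1),20),line(edge_cols(range(200,214),211,220,-1),20))
# ball
for nm,dd,roi in(('t',d,(140,230,220,300)),('s',s,(220,360,270,410))):
    c=blobs(dd,(20,120,80),(34,255,255),20,roi)[0]; M=cv2.moments(c); print(nm,M['m10']/M['m00'],M['m01']/M['m00'])
    if nm=='t':a=(M['m10']/M['m00'],M['m01']/M['m00'])
    else:b=(M['m10']/M['m00'],M['m01']/M['m00'])
print('ball',tri(d,a,s,b))
# plates via side
for n,lo,hi,roi in [('blue',(105,150,50),(130,255,255),(320,200,390,250)),('green',(45,120,30),(85,255,255),(290,170,350,215)),('orange',(3,130,120),(18,255,255),(360,165,415,200))]:
    for c in blobs(s,lo,hi,20,roi): print(n,rectw(s,c,9))
base=[(151+0,0)]
# valve base corners in crop C /8 + (140,230), top z25
cc=np.array([(322,255),(268,440),(138,395)])/8+np.array([140,230]) 
print('base corners',onz(d,cc,25))
E
```

```text
near edge slab z10 [5.0842e+02 1.1454e+02 9.1620e+01 3.8000e-01]
fence inner top z20 [6.6771e+02 1.3693e+02 9.2130e+01 2.1000e-01]
right edge slab [ 6.0692e+02 -7.0940e+01  2.8100e+00  3.8000e-01]
left edge slab [5.4951e+02 3.0385e+02 2.3500e+00 2.2000e-01]
rib1 left, right [6.2101e+02 1.8491e+02 2.2900e+00 4.0000e-02] [6.2132e+02 1.7297e+02 1.9900e+00 8.0000e-02]
rib0 left, right [6.2794e+02 6.3330e+01 1.4100e+00 4.0000e-02] [6.2623e+02 5.0480e+01 1.7200e+00 5.0000e-02]
rib2 left,right [6.1975e+02 3.0265e+02 1.7886e+02 5.1000e-01] [6.1994e+02 2.9500e+02 8.3000e-01 9.0000e-02]
t 165.213058419244 255.9209621993127
s 242.16666666666666 386.988
ball (array([468.41566034, 407.26444858,  92.94457434]), np.float64(0.4463579628723032))
blue [ 473.2 -155.2   97.5   67.5   14.9]
green [ 600.3 -236.3   99.8   67.9    6. ]
orange [ 457.3 -364.    98.3   59.2  -17. ]
base corners [[457.61898708 381.81392785]
 [391.24388534 397.83227611]
 [406.06579038 444.83263159]]
```

```bash
cat >> h.py <<'E'
from scipy.spatial.transform import Rotation as Ro, Slerp
def pose():
    st=env.state(); return st['eef_pos'],Ro.from_euler('xyz',st['tcp_rot']),st
def Rd(phi,tilt=0):
    """tool down, jaw dir tool-y at phi deg; then tilt deg about tool y"""
    p=np.radians(phi); x=np.array([0,0,-1.]);y=np.array([np.cos(p),np.sin(p),0]);z=np.cross(x,y)
    return Ro.from_matrix(np.stack([x,y,z],1))*Ro.from_rotvec([0,np.radians(tilt),0])
def plan(wps,grip,p=None,R=None,step=60,turn=0.17,L=190.,call=True):
    """wps: list of (tip xyz or None, Rot or None[,grip])"""
    if p is None: p,R,_=pose()
    rows=[];g=grip
    for w in wps:
        tip0=p+R.apply([L,0,0]); t1=tip0 if w[0] is None else np.array([a if b is None else b for a,b in zip(tip0,w[0])],float)
        R1=R if w[1] is None else w[1]
        if len(w)>2: g=w[2]
        ang=(R.inv()*R1).magnitude(); p1=t1-R1.apply([L,0,0])
        n=int(max(1,np.ceil(np.linalg.norm(p1-p)/step),np.ceil(np.linalg.norm(t1-tip0)/step),np.ceil(ang/turn)))
        sl=Slerp([0,1],Ro.concatenate([R,R1]))
        for k in range(n):
            f=(k+1)/n; Rk=sl([f])[0]; tk=tip0+(t1-tip0)*f; pk=tk-Rk.apply([L,0,0])
            d=R.inv().apply(pk-p); rv=(R.inv()*Rk).as_rotvec()
            # sizes rounded
            d=np.round(d,1);rv=np.round(rv,3); rows.append([*d,*rv,g])
            p=p+R.apply(d);R=R*Ro.from_rotvec(rv)
    print(len(rows),'rows; end tip',np.round(p+R.apply([L,0,0]),1))
    for i in range(0,len(rows),10):
        print('['+', '.join(', '.join(f'{v+0.0:g}' for v in r) for r in rows[i:i+10])+']')
    return p,R
def where():
    p,R,st=pose(); m=R.as_matrix()
    print('t',round(st['t'],2),'tip',np.round(p+m[:,0]*190,1),'phi',round(np.degrees(np.arctan2(m[1,1],m[0,1])),1),'xdir',np.round(m[:,0],3),'F',np.round(st['ft_force'],1),'op',round(st['opening'],3),'q',np.round(st['joints'],2))
E
python3 - <<'E'
from h import *
where()
plan([((560,-150,200),None,0),((560,250,200),Rd(-12),0),((512,398,200),None,0)],0)
E
```

```text
t 0.3 tip [ 250.7 -572.4  214.6] phi -66.3 xdir [-0.  0. -1.] F [ 0.  -0.6  0. ] op 0.998 q [-1.26  0.49  1.56 -0.    1.09 -0.11]
19 rows; end tip [512. 398. 200.]
[1.6, -29.2, -50.3, 0, 0, 0, 0, 1.7, -29.2, -50.3, 0, 0, 0, 0, 1.6, -29.2, -50.3, 0, 0, 0, 0, 1.6, -29.2, -50.3, 0, 0, 0, 0, 1.6, -29.2, -50.3, 0, 0, 0, 0, 1.7, -29.3, -50.3, 0, 0, 0, 0, 1.6, -29.2, -50.3, 0, 0, 0, 0, 1.6, -29.2, -50.4, 0, 0, 0, 0, 1.7, -29.2, -50.3, 0, 0, 0, 0, 0, -52.3, -22.9, -0.136, 0, 0, 0]
[0, -48.8, -29.8, -0.135, 0, 0, 0, 0, -44.3, -36.1, -0.136, 0, 0, 0, 0, -39, -41.8, -0.135, 0, 0, 0, 0, -33, -46.6, -0.136, 0, 0, 0, 0.1, -26.4, -50.7, -0.135, 0, 0, 0, 0, -19.3, -53.8, -0.136, 0, 0, 0, 0, -25.9, -44.9, 0, 0, 0, 0, 0, -25.9, -45, 0, 0, 0, 0, 0, -25.9, -44.9, 0, 0, 0, 0]
```

>>> {"method": "jog_arm", "body": {
  "deltas": [2,-29,-50,0,0,0,0,2,-29,-50,0,0,0,0,2,-29,-50,0,0,0,0,2,-29,-50,0,0,0,0,2,-29,-50,0,0,0,0,2,-29,-50,0,0,0,0,2,-29,-50,0,0,0,0,2,-29,-50,0,0,0,0,2,-29,-50,0,0,0,0,0,-52,-23,-0.136,0,0,0]
}}

```text
t: 1.55
eef_pos: [568.0, -85.1, 385.4]
tcp_rot: [1.992, 1.568, -0.605]
ft_force: [0.6, -0.0, -0.4]
opening: 0.021
```

```bash
python3 - <<'E'
from h import *
where()
plan([((560,250,200),Rd(-12),0),((512,398,200),None,0)],0)
E
```

```text
t 1.55 tip [568.4 -85.4 195.4] phi -58.8 xdir [ 0.002 -0.002 -1.   ] F [ 0.6 -0.  -0.4] op 0.021 q [-0.26  0.44  1.71 -0.    0.99  0.76]
9 rows; end tip [512. 398. 200.]
[-0.9, -48.5, -27.8, -0.136, 0, 0, 0, -0.8, -44.2, -34, -0.136, 0, -0.001, 0, -0.8, -39.2, -39.8, -0.136, 0, 0, 0, -0.8, -33.5, -44.8, -0.137, 0, -0.001, 0, -0.8, -27, -48.9, -0.136, 0, 0, 0, -0.8, -20.2, -52.1, -0.136, 0, -0.001, 0, 0, -25.9, -44.9, 0, 0, 0, 0, 0, -25.9, -45, 0, 0, 0, 0, 0, -25.8, -44.9, 0, 0, 0, 0]
```

>>> {"method": "jog_arm", "body": {
  "deltas": [-1,-48.5,-28,-0.136,0,0,0,-1,-44,-34,-0.136,0,0,0,-1,-39,-40,-0.136,0,0,0,-1,-33.5,-45,-0.136,0,0,0,-1,-27,-49,-0.136,0,0,0,-1,-20,-52,-0.136,0,0,0,0,-26,-45,0,0,0,0,0,-26,-45,0,0,0,0,0,-26,-45,0,0,0,0]
}}

```text
t: 2.68
eef_pos: [502.0, 413.5, 390.3]
tcp_rot: [1.367, 1.567, -0.384]
ft_force: [0.5, 0.8, -1.3]
opening: 0.003
```

```bash
python3 - <<'E'
from h import *
where()
u=np.array([np.cos(np.radians(-12)),np.sin(np.radians(-12))])
h=np.array([431,414.5])
a=h+u*72;
plan([((a[0],a[1],150),Rd(-12),0),((a[0],a[1],84),None,0)],0)
p,R,_=pose()
b=h-u*22
plan([((b[0],b[1],84),None,0),((b[0]+20,b[1],84),None,0),((b[0]+20,b[1],180),None,0)],0,p=np.array([a[0],a[1],84+190]),R=Rd(-12),step=25)
E
```

```text
t 2.67 tip [502.6 413.3 200.3] phi -10.3 xdir [ 0.003 -0.001 -1.   ] F [ 0.5  0.8 -1.3] op 0.003 q [ 0.59  0.54  1.51 -0.    1.09  0.77]
3 rows; end tip [501.5 399.5  84. ]
[50.3, 1.8, 13.9, 0.029, 0.001, -0.003, 0, 33, -0.1, 0, 0, 0, 0, 0, 33, 0, 0.1, 0, 0, 0, 0]
9 rows; end tip [429.5 419.1 180. ]
[0, -23.5, 0, 0, 0, 0, 0, 0, -23.5, 0, 0, 0, 0, 0, 0, -23.5, 0, 0, 0, 0, 0, 0, -23.5, 0, 0, 0, 0, 0, 0, 19.6, -4.2, 0, 0, 0, 0, -24, 0, 0, 0, 0, 0, 0, -24, 0, 0, 0, 0, 0, 0, -24, 0, 0, 0, 0, 0, 0, -24, 0, 0, 0, 0, 0, 0]
```

>>> {"method": "jog_arm", "body": {
  "deltas": [50,2,14,0.029,0,0,0,33,0,0,0,0,0,0,33,0,0,0,0,0,0,0,-21,0,0,0,0,0,0,-21,0,0,0,0,0,0,-21,0,0,0,0,0,0,-21,0,0,0,0,0,0,0,0,0,0,0,0]
}}

```text
t: 3.68
eef_pos: [411.2, 422.1, 275.2]
tcp_rot: [2.134, 1.56, 0.36]
ft_force: [-0.7, 0.2, -0.3]
opening: 0.005
```

```bash
python3 - <<'E'
from h import *
where()
s=shot('side','s1.png'); d=shot('top')
im=cv2.imread('pics/s1.png')[340:460,180:340]; cv2.imwrite('pics/s1c.png',cv2.resize(im,None,fx=5,fy=5,interpolation=cv2.INTER_CUBIC))
for c in blobs(s,(20,120,80),(34,255,255),10,(200,360,300,430)): print(cv2.boundingRect(c))
E
```

```text
t 3.67 tip [413.1 422.8  85.2] phi -11.6 xdir [ 0.01   0.004 -1.   ] F [-0.7  0.2 -0.3] op 0.005 q [ 0.69  0.6   1.78 -0.    0.76  0.89]
(267, 411, 13, 11)
```

View pics/s1c.png

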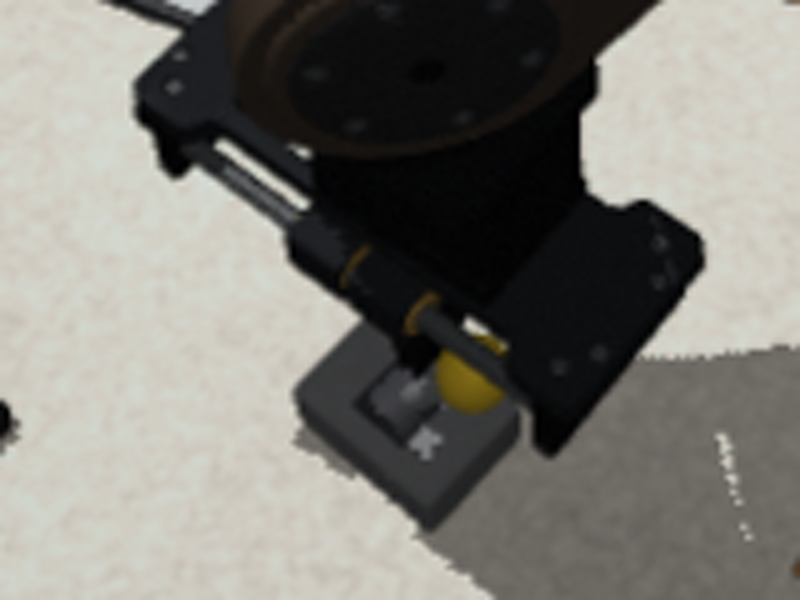

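```bash
python3 - <<'E'
from h import *
s=shot('side'); print(onz(s,[(274,416)],92.), onz(s,[(274,416)],98.))
plan([((426,420,85),None,0),((426,420,200),None,0.85),((548,113,200),Rd(-95),0.85)],0)
E
```

```text
[[392.29925728 430.66193961]] [[390.62482354 433.1779195 ]]
12 rows; end tip [548.1 113.  200. ]
[-0.2, 11.3, 0.1, 0, 0, 0, 0, -57.5, 0.5, -0.3, 0, 0, 0, 0.85, -57.5, 0.6, -0.4, 0, 0, 0, 0.85, 0, 20.3, 30.4, 0.162, -0.001, 0, 0.85, 0.1, 24.9, 26.8, 0.161, -0.002, -0.001, 0.85, 0, 29, 22.4, 0.162, -0.001, 0, 0.85, 0.1, 32.3, 17.5, 0.161, -0.001, 0, 0.85, 0.1, 34.6, 12.1, 0.162, -0.001, -0.001, 0.85, 0.1, 36.2, 6.3, 0.161, -0.002, 0, 0.85, 0.1, 36.8, 0.5, 0.162, -0.001, -0.001, 0.85]
[0, 36.4, -5.5, 0.161, -0.001, 0, 0.85, 0, 35.1, -11.2, 0.162, -0.001, 0, 0.85]
```

>>> {"method": "jog_arm", "body": {
  "deltas": [0,11,0,0,0,0,0,-57,0,0,0,0,0,0,-57,0,0,0,0,0,0.85,0,20,30,0.162,0,0,0.85,0,25,27,0.162,0,0,0.85,0,29,22,0.162,0,0,0.85,0,32,17.5,0.162,0,0,0.85,0,34.5,12,0.162,0,0,0.85,0,36,6,0.162,0,0,0.85,0,37,0.5,0.162,0,0,0.85]
}}

```text
t: 5.08
eef_pos: [526.8, 169.6, 392.1]
tcp_rot: [-3.035, 1.559, 0.297]
ft_force: [0.6, -0.0, 0.3]
opening: 0.788
```

```bash
python3 - <<'E'
from h import *
where()
plan([((549,114,150),Rd(-95.3),0.85),((549,114,60),None,.85),((549,114,14),None,0.85)],0.85)
d=shot('top','t2.png')
for n,lo,hi,z,roi in [('blue',(105,150,50),(130,255,255),12,(200,180,500,320)),('green',(45,120,30),(85,255,255),12,(200,180,500,320)),('orange',(3,130,120),(18,255,255),12,(390,220,500,320))]:
    for c in blobs(d,lo,hi,20,roi): print(n,cv2.boundingRect(c),rectw(d,c,z))
E
```

```text
t 5.08 tip [528.9 170.2 202.2] phi -79.1 xdir [ 0.011  0.003 -1.   ] F [ 0.6 -0.   0.3] op 0.788 q [0.19 0.4  1.75 0.   0.97 1.57]
5 rows; end tip [549. 114.  14.]
[26.1, 29.4, -5.3, 0.142, -0.006, 0.001, 0.85, 26.1, 28.4, -9.6, 0.141, -0.005, 0.002, 0.85, 45, 0, 0, 0, 0, 0, 0.85, 45, -0.1, 0.1, 0, 0, 0, 0.85, 46, 0, 0, 0, 0, 0, 0.85]
blue (356, 243, 26, 37) [ 474.8 -157.    96.1   56.8   14.9]
blue (461, 187, 9, 8) [ 688.3 -436.2   23.7   20.8  -88.5]
green (386, 202, 23, 34) [ 601.4 -237.9   96.9   57.1    6.2]
orange (425, 250, 29, 38) [ 457.3 -361.    98.3   58.8  -17.1]
```

View pics/t2.png

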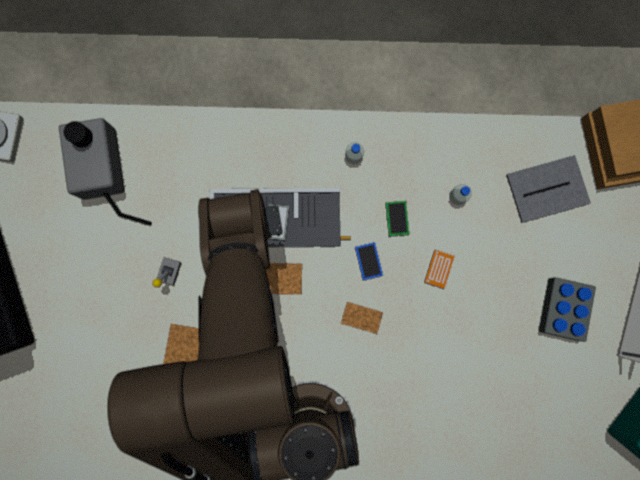

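>>> {"method": "jog_arm", "body": {
  "deltas": [26,29.5,-5,0.142,-0.006,0,0.85,26,28.5,-9.5,0.142,-0.005,0.002,0.85,45,0,0,0,0,0,0.85,45,0,0,0,0,0,0.85,0,0,0,0,0,0,0.85]
}}

```text
t: 5.75
eef_pos: [554.5, 103.0, 247.0]
tcp_rot: [-2.945, 1.567, 0.078]
ft_force: [0.6, 0.5, -0.3]
opening: 0.853
```

```bash
python3 - <<'E'
from h import *
where()
plan([((549,114,30),Rd(-95.3),0.85),((549,114,13.),None,.85)],0.85)
E
```

```text
t 5.75 tip [555.2 103.   57. ] phi -96.8 xdir [ 0.004  0.    -1.   ] F [ 0.6  0.5 -0.3] op 0.853 q [0.07 0.61 1.86 0.   0.67 1.76]
2 rows; end tip [549. 114.  13.]
[27, -10.3, 6.8, -0.026, -0.004, 0.001, 0.85, 17, 0, -0.1, 0, 0, 0, 0.85]
```

>>> {"method": "jog_arm", "body": {
  "deltas": [0,-10,7,-0.026,-0.004,0,0.85,20,0,0,0,0,0,0.85,0,0,0,0,0,0,0.85]
}}

```text
t: 6.12
eef_pos: [549.6, 115.1, 231.5]
tcp_rot: [-2.781, 1.566, 0.272]
ft_force: [0.6, -0.5, -0.1]
opening: 0.854
```

```bash
python3 - <<'E'
from h import *
where()
plan([((549,114,13.),Rd(-95.3),.85)],0.85)
E
```

```text
t 6.12 tip [550.5 115.3  41.5] phi -95.1 xdir [ 0.005  0.001 -1.   ] F [ 0.6 -0.5 -0.1] op 0.854 q [0.09 0.63 1.87 0.   0.63 1.75]
1 rows; end tip [549. 114.  13.]
[28.4, 1.2, 0.6, 0.004, -0.005, 0.002, 0.85]
```

>>> {"method": "jog_arm", "body": {
  "deltas": [24,1,1,0,-0.005,0,0.85,5,0,0,0,0,0,0.85,0,0,0,0,0,0,0.4,0,0,0,0,0,0,0.4,0,0,0,0,0,0,0.4,0,0,0,0,0,0,0.4]
}}

```text
t: 6.88
eef_pos: [549.9, 115.7, 209.4]
tcp_rot: [-2.77, 1.561, 0.286]
ft_force: [0.2, -0.0, -1.2]
opening: 0.624
```

```bash
python3 - <<'E'
from h import *
where()
E
```

```text
t 6.88 tip [551.7 116.2  19.4] phi -94.9 xdir [ 0.01   0.003 -1.   ] F [ 0.2 -0.  -1.2] op 0.624 q [0.09 0.67 1.88 0.   0.58 1.74]
```

>>> {"method": "jog_arm", "body": {
  "deltas": [0,0,0,0,0,0,0.8,0,0,0,0,0,0,0.8,6,0,0,0,-0.01,0,0.8,2,0,0,0,0,0,0.8,0,0,0,0,0,0,0.8]
}}

```text
t: 7.5
eef_pos: [550.0, 115.6, 200.8]
tcp_rot: [-1.111, 1.567, 1.945]
ft_force: [-0.3, 0.1, 0.2]
opening: 0.801
```

```bash
python3 - <<'E'
from h import *
where()
E
```

```text
t 7.5 tip [549.7 116.3  10.8] phi -94.9 xdir [-0.001  0.004 -1.   ] F [-0.3  0.1  0.2] op 0.801 q [0.09 0.69 1.88 0.01 0.57 1.74]
```

>>> {"method": "jog_arm", "body": {
  "deltas": [-1.5,0,0,0,0,0,0.8,0,0,0,0,0,0,0.4,0,0,0,0,0,0,0.4,0,0,0,0,0,0,0.4]
}}

```text
t: 8.0
eef_pos: [550.0, 115.7, 202.5]
tcp_rot: [-1.195, 1.567, 1.861]
ft_force: [0.2, -0.2, -0.6]
opening: 0.63
```

```bash
python3 - <<'E'
from h import *
where()
d=shot('top');im=cv2.cvtColor(d['image'],cv2.COLOR_RGB2BGR)[180:300,200:360]; cv2.imwrite('pics/t3.png',cv2.resize(im,None,fx=5,fy=5))
plan([((None,None,110),None),((419.4+2,110,110),Rd(-180+1)),((421,110,40),None)],0.4)
E
```

```text
t 8.0 tip [549.8 116.4  12.5] phi -94.9 xdir [-0.001  0.004 -1.   ] F [ 0.2 -0.2 -0.6] op 0.63 q [0.09 0.68 1.88 0.01 0.58 1.74]
13 rows; end tip [421. 110.  40.]
[-48.8, -0.2, 0.1, 0, 0, 0, 0.4, -48.7, -0.2, 0, 0, 0, 0, 0.4, 0, 1.9, 14.2, 0.163, 0, 0, 0.4, 0, 4.1, 13.8, 0.163, 0.001, 0, 0.4, 0, 6.3, 12.8, 0.163, 0, 0.001, 0.4, 0, 8.4, 11.7, 0.163, 0.001, 0, 0.4, 0, 10, 10.2, 0.163, 0, 0, 0.4, 0, 11.6, 8.4, 0.164, 0.001, 0, 0.4, 0, 12.8, 6.3, 0.163, 0, 0, 0.4, 0, 13.6, 4.3, 0.163, 0, 0.001, 0.4]
[0, 14.1, 1.9, 0.163, 0.001, 0, 0.4, 35, 0.2, 0, 0, 0, 0, 0.4, 35, 0.2, 0, 0, 0, 0, 0.4]
```

View pics/t3.png

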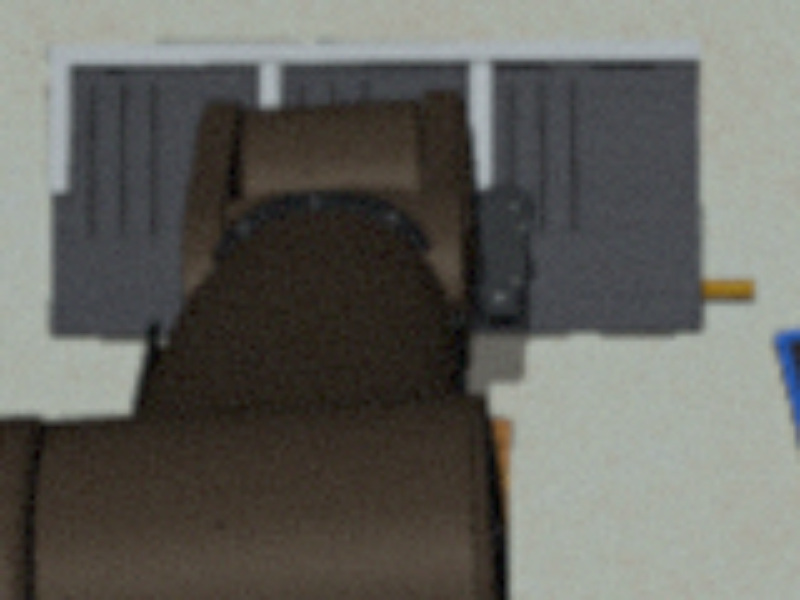

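```bash
python3 - <<'E'
from h import *
plan([((None,None,80),None),((419.4,77.5,80),Rd(1.5))],0.4)
E
```

```text
12 rows; end tip [419.4  77.5  80. ]
[-33.8, -0.1, 0, 0, 0, 0, 0.4, -33.7, -0.1, 0.1, 0, 0, 0, 0.4, 0, 4.9, 12.6, -0.168, 0, 0, 0.4, 0, 2.7, 13.3, -0.168, 0, 0.001, 0.4, 0, 0.5, 13.6, -0.169, -0.001, 0, 0.4, 0, -1.9, 13.4, -0.168, 0, 0.001, 0.4, 0, -4.1, 13, -0.168, 0, 0, 0.4, 0, -6.2, 12.1, -0.168, 0, 0, 0.4, 0, -8.1, 11, -0.169, 0, 0.001, 0.4, 0.1, -9.9, 9.4, -0.168, -0.001, 0, 0.4]
[0, -11.3, 7.6, -0.168, 0, 0.001, 0.4, 0, -12.4, 5.7, -0.168, 0, 0, 0.4]
```

>>> {"method": "jog_arm", "body": {
  "deltas": [-34,0,0,0,0,0,0.4,-34,0,0,0,0,0,0.4,0,5,12.5,-0.168,0,0,0.4,0,3,13,-0.168,0,0,0.4,0,0.5,13.5,-0.168,0,0,0.4,0,-2,13.5,-0.168,0,0,0.4,0,-4,13,-0.168,0,0,0.4,0,-6,12,-0.168,0,0,0.4,0,-8,11,-0.168,0,0,0.4,0,-10,9.5,-0.168,0,0,0.4]
}}

```text
t: 9.3
eef_pos: [443.5, 81.8, 272.4]
tcp_rot: [-2.352, 1.567, 2.091]
ft_force: [0.3, 0.7, -1.2]
opening: 0.625
```

```bash
python3 - <<'E'
from h import *
where()
s=shot('side','s4.png')
plan([((419.4,77.5,80),Rd(1.5)),((None,None,35),None)],0.4)
E
```

```text
t 9.3 tip [443.1  82.5  82.4] phi -15.4 xdir [-0.002  0.004 -1.   ] F [ 0.3  0.7 -1.2] op 0.625 q [0.04 0.46 2.11 0.01 0.57 0.3 ]
3 rows; end tip [419.4  77.5  35. ]
[1.2, -10.4, 4.8, -0.143, -0.001, 0.002, 0.4, 1.2, -11, 3.4, -0.144, -0.002, 0.002, 0.4, 45, 0, 0, 0, 0, 0, 0.4]
```

View pics/s4.png

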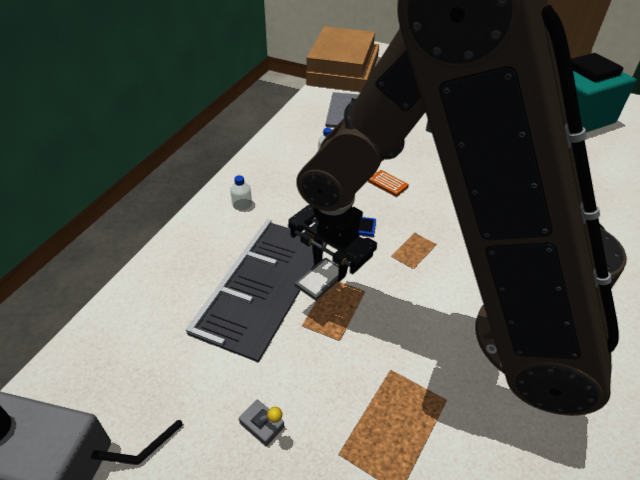

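Side view: grey plate held over the mat at about (322,277), lever ball at (275,414) fully back.

>>> {"method": "jog_arm", "body": {
  "deltas": [1,-10,5,-0.143,0,0.002,0.4,1,-10,3.5,-0.13,0,0.002,0.4,0,0,0,0,0,0,0.4,45,0,0,0,0,0,0.4,15,0,0,0,0,0,0.4,0,0,0,0,0,0,0.4]
}}

```text
t: 10.1
eef_pos: [423.2, 77.4, 209.6]
tcp_rot: [2.113, 1.565, 0.539]
ft_force: [-0.3, -0.1, -0.2]
opening: 0.628
```

```bash
python3 - <<'E'
from h import *
where()
s=shot('side','s5.png')
im=cv2.imread('pics/s5.png')[240:360,270:430]; cv2.imwrite('pics/s5c.png',cv2.resize(im,None,fx=5,fy=5,interpolation=cv2.INTER_CUBIC))
plan([((419.4,77.5,7),Rd(1.5))],0.4)
E
```

```text
t 10.1 tip [424.1  78.   19.6] phi -0.2 xdir [ 0.005  0.003 -1.   ] F [-0.3 -0.1 -0.2] op 0.628 q [0.03 0.57 2.2  0.01 0.36 0.02]
1 rows; end tip [419.3  77.5   7. ]
[13, -3.9, -0.1, -0.029, -0.003, -0.006, 0.4]
```

View pics/s5c.png

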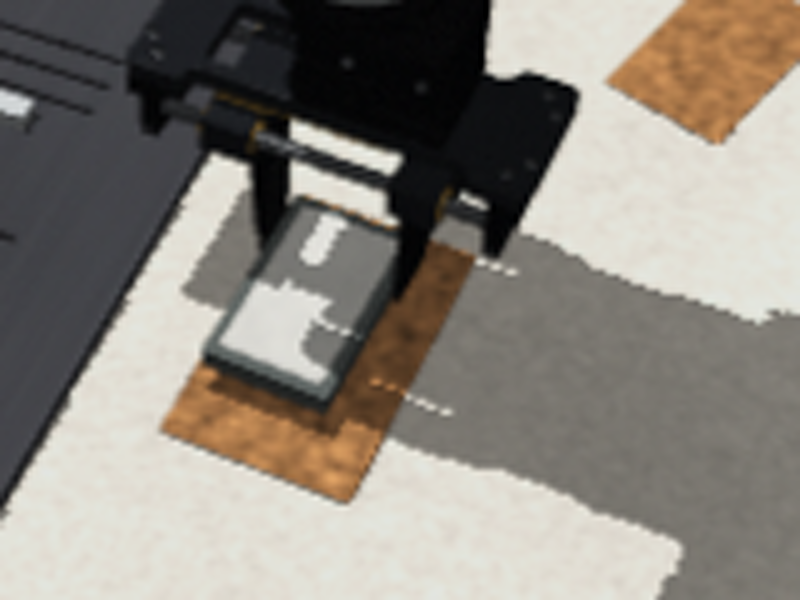

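>>> {"method": "jog_arm", "body": {
  "deltas": [6,-4,-4,-0.025,-0.003,-0.004,0.4,5,0,0,0,0,0,0.4,0,0,0,0,0,0,0.4,0,0,0,0,0,0,0.4]
}}

```text
t: 10.65
eef_pos: [419.5, 81.9, 199.9]
tcp_rot: [1.54, 1.566, -0.01]
ft_force: [0.2, -0.0, -1.4]
opening: 0.633
```

```bash
python3 - <<'E'
from h import *
where()
E
```

```text
t 10.65 tip [420.4  81.9   9.9] phi 1.2 xdir [ 0.005 -0.    -1.   ] F [ 0.2 -0.  -1.4] op 0.633 q [ 0.04  0.59  2.21 -0.    0.33  0.02]
```

>>> {"method": "jog_arm", "body": {
  "deltas": [4,0,0,0,0,0,0.4,1,0,0,0,0,0,0.4,0,0,0,0,0,0,0.4,0,0,0,0,0,0,0.4]
}}

```text
t: 11.15
eef_pos: [419.6, 81.9, 195.5]
tcp_rot: [1.564, 1.565, 0.014]
ft_force: [-0.3, 0.2, 0.4]
opening: 0.627
```

```bash
python3 - <<'E'
from h import *
where()
E
```

```text
t 11.15 tip [420.7  81.9   5.5] phi 1.2 xdir [ 0.006  0.    -1.   ] F [-0.3  0.2  0.4] op 0.627 q [ 0.04  0.6   2.22 -0.    0.32  0.02]
```

>>> {"method": "jog_arm", "body": {
  "deltas": [0,0,0,0,0,0,0.8,0,0,0,0,0,0,0.8,0,0,0,0,0,0,0.8,-30,0,0,0,0,0,0.8,-50,0,0,0,0,0,0.8,-40,0,40,0,0,0,0.9,0,0,60,0,0,0,0.9,0,0,60,0,0,0,0.9,0,0,60,0,0,0,0.9,0,0,0,0,0,0,0.9]
}}

```text
t: 12.4
eef_pos: [424.0, -144.6, 319.9]
tcp_rot: [1.229, 1.562, -0.319]
ft_force: [0.1, 0.6, -0.1]
opening: 0.901
```

```bash
python3 - <<'E'
from h import *
where()
d=shot('top','t6.png');s=shot('side','s6.png')
im=cv2.imread('pics/s6.png')[240:360,270:430]; cv2.imwrite('pics/s6c.png',cv2.resize(im,None,fx=5,fy=5,interpolation=cv2.INTER_CUBIC))
for n,lo,hi,z,roi in [('blue',(105,150,50),(130,255,255),12,(200,180,500,320)),('green',(45,120,30),(85,255,255),12,(200,180,500,320)),('orange',(3,130,120),(18,255,255),12,(390,220,500,320))]:
    for c in blobs(d,lo,hi,20,roi): print(n,cv2.boundingRect(c),rectw(d,c,z))
for c in blobs(s,(0,0,100),(179,60,255),20,(310,282,368,330)): print('greyside',cv2.boundingRect(c),rectw(s,c,15))
E
```

```text
t 12.4 tip [ 425.6 -145.2  129.9] phi 1.3 xdir [ 0.008 -0.003 -1.   ] F [ 0.1  0.6 -0.1] op 0.901 q [-0.48  0.37  2.08  0.    0.69 -0.5 ]
blue (461, 187, 9, 8) [ 688.3 -436.2   23.7   20.8  -88.5]
green (386, 202, 23, 34) [ 601.6 -237.9   97.4   57.1    6.2]
orange (425, 250, 29, 38) [ 457.3 -361.    98.3   58.8  -17.1]
greyside (312, 286, 39, 37) [422.6 111.4  95.   54.7 -89.5]
greyside (342, 282, 26, 48) [372.9  91.3 131.1  57.6 -64.6]
greyside (310, 282, 17, 29) [459.6 104.5  80.5  36.8 -64.6]
```

View pics/t6.png

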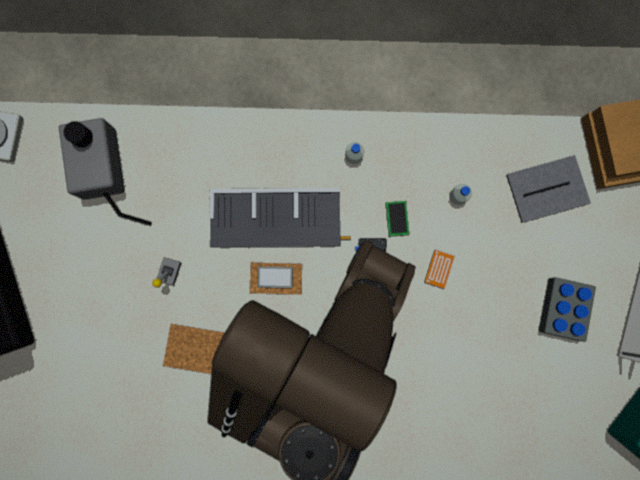

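View pics/s6c.png

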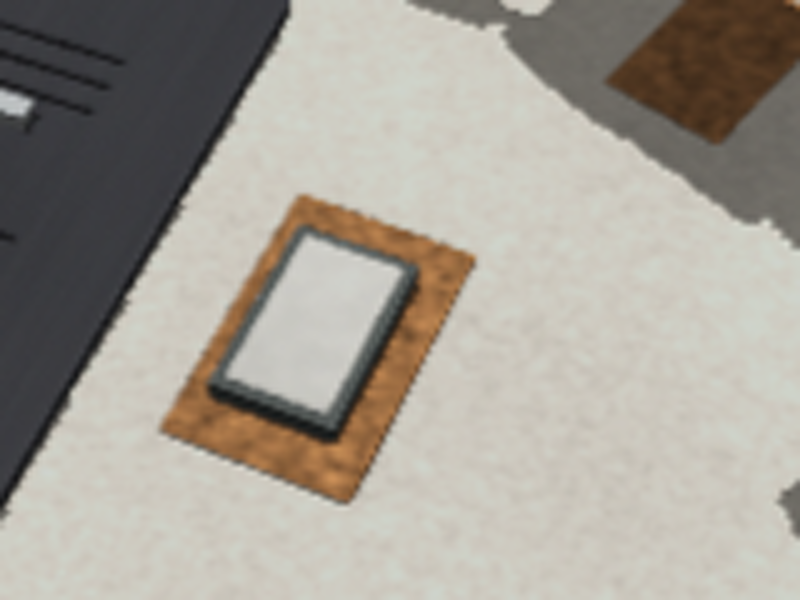

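```bash
python3 - <<'E'
from h import *
where()
R=Rd(-75.1,-45); print(R.as_matrix().round(2))
plan([((520,-150,130),Rd(-75)),((524,-144,100),R)],.95)
E
```

```text
t 12.5 tip [ 425.2 -142.   129.7] phi 1.5 xdir [ 0.007 -0.002 -1.   ] F [-0.8  0.6  0.1] op 0.901 q [-0.47  0.37  2.08  0.    0.69 -0.5 ]
[[-0.68  0.26 -0.68]
 [-0.18 -0.97 -0.18]
 [-0.71  0.    0.71]]
13 rows; end tip [ 524. -144.  100.]
[0, 12, 1.3, 0.167, 0, -0.001, 0.95, 0.1, 12.1, -0.8, 0.167, -0.001, -0.001, 0.95, 0, 11.7, -2.7, 0.167, 0, -0.001, 0.95, 0, 11.2, -4.6, 0.167, 0, -0.001, 0.95, 0, 10.3, -6.3, 0.166, -0.001, 0, 0.95, 0, 9.1, -7.9, 0.167, 0, -0.001, 0.95, 0, 7.7, -9.3, 0.167, -0.001, -0.001, 0.95, 0, 6, -10.5, 0.167, 0, -0.001, 0.95, 8.3, -0.9, -30.8, 0, -0.157, 0, 0.95, 8.1, -0.9, -31.7, 0.001, -0.157, 0, 0.95]
[7.7, -1, -32.6, 0, -0.157, -0.001, 0.95, 7.2, -0.9, -33.4, 0, -0.157, 0, 0.95, 6.6, -0.9, -34.1, 0.001, -0.157, 0, 0.95]
```

>>> {"method": "jog_arm", "body": {
  "deltas": [0,12,1.3,0.167,0,0,0.95,0,12,-1,0.167,0,0,0.95,0,12,-3,0.167,0,0,0.95,0,11,-4.5,0.167,0,0,0.95,0,10,-6,0.167,0,0,0.95,0,9,-8,0.167,0,0,0.95,0,8,-9,0.167,0,0,0.95,0,6,-10.5,0.167,0,0,0.95,8,-1,-31,0,-0.157,0,0.95,8,-1,-32,0,-0.157,0,0.95]
}}

```text
t: 13.75
eef_pos: [581.7, -116.2, 299.5]
tcp_rot: [0.004, 1.251, -2.902]
ft_force: [-0.1, -0.4, -0.6]
opening: 0.947
```

```bash
python3 - <<'E'
from h import *
where()
R=Rd(-75.1,-45)
plan([((524,-144,100),R)],.95)
E
```

```text
t 13.75 tip [ 523.7 -130.3  119.1] phi -76.5 xdir [-0.305 -0.075 -0.949] F [-0.1 -0.4 -0.6] op 0.947 q [-0.29  0.6   1.69 -0.17  1.14  1.15]
3 rows; end tip [ 524. -144.  100.]
[8.6, 3.6, -30.5, -0.007, -0.155, 0.004, 0.95, 8.5, 3.6, -31.4, -0.007, -0.155, 0.004, 0.95, 8, 3.5, -32.3, -0.008, -0.156, 0.004, 0.95]
```

>>> {"method": "jog_arm", "body": {
  "deltas": [8.5,3.5,-30.5,-0.007,-0.155,0.004,0.95,8.5,3.5,-31.5,-0.007,-0.155,0.004,0.95,8,3.5,-32.5,-0.007,-0.155,0.004,0.95,0,0,0,0,0,0,0.95]
}}

```text
t: 14.25
eef_pos: [657.0, -98.4, 230.1]
tcp_rot: [0.003, 0.768, -2.867]
ft_force: [-0.7, -0.6, -0.1]
opening: 0.951
```

```bash
python3 - <<'E'
from h import *
where()
R=Rd(-75.1,-45)
d=shot('top')
for c in blobs(d,(105,150,50),(130,255,255),20,(320,200,420,300)): print(cv2.boundingRect(c),rectw(d,c,12))
s=shot('side','s7.png')
for c in blobs(s,(105,150,50),(130,255,255),20,(320,200,390,250)): print('side',cv2.boundingRect(c),rectw(s,c,9))
plan([((510,-148,50),R),((504,-149.3,12),None)],.95)
E
```

```text
t 14.25 tip [ 525.4 -135.4   98.2] phi -74.4 xdir [-0.693 -0.195 -0.694] F [-0.7 -0.6 -0.1] op 0.951 q [-0.21  0.84  1.46 -0.34  1.59  1.22]
(367, 244, 15, 35) [ 471.3 -181.6  100.6   38.2  -11. ]
side (336, 214, 40, 22) [ 473.9 -155.    98.3   67.6   14.9]
2 rows; end tip [ 504.  -149.3   12. ]
[48.1, 9, -21.2, 0.005, 0.012, -0.01, 0.95, 31.2, -0.3, -22.6, 0, 0, 0, 0.95]
```

View pics/s7.png

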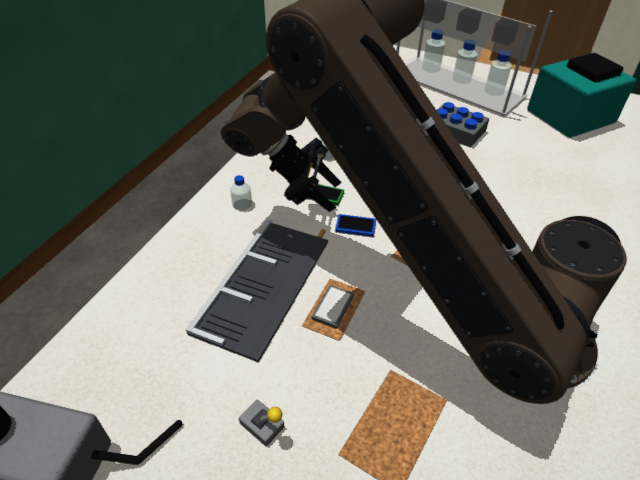

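>>> {"method": "jog_arm", "body": {
  "deltas": [48,9,-21,0.005,0.012,-0.01,0.95,22,0,-16,0,0,0,0.95,0,0,0,0,0,0,0.95]
}}

```text
t: 14.72
eef_pos: [634.2, -113.7, 162.3]
tcp_rot: [0.005, 0.799, -2.877]
ft_force: [1.1, 0.4, -0.2]
opening: 0.951
```

```bash
python3 - <<'E'
from h import *
where()
R=Rd(-75.1,-45)
plan([((504,-149.3,9),R)],.95)
E
```

```text
t 14.72 tip [ 506.4 -148.4   26.1] phi -75.1 xdir [-0.673 -0.182 -0.717] F [ 1.1  0.4 -0.2] op 0.951 q [-0.24  0.9   1.54 -0.35  1.42  1.26]
1 rows; end tip [ 504.  -149.3    9. ]
[14, 0.8, -12.7, -0.002, -0.014, -0.003, 0.95]
```

>>> {"method": "jog_arm", "body": {
  "deltas": [11,0.8,-11,-0.002,-0.014,-0.003,0.95,0,0,0,0,0,0,0.95,0,0,0,0,0,0,0.95]
}}

```text
t: 15.1
eef_pos: [635.3, -114.4, 150.2]
tcp_rot: [0.004, 0.791, -2.879]
ft_force: [0.2, -0.5, 0.5]
opening: 0.947
```

```bash
python3 - <<'E'
from h import *
where()
R=Rd(-75.1,-45)
plan([((504,-149.3,9),R)],.95)
E
```

```text
t 15.1 tip [ 506.3 -149.1   15.1] phi -75.1 xdir [-0.679 -0.183 -0.711] F [ 0.2 -0.5  0.5] op 0.947 q [-0.24  0.92  1.53 -0.35  1.41  1.26]
1 rows; end tip [ 503.9 -149.3    9.1]
[5.9, 0, -3.7, -0.002, -0.006, -0.002, 0.95]
```

>>> {"method": "jog_arm", "body": {
  "deltas": [7,0,-5,0,-0.006,0,0.95,0,0,0,0,0,0,0.95,0,0,0,0,0,0,0.4,0,0,0,0,0,0,0.4,0,0,0,0,0,0,0.4,0,0,0,0,0,0,0.4,0,0,0,0,0,0,0.4]
}}

```text
t: 15.98
eef_pos: [634.0, -114.5, 142.2]
tcp_rot: [0.005, 0.784, -2.878]
ft_force: [-0.4, 0.4, 2.8]
opening: 0.626
```

```bash
python3 - <<'E'
from h import *
where()
s=shot('side','s8.png')
im=cv2.imread('pics/s8.png')[160:280,270:430]; cv2.imwrite('pics/s8c.png',cv2.resize(im,None,fx=5,fy=5,interpolation=cv2.INTER_CUBIC))
E
```

```text
t 15.97 tip [ 504.2 -149.5    8. ] phi -75.1 xdir [-0.683 -0.184 -0.706] F [-0.4  0.4  2.8] op 0.626 q [-0.24  0.93  1.54 -0.35  1.41  1.27]
```

View pics/s8c.png

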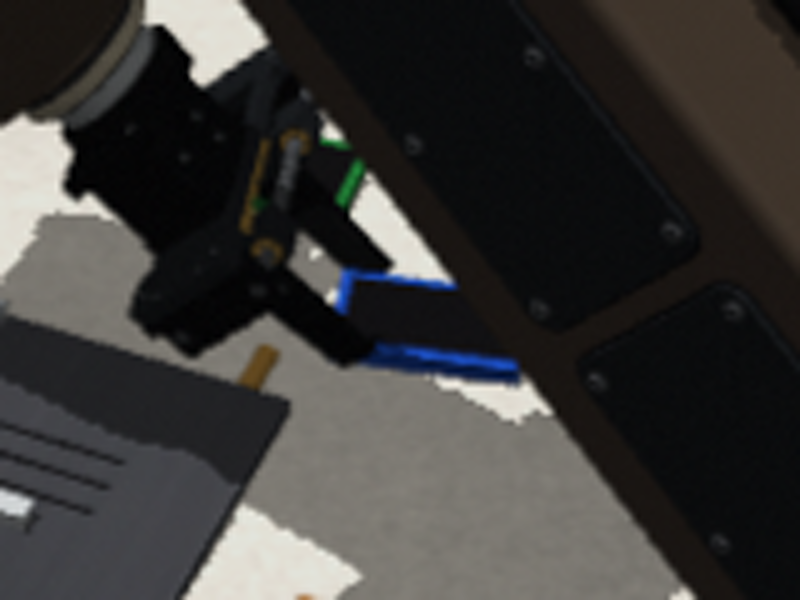

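>>> {"method": "jog_arm", "body": {
  "deltas": [-15,0,15,0,0,0,0.4,-28,0,28,0,0,0,0.4,-28,0,28,0,0,0,0.4,0,0,0,-0.15,0,0,0.4,0,0,0,-0.18,0,0,0.4,0,0,0,-0.18,0,0,0.4,0,0,0,-0.18,0,0,0.4,0,0,0,-0.18,0,0,0.4,0,0,0,-0.18,0,0,0.4,0,0,0,-0.18,0,0,0.4]
}}

```text
t: 17.27
eef_pos: [633.9, -114.5, 257.8]
tcp_rot: [-1.258, 0.797, -2.873]
ft_force: [0.7, -0.4, -0.6]
opening: 0.625
```

```bash
python3 - <<'E'
from h import *
where()
p,R,_=pose()
Rt=Rd(-75.1,-45)*Ro.from_rotvec([-3.1415,0,0])
print(Rt.as_matrix().round(2), (R.inv()*Rt).as_rotvec().round(3))
s=shot('side','s9.png')
E
```

```text
t 17.27 tip [ 505.9 -149.7  121.9] phi -9.0 xdir [-0.674 -0.185 -0.715] F [ 0.7 -0.4 -0.6] op 0.625 q [-0.24  0.77  1.51 -0.35  1.57 -0.06]
[[-0.68 -0.26  0.68]
 [-0.18  0.97  0.18]
 [-0.71 -0.   -0.71]] [-1.878  0.013 -0.007]
```

View pics/s9.png

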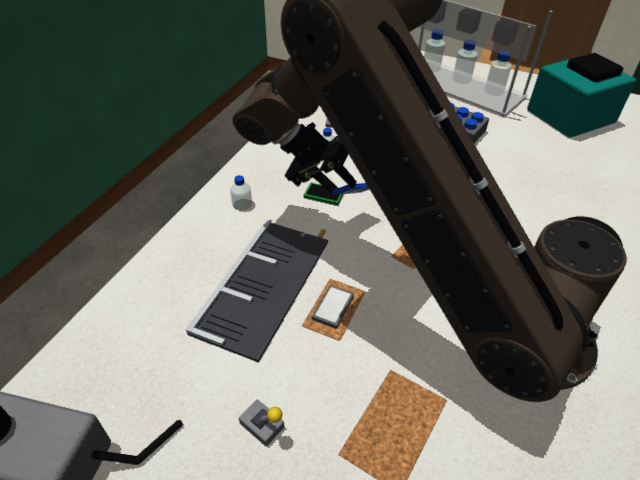

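>>> {"method": "jog_arm", "body": {
  "deltas": [0,0,0,-0.185,0,0,0.4,0,0,0,-0.185,0,0,0.4,0,0,0,-0.185,0,0,0.4,0,0,0,-0.185,0,0,0.4,0,0,0,-0.185,0,0,0.4,0,0,0,-0.185,0,0,0.4,0,0,0,-0.185,0,0,0.4,0,0,0,-0.185,0,0,0.4,0,0,0,-0.185,0,0,0.4,0,0,0,0,0,0,0.4]
}}

```text
t: 18.58
eef_pos: [633.4, -114.6, 267.9]
tcp_rot: [-2.933, 0.806, -2.869]
ft_force: [0.8, -0.0, -0.3]
opening: 0.627
```

```bash
python3 - <<'E'
from h import *
where()
p,R,_=pose()
Rt=Rd(-75.1,-45)*Ro.from_rotvec([-3.1415,0,0])
print((R.inv()*Rt).as_rotvec().round(3))
plan([((440,-172,110),Rt)],.4)
s=shot('side','s10.png');d=shot('top','t10.png')
E
```

```text
t 18.57 tip [ 506.8 -150.   130.7] phi 97.0 xdir [-0.666 -0.186 -0.722] F [ 0.8 -0.  -0.3] op 0.627 q [-0.24  0.76  1.51 -0.35  1.57 -1.75]
[-0.199  0.022  0.007]
2 rows; end tip [ 439.9 -171.9  110. ]
[31.8, -5.9, -15.3, -0.1, 0.011, 0.003, 0.4, 32, -4.1, -15.5, -0.099, 0.011, 0.004, 0.4]
```

View pics/s10.png

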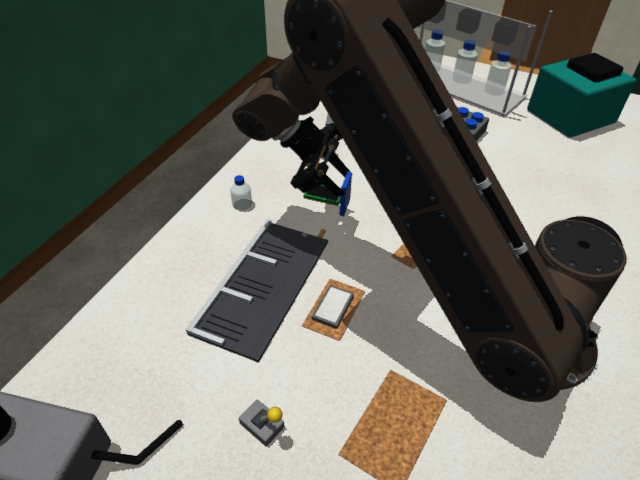

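View pics/t10.png

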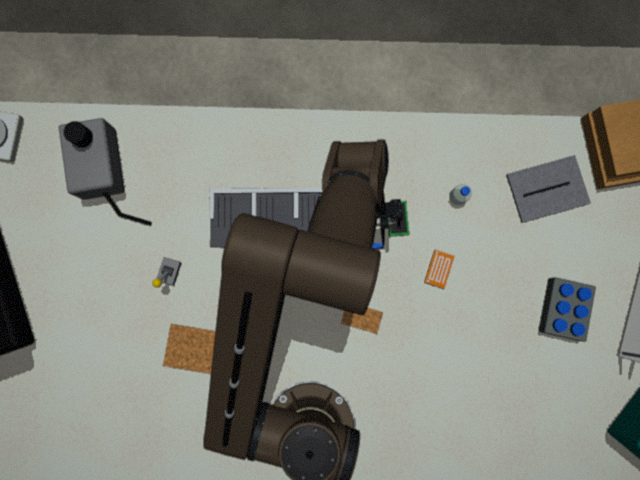

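>>> {"method": "jog_arm", "body": {
  "deltas": [32,-6,-15,-0.1,0.011,0.004,0.4,32,-4,-15,-0.1,0.011,0.004,0.4,0,0,0,0,0,0,0.4,0,0,0,0,0,0,0.4]
}}

```text
t: 19.18
eef_pos: [569.3, -137.6, 244.1]
tcp_rot: [-3.128, 0.787, -2.882]
ft_force: [0.3, -1.1, -1.9]
opening: 0.628
```

```bash
cat >> h.py <<'E'
def rt(phi,tilt): return Rd(phi,tilt)*Ro.from_rotvec([-np.pi,0,0])
E
python3 - <<'E'
from h import *
where()
p,R,_=pose()
plan([((440,-172,90),rt(-75.1,-45))],.4)
E
```

```text
t 19.18 tip [ 439.7 -172.   109.5] phi 104.3 xdir [-0.682 -0.181 -0.708] F [ 0.3 -1.1 -1.9] op 0.628 q [-0.3   0.73  1.68 -0.39  1.45 -1.92]
1 rows; end tip [ 440.  -171.9   90. ]
[13.6, 0.2, 14.4, -0.014, 0.002, 0, 0.4]
```

>>> {"method": "jog_arm", "body": {
  "deltas": [14,0,14,-0.014,0.002,0,0.4,4,0,4,0,0,0,0.4,0,0,0,0,0,0,0.4,0,0,0,0,0,0,0.4]
}}

```text
t: 19.68
eef_pos: [570.8, -137.1, 216.6]
tcp_rot: [-3.138, 0.786, -2.88]
ft_force: [-0.8, 0.4, -1.4]
opening: 0.627
```

```bash
python3 - <<'E'
from h import *
where()
s=shot('side','s11.png')
im=cv2.imread('pics/s11.png')[160:280,270:430]; cv2.imwrite('pics/s11c.png',cv2.resize(im,None,fx=5,fy=5,interpolation=cv2.INTER_CUBIC))
E
```

```text
t 19.68 tip [ 441.1 -171.8   82.1] phi 104.8 xdir [-0.683 -0.183 -0.708] F [-0.8  0.4 -1.4] op 0.627 q [-0.3   0.77  1.69 -0.39  1.4  -1.92]
```

View pics/s11c.png

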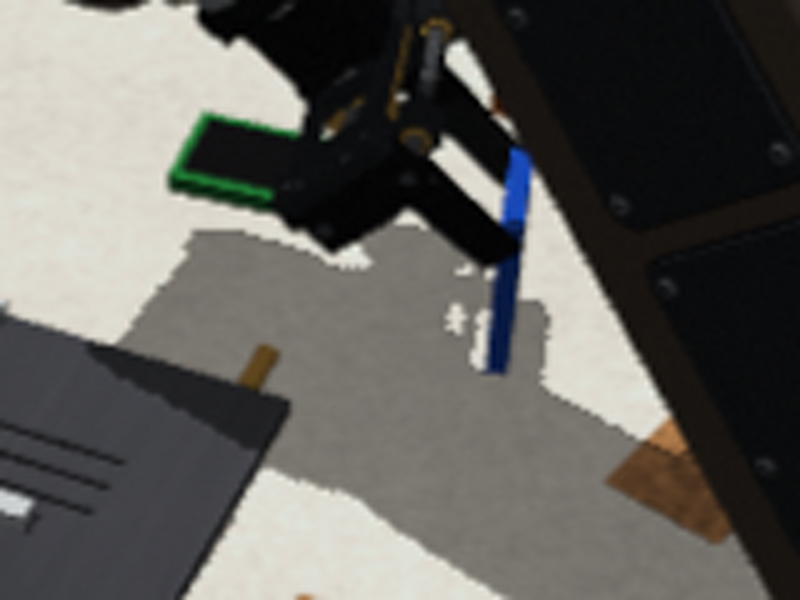

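>>> {"method": "jog_arm", "body": {
  "deltas": [1.5,0,1.5,0,0,0,0.4,0,0,0,0,0,0,0.4,0,0,0,0,0,0,0.4]
}}

```text
t: 20.1
eef_pos: [570.9, -137.2, 216.4]
tcp_rot: [-3.136, 0.785, -2.879]
ft_force: [0.1, -0.2, -1.9]
opening: 0.632
```

>>> {"method": "jog_arm", "body": {
  "deltas": [1.5,0,1.5,0,0,0,0.4,0,0,0,0,0,0,0.4,0,0,0,0,0,0,0.4]
}}

```text
t: 20.48
eef_pos: [570.9, -137.3, 215.9]
tcp_rot: [-3.135, 0.784, -2.877]
ft_force: [0.3, -0.2, -0.6]
opening: 0.627
```

>>> {"method": "jog_arm", "body": {
  "deltas": [3,0,3,0,0,0,0.4,1.5,0,1.5,0,0,0,0.4,0,0,0,0,0,0,0.4]
}}

```text
t: 20.85
eef_pos: [571.2, -137.6, 214.0]
tcp_rot: [-3.13, 0.779, -2.874]
ft_force: [0.2, 0.3, -1.3]
opening: 0.627
```

```bash
python3 - <<'E'
from h import *
where()
plan([((440.5,-172,79),rt(-75.1,-45))],.4)
s=shot('side','s12.png')
im=cv2.imread('pics/s12.png')[180:250,340:400]; cv2.imwrite('pics/s12c.png',cv2.resize(im,None,fx=8,fy=8,interpolation=cv2.INTER_CUBIC))
E
```

```text
t 20.85 tip [ 440.8 -173.4   80.5] phi 104.9 xdir [-0.687 -0.188 -0.702] F [ 0.2  0.3 -1.3] op 0.627 q [-0.3   0.77  1.69 -0.4   1.41 -1.91]
1 rows; end tip [ 440.5 -171.9   79. ]
[1, 0.4, -0.2, -0.007, -0.007, 0.006, 0.4]
```

View pics/s12c.png

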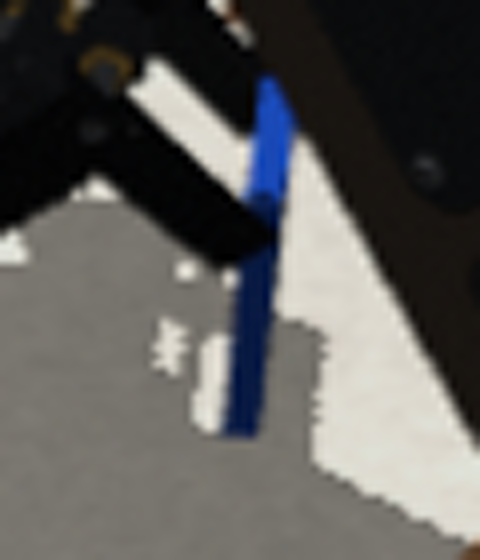

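>>> {"method": "jog_arm", "body": {
  "deltas": [2.5,0,2,0,-0.007,0.006,0.4,2,0,2,0,0,0,0.4,0,0,0,0,0,0,0.4]
}}

```text
t: 21.28
eef_pos: [571.0, -138.5, 213.2]
tcp_rot: [-3.129, 0.778, -2.876]
ft_force: [-0.3, -0.4, -0.5]
opening: 0.625
```

```bash
python3 - <<'E'
from h import *
where()
E
```

```text
t 21.27 tip [ 440.4 -174.    79.8] phi 104.7 xdir [-0.687 -0.187 -0.702] F [-0.3 -0.4 -0.5] op 0.625 q [-0.3   0.77  1.69 -0.4   1.41 -1.91]
```

>>> {"method": "jog_arm", "body": {
  "deltas": [3,0,3,0,0,0,0.4,3,0,3,0,0,0,0.4]
}}

```text
t: 21.52
eef_pos: [570.9, -138.7, 209.1]
tcp_rot: [-3.125, 0.77, -2.874]
ft_force: [4.4, 4.5, 30.8]
opening: 0.628
```

```bash
python3 - <<'E'
from h import *
where()
E
```

```text
t 21.52 tip [ 439.4 -174.8   76.8] phi 104.7 xdir [-0.692 -0.19  -0.696] F [ 4.4  4.5 30.8] op 0.628 q [-0.3   0.78  1.69 -0.4   1.41 -1.9 ]
```

>>> {"method": "jog_arm", "body": {
  "deltas": [-1,0,-4,0,-0.015,0,0.4,0,0,0,0,0,0,0.4]
}}

```text
t: 21.78
eef_pos: [568.8, -139.2, 212.4]
tcp_rot: [-3.125, 0.786, -2.874]
ft_force: [0.4, -0.2, -0.3]
opening: 0.623
```

```bash
python3 - <<'E'
from h import *
where()
s=shot('side','s13.png')
im=cv2.imread('pics/s13.png')[180:250,340:400]; cv2.imwrite('pics/s13c.png',cv2.resize(im,None,fx=8,fy=8,interpolation=cv2.INTER_CUBIC))
E
```

```text
t 21.77 tip [ 439.3 -174.8   77.9] phi 104.7 xdir [-0.681 -0.187 -0.708] F [ 0.4 -0.2 -0.3] op 0.623 q [-0.3   0.77  1.69 -0.4   1.39 -1.9 ]
```

View pics/s13c.png

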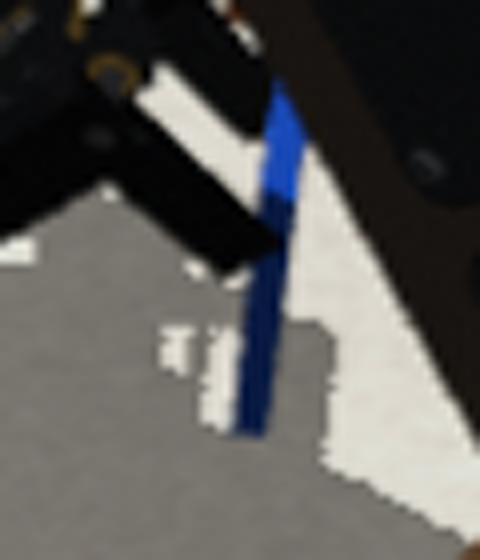

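```bash
python3 - <<'E'
from h import *
s=shot('side')
b=onz(s,[(369.1,234.1),(373.1,234.6)],0); print(b)
for q in b:
    for z in(0,50,100):
        a=(proj(s,[*q,z])-[340,180])*8; print(z,a.round(0))
E
```

```text
[[ 431.54095608 -146.71059946]
 [ 421.61979521 -149.40969   ]]
0 [233. 433.]
50 [246. 317.]
100 [260. 195.]
0 [265. 437.]
50 [279. 321.]
100 [294. 199.]
```

>>> {"method": "jog_arm", "body": {
  "deltas": [0,0,0,0,0,0,0.9,0,0,0,0,0,0,0.9,0,0,0,0,0,0,0.9]
}}

```text
t: 22.25
eef_pos: [568.8, -139.3, 211.1]
tcp_rot: [-3.126, 0.784, -2.875]
ft_force: [-0.2, 0.1, 0.6]
opening: 0.869
```

```bash
python3 - <<'E'
from h import *
where()
s=shot('side','s14.png')
im=cv2.imread('pics/s14.png')[180:250,340:400]; cv2.imwrite('pics/s14c.png',cv2.resize(im,None,fx=8,fy=8,interpolation=cv2.INTER_CUBIC))
E
```

```text
t 22.25 tip [ 439.  -174.8   76.9] phi 104.7 xdir [-0.683 -0.187 -0.706] F [-0.2  0.1  0.6] op 0.869 q [-0.3   0.77  1.69 -0.4   1.39 -1.9 ]
```

View pics/s14c.png

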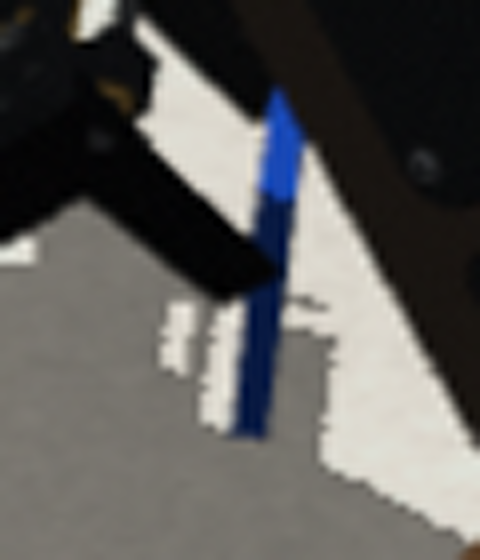

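```bash
python3 - <<'E'
from h import *
p,R,_=pose()
plan([((525,-152,163),None,.9),((525,-152,215),Rd(104.7),0),((395,-187,200),None,0),((395,-187,65),None,0)],.9)
E
```

```text
14 rows; end tip [ 395. -187.   65.]
[-41.2, -0.2, 0.6, 0, 0, 0, 0.9, -41.3, -0.2, 0.7, 0, 0, 0, 0.9, -41.2, -0.3, 0.6, 0, 0, 0, 0.9, -5, -0.5, -37.1, -0.001, -0.157, 0.002, 0, -6.1, -0.5, -35.9, -0.001, -0.158, 0.002, 0, -6.9, -0.4, -34.5, -0.001, -0.157, 0.002, 0, -7.6, -0.5, -33, -0.001, -0.157, 0.002, 0, -7.9, -0.4, -31.4, -0.001, -0.158, 0.002, 0, 5, -0.3, -44.9, 0, 0, 0, 0, 5, -0.3, -44.9, 0, 0, 0, 0]
[5, -0.3, -44.9, 0, 0, 0, 0, 45, 0, 0, 0, 0, 0, 0, 45, 0, 0, 0, 0, 0, 0, 45, 0.1, -0.1, 0, 0, 0, 0]
```

>>> {"method": "jog_arm", "body": {
  "deltas": [-41,0,1,0,0,0,0.9,-41,0,1,0,0,0,0.9,-41,0,1,0,0,0,0.9,-5,0,-37,0,-0.157,0,0,-6,0,-36,0,-0.157,0,0,-7,0,-34,0,-0.157,0,0,-8,0,-33,0,-0.157,0,0,-8,0,-31,0,-0.157,0,0,0,0,-45,0,0,0,0,0,0,-45,0,0,0,0]
}}

```text
t: 23.55
eef_pos: [435.9, -171.0, 406.1]
tcp_rot: [-0.541, 1.544, -0.283]
ft_force: [0.5, -1.1, 0.7]
opening: 0.218
```

```bash
python3 - <<'E'
from h import *
where()
p,R,_=pose()
plan([((392,-188,200),Rd(104.7),0),((392,-188,65),None,0)],.0)
s=shot('side','s15.png')
E
```

```text
t 23.55 tip [ 440.7 -172.4  216.2] phi 104.8 xdir [ 0.025 -0.007 -1.   ] F [ 0.5 -1.1  0.7] op 0.218 q [-0.52  0.26  1.93  0.01  0.92 -2.35]
4 rows; end tip [ 392. -188.   65.]
[15.2, -5.1, -47.1, 0.001, 0.023, 0.014, 0, 45, 0, 0, 0, 0, 0, 0, 45, -0.1, 0.1, 0, 0, 0, 0, 45, 0, 0, 0, 0, 0, 0]
```

View pics/s15.png

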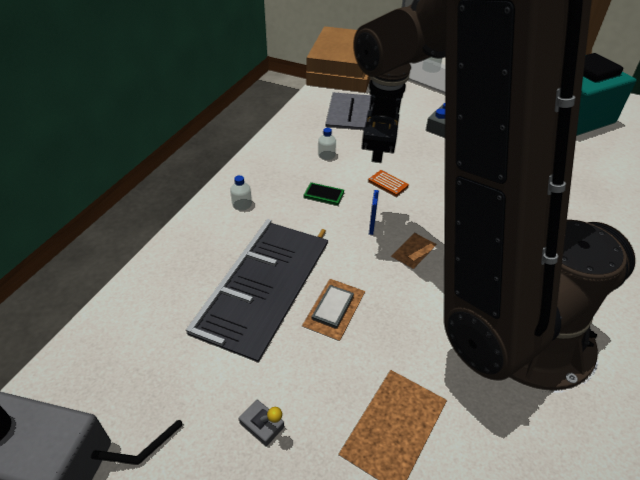

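>>> {"method": "jog_arm", "body": {
  "deltas": [15,-5,-47,0,0.023,0.014,0,0,0,0,0,0,0,0,45,0,0,0,0,0,0,45,0,0,0,0,0,0,45,0,0,0,0,0,0,0,0,0,0,0,0,0]
}}

```text
t: 24.35
eef_pos: [388.1, -189.1, 253.8]
tcp_rot: [-1.086, 1.566, -0.83]
ft_force: [-1.0, -0.2, 0.6]
opening: 0.004
```

```bash
python3 - <<'E'
from h import *
where()
s=shot('side')
for c in blobs(s,(105,150,50),(130,255,255),10,(340,180,400,245)): print(cv2.boundingRect(c))
E
```

```text
t 24.35 tip [ 388.7 -189.8   63.8] phi 104.7 xdir [ 0.003 -0.004 -1.   ] F [-1.  -0.2  0.6] op 0.004 q [-0.61  0.48  2.17 -0.    0.49 -2.43]
(370, 190, 9, 44)
```

>>> {"method": "jog_arm", "body": {
  "deltas": [0,0,12,0,0,0,0,0,0,12,0,0,0,0,0,0,8,0,0,0,0,0,0,8,0,0,0,0,0,0,8,0,0,0,0,0,0,0,0,0,0,0,0,0,0,0,0,0,0]
}}

```text
t: 25.28
eef_pos: [439.6, -176.1, 260.7]
tcp_rot: [-0.9, 1.555, -0.643]
ft_force: [0.3, -0.7, -0.4]
opening: 0.007
```

```bash
python3 - <<'E'
from h import *
where()
s=shot('side','s16.png')
im=cv2.imread('pics/s16.png')[160:280,310:430]; cv2.imwrite('pics/s16c.png',cv2.resize(im,None,fx=5,fy=5,interpolation=cv2.INTER_CUBIC))
E
```

```text
t 25.27 tip [ 442.  -177.9   70.7] phi 104.7 xdir [ 0.013 -0.01  -1.   ] F [ 0.3 -0.7 -0.4] op 0.007 q [-0.52  0.5   2.07 -0.    0.56 -2.35]
```

View pics/s16c.png

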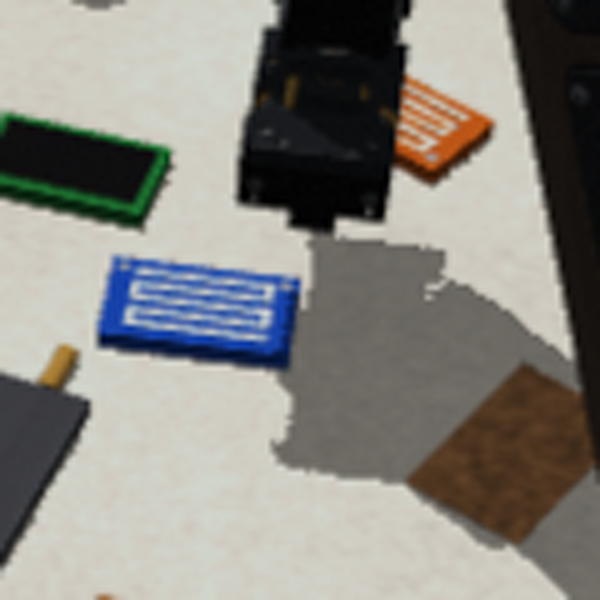

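>>> {"method": "jog_arm", "body": {
  "deltas": [-45,0,0,0,0,0,0.9,-45,0,-45,0,0,0,0.9,0,0,-40,0,0,0,0.9,0,0,0,0,0,0,0.9]
}}

```text
t: 25.82
eef_pos: [353.8, -197.5, 351.7]
tcp_rot: [-0.966, 1.556, -0.709]
ft_force: [-0.9, 0.0, 0.3]
opening: 0.368
```

```bash
cat >> h.py <<'E'
SP=[('blue',(105,150,50),(130,255,255)),('green',(45,120,30),(85,255,255)),('orange',(3,130,120),(18,255,255))]
def plates(z=12):
    d=shot('top');s=shot('side')
    for n,lo,hi in SP:
        for c in blobs(d,lo,hi,150,(150,150,500,298)): print('top',n,cv2.boundingRect(c),rectw(d,c,z))
        for c in blobs(s,lo,hi,150,(180,165,420,345)): print('side',n,cv2.boundingRect(c),rectw(s,c,z-3))
    return d,s
E
python3 - <<'E'
from h import *
where()
plates()
E
```

```text
t 25.82 tip [ 355.9 -199.3  161.8] phi 104.7 xdir [ 0.011 -0.01  -1.   ] F [-0.9  0.   0.3] op 0.368 q [-0.67  0.26  2.13 -0.    0.73 -2.5 ]
side blue (330, 212, 40, 21) [ 491.4 -158.8   97.3   67.6   15.3]
top green (386, 201, 23, 35) [ 601.5 -237.9   97.2   57.1    6.2]
side green (304, 183, 40, 22) [ 600.3 -236.3   99.8   67.9    6. ]
top orange (251, 263, 51, 31) [418.6 109.  144.1  84.8  90. ]
top orange (425, 250, 29, 38) [ 457.3 -361.    98.3   58.8  -17.1]
side orange (303, 279, 62, 61) [415.2 115.9 146.3  86.4  89.8]
side orange (392, 242, 27, 26) [ 314.  -112.3   63.8   60.4   75.4]
side orange (369, 170, 38, 24) [ 457.3 -364.    98.3   59.2  -17. ]
```

```bash
python3 - <<'E'
from h import *
p,R,_=pose()
print((R.inv()*Rd(-74.8)).as_rotvec())
R1=Rd(104.7)*Ro.from_rotvec([1.57,0,0])
plan([((400,-185,120),R1,.9),((453,-171,80),Rd(-74.8),.9)],.9,turn=.18)
E
```

```text
[ 3.1340674   0.01984318 -0.01395278]
18 rows; end tip [ 453. -171.   80.]
[4.7, 0.3, 5.2, 0.175, 0.002, 0, 0.9, 4.6, 1.2, 5.1, 0.174, 0.002, 0.001, 0.9, 4.7, 2, 4.9, 0.175, 0.002, 0, 0.9, 4.6, 2.7, 4.4, 0.174, 0.002, 0, 0.9, 4.6, 3.4, 3.8, 0.175, 0.002, 0.001, 0.9, 4.6, 3.9, 3.2, 0.175, 0.001, 0, 0.9, 4.7, 4.4, 2.5, 0.174, 0.002, 0, 0.9, 4.6, 4.7, 1.7, 0.175, 0.002, 0.001, 0.9, 4.6, 4.8, 0.8, 0.174, 0.002, 0, 0.9, 4.4, 6.1, 0, 0.174, 0, 0, 0.9]
[4.5, 6, -1.1, 0.173, 0, 0, 0.9, 4.4, 5.7, -2, 0.174, 0, 0, 0.9, 4.5, 5.3, -3.1, 0.174, 0, 0, 0.9, 4.4, 4.7, -3.9, 0.173, 0, 0, 0.9, 4.5, 3.9, -4.6, 0.174, 0, 0, 0.9, 4.4, 3.1, -5.3, 0.174, 0, 0, 0.9, 4.5, 2.1, -5.7, 0.173, 0, 0, 0.9, 4.4, 1.1, -6, 0.174, 0, 0, 0.9]
```

>>> {"method": "jog_arm", "body": {
  "deltas": [4,0,5,0.174,0.002,0,0.9,4,1,5,0.174,0.002,0,0.9,4,2,5,0.174,0.002,0,0.9,4,3,4,0.174,0.002,0,0.9,4,3,4,0.174,0.002,0,0.9,4,4,3,0.174,0.002,0,0.9,4,4,2.5,0.174,0.002,0,0.9,4,5,2,0.174,0.002,0,0.9,4,5,1,0.174,0.002,0,0.9,4,6,0,0.174,0,0,0.9]
}}

```text
t: 27.18
eef_pos: [416.3, -183.4, 305.7]
tcp_rot: [-1.916, 1.564, 2.835]
ft_force: [-0.7, 0.2, -0.9]
opening: 0.898
```

>>> {"method": "jog_arm", "body": {
  "deltas": [4,6,-1,0.174,0,0,0.9,4,6,-2,0.174,0,0,0.9,4,5,-3,0.174,0,0,0.9,4,5,-4,0.174,0,0,0.9,4,4,-5,0.174,0,0,0.9,4,3,-5,0.174,0,0,0.9,4,2,-6,0.15,0,0,0.9,0,0,0,0,0,0,0.9]
}}

```text
t: 28.18
eef_pos: [467.3, -171.7, 270.7]
tcp_rot: [-0.81, 1.558, 2.713]
ft_force: [-0.5, -0.2, -1.1]
opening: 0.901
```

```bash
python3 - <<'E'
from h import *
where()
plan([((454.4,-171.1,80),Rd(-74.8),.9),((454.4,-171.1,30),Rd(-74.8),.9)],.9)
E
```

```text
t 28.18 tip [ 465.1 -170.7   80.7] phi -68.1 xdir [-0.012  0.005 -1.   ] F [-0.5 -0.2 -1.1] op 0.901 q [-0.48  0.51  2.   -0.    0.65  0.71]
2 rows; end tip [ 454.4 -171.2   30. ]
[0.8, -5.3, 11.7, 0.116, 0.009, 0.009, 0.9, 50, 0, 0, 0, 0, 0, 0.9]
```

>>> {"method": "jog_arm", "body": {
  "deltas": [1,-5,12,0.116,0.009,0.009,0.9,0,0,0,0,0,0,0.9,42,0,0,0,0,0,0.9,0,0,0,0,0,0,0.9]
}}

```text
t: 28.68
eef_pos: [455.9, -171.2, 226.9]
tcp_rot: [1.645, 1.57, -1.215]
ft_force: [-0.2, -0.3, 0.4]
opening: 0.897
```

```bash
python3 - <<'E'
from h import *
where()
plan([((454.4,-171.1,2.5),Rd(-74.8),.9)],.9)
s=shot('side')
for c in blobs(s,(105,150,50),(130,255,255),150,(300,190,400,250)): print('side',cv2.boundingRect(c),rectw(s,c,9))
E
```

```text
t 28.68 tip [ 455.9 -171.3   36.9] phi -73.9 xdir [ 0.    -0.001 -1.   ] F [-0.2 -0.3  0.4] op 0.897 q [-0.49  0.58  2.06 -0.    0.51  0.8 ]
1 rows; end tip [ 454.4 -171.     2.5]
[34.4, -0.5, 1.4, 0.016, 0, -0.001, 0.9]
side (330, 212, 38, 21) [ 491.5 -158.7   97.    67.4   15.2]
```

>>> {"method": "jog_arm", "body": {
  "deltas": [28,-0.5,1.4,0.016,0,0,0.9,6,0,0,0,0,0,0.9,0,0,0,0,0,0,0.9,0,0,0,0,0,0,0.9]
}}

```text
t: 29.22
eef_pos: [457.0, -172.0, 198.7]
tcp_rot: [2.338, 1.561, -0.532]
ft_force: [0.3, -0.1, -0.0]
opening: 0.9
```

>>> {"method": "jog_arm", "body": {
  "deltas": [7,0,2,0,0.005,0,0.9,1,0,0,0,0,0,0.9,0,0,0,0,0,0,0.9]
}}

```text
t: 29.6
eef_pos: [455.2, -172.7, 191.3]
tcp_rot: [2.589, 1.555, -0.281]
ft_force: [0.3, -0.0, 0.1]
opening: 0.898
```

```bash
python3 - <<'E'
from h import *
where()
E
```

```text
t 29.6 tip [ 458.1 -173.5    1.4] phi -74.4 xdir [ 0.015 -0.004 -1.   ] F [ 0.3 -0.   0.1] op 0.898 q [-0.5   0.64  2.08  0.01  0.41  0.79]
```

>>> {"method": "jog_arm", "body": {
  "deltas": [-2,0,0.5,0,-0.015,0,0.9,0,0,0,0,0,0,0.4,0,0,0,0,0,0,0.4,0,0,0,0,0,0,0.4,0,0,0,0,0,0,0.4]
}}

```text
t: 30.22
eef_pos: [454.6, -172.8, 193.6]
tcp_rot: [1.235, 1.562, -1.634]
ft_force: [-0.4, -0.3, -0.3]
opening: 0.626
```

```bash
python3 - <<'E'
from h import *
where()
import math
def bed(x,y):
    c,s=math.cos(.034),math.sin(.034); return 594.4+c*x-s*y,117+s*x+c*y
g=bed(-17-8,-97-8); print(g)
plan([((None,None,70),None,.4),((*g,70),Rd(-90+1.95),.4)],.4)
E
cat >> h.py <<'E'
import math
def bed(x,y):
    c,s=math.cos(.034),math.sin(.034); return 594.4+c*x-s*y,117+s*x+c*y
E
```

```text
t 30.23 tip [ 454.5 -174.4    3.6] phi -74.4 xdir [-0.001 -0.009 -1.   ] F [-0.4 -0.3 -0.3] op 0.626 q [-0.5   0.64  2.07 -0.02  0.42  0.82]
(572.9837608277919, 11.210847910956488)
6 rows; end tip [573.   11.3  70. ]
[-33.2, 0.3, 0.1, 0, 0, 0, 0.4, -33.2, 0.2, 0.1, 0, 0, 0, 0.4, -0.4, -36.3, -40.9, 0.059, 0, -0.002, 0.4, -0.4, -38.7, -38.6, 0.06, 0.001, -0.002, 0.4, -0.2, -41, -36.3, 0.059, 0, -0.002, 0.4, -0.1, -43, -33.7, 0.06, 0.001, -0.003, 0.4]
```

>>> {"method": "jog_arm", "body": {
  "deltas": [-33,0,0,0,0,0,0.4,-33,0,0,0,0,0,0.4,0,-36,-41,0.06,0,0,0.4,0,-39,-39,0.06,0,0,0.4,0,-41,-36,0.06,0,0,0.4,0,-35,-25,0.05,0,0,0.4,0,0,0,0,0,0,0.4,0,0,0,0,0,0,0.4]
}}

```text
t: 31.22
eef_pos: [569.0, 7.0, 259.4]
tcp_rot: [1.358, 1.563, -1.751]
ft_force: [-0.5, 0.4, -1.2]
opening: 0.628
```

```bash
python3 - <<'E'
from h import *
where()
plan([((*bed(-25,-105),60),Rd(-90+1.95),.4)],.4)
s=shot('side','s20.png')
im=cv2.imread('pics/s20.png')[180:300,240:400]; cv2.imwrite('pics/s20c.png',cv2.resize(im,None,fx=5,fy=5,interpolation=cv2.INTER_CUBIC))
E
```

```text
t 31.23 tip [568.7   5.5  69.4] phi -88.2 xdir [-0.001 -0.008 -1.   ] F [-0.5  0.4 -1.2] op 0.628 q [-0.1   0.6   1.83 -0.01  0.71  1.45]
1 rows; end tip [573.   11.3  60. ]
[9.3, -4.2, -4.1, -0.002, 0.002, -0.008, 0.4]
```

View pics/s20c.png

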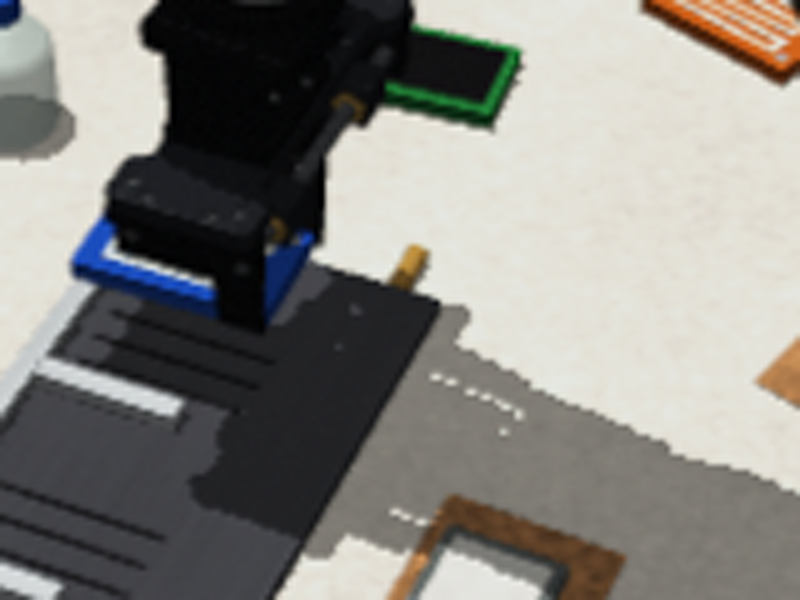

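>>> {"method": "jog_arm", "body": {
  "deltas": [30,-3,-3,0,0.002,-0.008,0.4,22,0,0,0,0,0,0.4,0,0,0,0,0,0,0.4,0,0,0,0,0,0,0.4]
}}

```text
t: 31.78
eef_pos: [571.0, 5.9, 207.5]
tcp_rot: [-2.804, 1.57, 0.365]
ft_force: [0.2, 0.1, 0.2]
opening: 0.63
```

```bash
python3 - <<'E'
from h import *
where()
plan([((*bed(-25,-105),16),Rd(-90+1.95),.4)],.4)
E
```

```text
t 31.77 tip [571.2   6.   17.5] phi -88.4 xdir [ 0.001  0.    -1.   ] F [0.2 0.1 0.2] op 0.63 q [-0.11  0.68  1.86  0.    0.6   1.44]
1 rows; end tip [573.   11.3  16. ]
[1.5, -5.3, -2.1, -0.007, -0.001, 0, 0.4]
```

>>> {"method": "jog_arm", "body": {
  "deltas": [4,-5,0,-0.007,0,0,0.4,0,-4,0,0,0,0,0.4,0,0,0,0,0,0,0.4,0,0,0,0,0,0,0.4]
}}

```text
t: 32.28
eef_pos: [570.8, 15.3, 205.3]
tcp_rot: [-3.13, 1.567, 0.046]
ft_force: [0.8, -0.3, -1.2]
opening: 0.632
```

```bash
cat >> h.py <<'E'
def loc():
    p,R,st=pose(); t=p+R.apply([190,0,0]); c,s=math.cos(.034),math.sin(.034); dx,dy=t[0]-594.4,t[1]-117
    m=R.as_matrix(); print('bedlocal',round(c*dx+s*dy,1),round(-s*dx+c*dy,1),'z',round(t[2],1),'phi-bed',round(np.degrees(np.arctan2(m[1,1],m[0,1]))+90-1.95,2),'xdir',m[:,0].round(3),'F',st['ft_force'].round(1),'op',round(st['opening'],3),'t',round(st['t'],1))
E
python3 - <<'E'
from h import *
loc()
E
```

```text
bedlocal -26.2 -100.9 z 15.3 phi-bed 0.03 xdir [ 0.004  0.    -1.   ] F [ 0.8 -0.3 -1.2] op 0.632 t 32.3
```

>>> {"method": "jog_arm", "body": {
  "deltas": [2,-4,0,0,0,0,0.4,1,-3,0,0,0,0,0.4,0,0,0,0,0,0,0.4]
}}

```text
t: 32.65
eef_pos: [570.4, 20.0, 203.9]
tcp_rot: [2.463, 1.566, -0.646]
ft_force: [0.1, 0.7, -0.9]
opening: 0.628
```

```bash
python3 - <<'E'
from h import *
loc()
E
```

```text
bedlocal -26.6 -96.8 z 13.9 phi-bed -0.07 xdir [ 0.004 -0.003 -1.   ] F [ 0.1  0.7 -0.9] op 0.628 t 32.6
```

>>> {"method": "jog_arm", "body": {
  "deltas": [0,-4,0,0,0,0,0.4,0,-2,0,0,0,0,0.4]
}}

```text
t: 32.9
eef_pos: [569.7, 22.2, 203.9]
tcp_rot: [1.717, 1.563, -1.393]
ft_force: [-1.0, -20.7, 2.0]
opening: 0.626
```

```bash
python3 - <<'E'
from h import *
loc()
E
```

```text
bedlocal -27.7 -95.4 z 13.9 phi-bed -0.14 xdir [ 0.001 -0.008 -1.   ] F [ -1.  -20.7   2. ] op 0.626 t 32.9
```

>>> {"method": "jog_arm", "body": {
  "deltas": [0,0,-6,0,0,0.006,0.4,0,0,-6,0,0,0,0.4,0,0,-2,0,0,0,0.4]
}}

```text
t: 33.28
eef_pos: [580.5, 22.1, 203.4]
tcp_rot: [0.769, 1.55, -2.342]
ft_force: [-8.1, -5.1, 11.2]
opening: 0.63
```

```bash
python3 - <<'E'
from h import *
loc()
E
```

```text
bedlocal -19.9 -97.1 z 13.4 phi-bed -0.17 xdir [-0.014 -0.015 -1.   ] F [-8.1 -5.1 11.2] op 0.63 t 33.3
```

>>> {"method": "jog_arm", "body": {
  "deltas": [0,0,-4,0,0.01,0.01,0.4,0,-1,-3,0,0,0,0.4]
}}

```text
t: 33.52
eef_pos: [583.0, 23.8, 202.9]
tcp_rot: [0.785, 1.538, -2.325]
ft_force: [-12.7, -14.2, 9.9]
opening: 0.628
```

```bash
python3 - <<'E'
from h import *
loc()
E
```

```text
bedlocal -19.0 -97.2 z 13.0 phi-bed -0.15 xdir [-0.023 -0.024 -0.999] F [-12.7 -14.2   9.9] op 0.628 t 33.5
```

>>> {"method": "jog_arm", "body": {
  "deltas": [0,0,0,0,0,0,0.8,0,0,0,0,0,0,0.8,-30,0,0,0,0,0,0.8,-50,0,40,0,0,0,0.8,-30,40,50,0,0.02,0,0.8,0,50,50,0,0,0,0.8,0,50,0,0,0,0,0.8,0,0,0,0,0,0,0.8]
}}

```text
t: 34.52
eef_pos: [459.5, -108.6, 317.6]
tcp_rot: [1.742, 1.546, -1.364]
ft_force: [1.3, 0.7, -0.1]
opening: 0.802
```

```bash
python3 - <<'E'
from h import *
where()
d,s=plates()
for dd,n in((d,'top'),(s,'side')):
    for c in blobs(dd,(105,150,50),(130,255,255),150,(150,150,345,298)): print(n,'z22',rectw(dd,c,22 if n=='top' else 19))
print('target',bed(23,-97))
im=cv2.cvtColor(d['image'],cv2.COLOR_RGB2BGR)[170:270,270:390]; cv2.imwrite('pics/t21.png',cv2.resize(im,None,fx=6,fy=6,interpolation=cv2.INTER_CUBIC))
im=cv2.cvtColor(s['image'],cv2.COLOR_RGB2BGR)[200:300,220:340]; cv2.imwrite('pics/s21.png',cv2.resize(im,None,fx=6,fy=6,interpolation=cv2.INTER_CUBIC))
E
```

```text
t 34.52 tip [ 460.4 -113.3  127.7] phi -87.9 xdir [ 0.005 -0.024 -1.   ] F [ 1.3  0.7 -0.1] op 0.802 q [-0.37  0.4   2.02 -0.03  0.71  1.19]
top blue (298, 193, 21, 34) [620.5  21.1  97.1  58.1   1.4]
side blue (250, 235, 47, 30) [623.8  13.5 103.3  68.8   1.1]
top green (386, 201, 23, 35) [ 601.5 -237.9   97.2   57.1    6.2]
side green (304, 183, 38, 22) [ 600.3 -236.3   99.8   67.9    6. ]
top orange (251, 263, 51, 31) [418.6 109.  144.   84.8  89.9]
top orange (425, 250, 29, 38) [ 457.3 -361.    98.3   58.8  -17.1]
side orange (303, 279, 62, 61) [415.3 115.9 146.3  86.3  89.8]
side orange (370, 170, 39, 24) [ 457.7 -364.   100.1   59.4  -17. ]
top z22 [618.9  20.9  96.5  57.7   1.4]
side z22 [618.7  21.9 102.2  68.1   1.1]
target (620.6840719026652, 20.83790994255834)
```

View pics/t21.png

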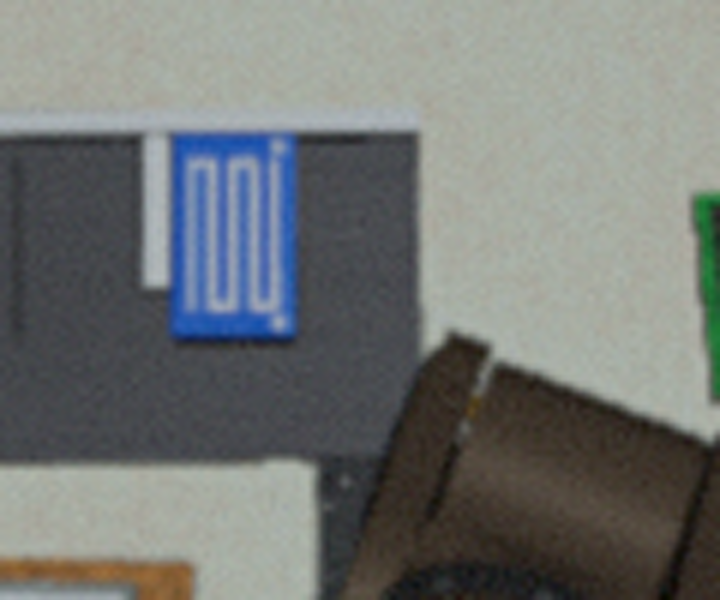

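View pics/s21.png

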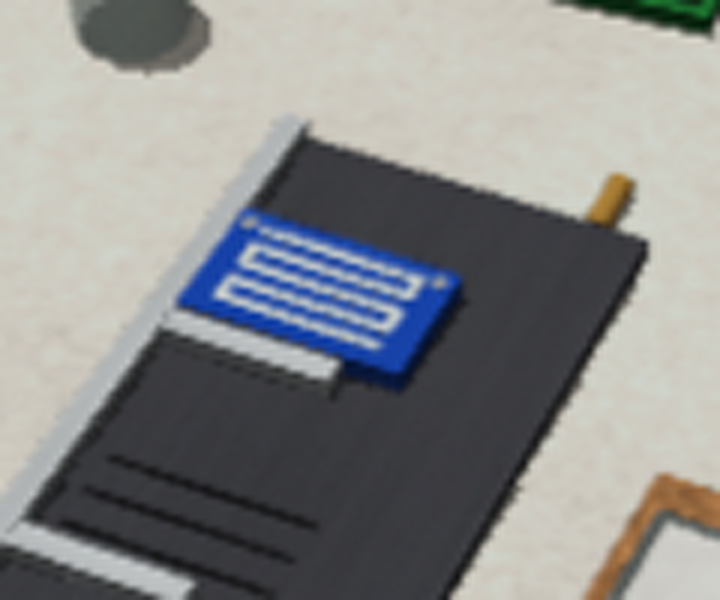

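```bash
python3 - <<'E'
from h import *
plan([((601.5,-238,110),Rd(-83.8),.95),((601.5,-238,40),None,.95)],.95)
E
```

```text
6 rows; end tip [ 601.5 -238.    40. ]
[5.2, 34.1, -34.2, -0.017, 0, -0.006, 0.95, 5, 34.8, -33.7, -0.018, -0.001, -0.006, 0.95, 4.7, 35.4, -33, -0.017, 0, -0.006, 0.95, 4.5, 35.9, -32.5, -0.018, -0.001, -0.006, 0.95, 35, 0.1, -0.1, 0, 0, 0, 0.95, 35, 0, 0, 0, 0, 0, 0.95]
```

>>> {"method": "jog_arm", "body": {
  "deltas": [5,34,-34,-0.017,0,-0.006,0.95,5,35,-34,-0.017,0,-0.006,0.95,5,35,-33,-0.017,0,-0.006,0.95,5,31,-28,-0.018,0,-0.006,0.95,0,0,0,0,0,0,0.95,35,0,0,0,0,0,0.95,20,0,0,0,0,0,0.95,0,0,0,0,0,0,0.95]
}}

```text
t: 35.62
eef_pos: [603.9, -223.0, 240.0]
tcp_rot: [-1.3, 1.566, 1.965]
ft_force: [-0.6, -0.8, 0.8]
opening: 0.952
```

```bash
python3 - <<'E'
from h import *
where()
plan([((601.5,-238,4),Rd(-83.8),.95)],.95)
s=shot('side')
for c in blobs(s,*SP[1][1:],100,(290,170,350,215)): print(rectw(s,c,9))
E
```

```text
t 35.62 tip [ 603.6 -222.2   50. ] phi -82.9 xdir [-0.002  0.004 -1.   ] F [-0.6 -0.8  0.8] op 0.952 q [-0.46  0.71  1.65  0.    0.79  0.99]
1 rows; end tip [ 601.4 -238.1    4. ]
[46, 14.8, 4.2, 0.015, 0.001, 0.005, 0.95]
[ 600.3 -236.3   99.8   67.9    6. ]
```

>>> {"method": "jog_arm", "body": {
  "deltas": [0,15,4,0.015,0,0.005,0.95,15,2,0,0,0,0,0.95,22,0,0,0,0,0,0.95,0,0,0,0,0,0,0.95,0,0,0,0,0,0,0.95]
}}

```text
t: 36.3
eef_pos: [602.3, -241.8, 205.0]
tcp_rot: [2.285, 1.566, -0.75]
ft_force: [-0.8, 0.1, -0.2]
opening: 0.948
```

```bash
python3 - <<'E'
from h import *
where()
plan([((601.5,-238,4),Rd(-83.8),.95)],.95)
E
```

```text
t 36.3 tip [ 603.  -242.5   15. ] phi -83.9 xdir [ 0.004 -0.003 -1.   ] F [-0.8  0.1 -0.2] op 0.948 q [-0.48  0.76  1.65 -0.    0.72  0.98]
1 rows; end tip [ 601.5 -238.     4. ]
[11, -3.9, 0.5, -0.001, -0.003, -0.004, 0.95]
```

>>> {"method": "jog_arm", "body": {
  "deltas": [11,-4,0,0,-0.003,0,0.95,1,0,0,0,0,0,0.95,0,0,0,0,0,0,0.95]
}}

```text
t: 36.67
eef_pos: [602.1, -237.5, 193.3]
tcp_rot: [1.838, 1.566, -1.197]
ft_force: [-0.1, 0.5, 0.4]
opening: 0.948
```

```bash
python3 - <<'E'
from h import *
where()
E
```

```text
t 36.67 tip [ 602.4 -238.4    3.3] phi -83.9 xdir [ 0.002 -0.004 -1.   ] F [-0.1  0.5  0.4] op 0.948 q [-0.48  0.77  1.66 -0.    0.7   0.99]
```

```bash
python3 - <<'E'
from h import *
plan([((None,None,50),None,.4),((485,-155,50),Rd(-107.7),.4),((None,None,9),None)],.4)
E
```

```text
5 rows; end tip [ 485. -155.    9.]
[-46.7, 0.2, -0.1, 0, 0, 0, 0.4, -0.2, -31.5, 35.8, 0.139, -0.001, -0.001, 0.4, -0.1, -26.3, 39.9, 0.138, 0, -0.002, 0.4, -0.1, -20.5, 43.2, 0.139, -0.001, -0.001, 0.4, 41, 0, 0, 0, 0, 0, 0.4]
```

>>> {"method": "jog_arm", "body": {
  "deltas": [0,0,0,0,0,0,0.4,0,0,0,0,0,0,0.4,0,0,0,0,0,0,0.4,0,0,0,0,0,0,0.4,-25,0,0,0,0,0,0.4,-25,0,0,0,0,0,0.4,0,0,0,0,0,0,0.4]
}}

```text
t: 37.55
eef_pos: [601.9, -237.3, 244.1]
tcp_rot: [1.722, 1.567, -1.313]
ft_force: [0.8, -0.3, -1.7]
opening: 0.626
```

```bash
python3 - <<'E'
from h import *
where()
plan([((485,-155,50),Rd(-107.7),.4),((None,None,9),None)],.4)
E
```

```text
t 37.55 tip [ 602.1 -238.1   54.1] phi -83.9 xdir [ 0.001 -0.004 -1.   ] F [ 0.8 -0.3 -1.7] op 0.626 q [-0.48  0.7   1.64 -0.    0.79  0.99]
4 rows; end tip [ 485.1 -155.     9. ]
[1.2, -31.5, 35.8, 0.139, 0, -0.001, 0.4, 1.3, -26.1, 39.8, 0.138, -0.001, -0.002, 0.4, 1.3, -20.5, 43.1, 0.139, 0, -0.001, 0.4, 41, 0, 0, 0, 0, 0, 0.4]
```

>>> {"method": "jog_arm", "body": {
  "deltas": [1,-31,36,0.139,0,0,0.4,1,-26,40,0.139,0,0,0.4,0,-18,38,0.12,0,0,0.4,0,0,0,0,0,0,0.4,40,0,0,0,0,0,0.4,8,0,0,0,0,0,0.4,0,0,0,0,0,0,0.4,0,0,0,0,0,0,0.4]
}}

```text
t: 38.55
eef_pos: [486.2, -156.8, 190.4]
tcp_rot: [1.03, 1.568, -2.411]
ft_force: [-3.4, 2.7, 8.7]
opening: 0.629
```

```bash
python3 - <<'E'
from h import *
where()
E
```

```text
t 38.55 tip [ 4.857e+02 -1.572e+02  4.000e-01] phi -107.2 xdir [-0.002 -0.002 -1.   ] F [-3.4  2.7  8.7] op 0.629 q [-0.44  0.66  2.01 -0.01  0.47  1.44]
```

>>> {"method": "jog_arm", "body": {
  "deltas": [0,0,0,0,0,0,0.95,0,0,0,0,0,0,0.95,0,0,0,0,0,0,0.95,-40,0,0,0,0,0,0.95,-50,0,0,0,0,0,0.95,0,0,0,0,0,0,0.95]
}}

```text
t: 39.3
eef_pos: [489.7, -160.3, 281.6]
tcp_rot: [1.119, 1.567, -2.317]
ft_force: [0.5, 0.0, -0.8]
opening: 0.948
```

```bash
python3 - <<'E'
from h import *
where()
s=shot('side')
for c in blobs(s,*SP[1][1:],100,(310,190,390,250)): print(cv2.boundingRect(c),rectw(s,c,9))
th=np.radians(-17.1); u=np.array([np.cos(th),np.sin(th)])
c=np.array([485.2,-157]); far=c+50*u; t=far-20*u; print(t)
plan([((*(t+u*25),95),Rd(-107.1,-45),.95),((*t,20),None)],.95)
E
```

```text
t 39.3 tip [ 489.2 -160.9   91.6] phi -106.9 xdir [-0.003 -0.003 -1.   ] F [ 0.5  0.  -0.8] op 0.948 q [-0.44  0.51  1.95 -0.01  0.68  1.43]
(331, 209, 43, 31) [ 483.5 -154.7  103.7   65.2  -17.4]
[ 513.87379044 -165.82120976]
7 rows; end tip [ 513.9 -165.8   20. ]
[1.3, -0.3, -39.7, 0, -0.156, -0.001, 0.95, -0.4, -0.2, -39.5, 0.001, -0.156, -0.001, 0.95, -1.8, -0.3, -38.9, 0, -0.157, -0.001, 0.95, -3.2, -0.3, -38.2, 0.001, -0.156, -0.001, 0.95, -4.5, -0.3, -37.2, 0, -0.156, -0.001, 0.95, 35.3, 0, -17.7, 0, 0, 0, 0.95, 35.4, 0.1, -17.7, 0, 0, 0, 0.95]
```

>>> {"method": "jog_arm", "body": {
  "deltas": [1,0,-40,0,-0.156,0,0.95,0,0,-39,0,-0.156,0,0.95,-2,0,-39,0,-0.156,0,0.95,-3,0,-38,0,-0.156,0,0.95,-4,0,-37,0,-0.156,0,0.95,0,0,0,0,0,0,0.95]
}}

```text
t: 40.1
eef_pos: [669.0, -215.7, 214.4]
tcp_rot: [0.001, 0.751, 2.849]
ft_force: [0.5, -0.6, 0.3]
opening: 0.949
```

```bash
python3 - <<'E'
from h import *
where()
plan([((513.9,-165.8,10),Rd(-107.1,-45))],.95)
plan([((513.9,-165.8,25),Rd(-107.1,-45))],.95)
E
```

```text
t 40.1 tip [ 535.9 -175.6   84.7] phi -106.8 xdir [-0.7    0.211 -0.682] F [ 0.5 -0.6  0.3] op 0.949 q [-0.4   0.91  1.33 -0.08  1.72  1.49]
2 rows; end tip [ 513.9 -165.9   10. ]
[34.3, -1.1, -15.9, 0.001, 0.017, -0.002, 0.95, 34.6, -1.1, -15.2, 0.002, 0.018, -0.002, 0.95]
2 rows; end tip [ 513.9 -165.9   24.9]
[29.2, -1.1, -10.4, 0.001, 0.017, -0.002, 0.95, 29.4, -1.1, -9.9, 0.002, 0.018, -0.002, 0.95]
```

>>> {"method": "jog_arm", "body": {
  "deltas": [29,-1,-10,0,0.017,-0.002,0.95,29,-1,-10,0,0.017,-0.002,0.95,0,0,0,0,0,0,0.95,0,0,0,0,0,0,0.95]
}}

```text
t: 40.6
eef_pos: [640.3, -205.2, 157.8]
tcp_rot: [-0.005, 0.792, 2.843]
ft_force: [0.6, 0.4, 0.6]
opening: 0.946
```

```bash
python3 - <<'E'
from h import *
where()
plan([((513.9,-165.8,9),Rd(-107.1,-45))],.95)
E
```

```text
t 40.6 tip [ 512.8 -165.9   22.6] phi -106.9 xdir [-0.671  0.207 -0.712] F [0.6 0.4 0.6] op 0.946 q [-0.4   0.94  1.44 -0.07  1.54  1.5 ]
1 rows; end tip [ 513.9 -165.7    9. ]
[8.9, -0.5, -11.6, 0.004, -0.007, 0, 0.95]
```

>>> {"method": "jog_arm", "body": {
  "deltas": [10,0,-12,0.004,-0.007,0,0.95,1,0,-1,0,0,0,0.95,0,0,0,0,0,0,0.95]
}}

```text
t: 40.98
eef_pos: [642.8, -206.1, 142.5]
tcp_rot: [0.0, 0.787, 2.843]
ft_force: [-0.9, 0.5, 3.4]
opening: 0.947
```

```bash
python3 - <<'E'
from h import *
where()
plan([((513.9,-165.8,9),Rd(-107.1,-45))],.95)
E
```

```text
t 40.98 tip [ 514.6 -166.6    7.9] phi -107.1 xdir [-0.674  0.208 -0.708] F [-0.9  0.5  3.4] op 0.947 q [-0.4   0.96  1.43 -0.07  1.53  1.5 ]
1 rows; end tip [ 513.9 -165.8    9. ]
[-0.1, -0.6, 1, 0, -0.002, 0, 0.95]
```

>>> {"method": "jog_arm", "body": {
  "deltas": [0,0,0,0,0,0,0.4,0,0,0,0,0,0,0.4,0,0,0,0,0,0,0.4,0,0,0,0,0,0,0.4,-15,0,15,0,0,0,0.4,-28,0,28,0,0,0,0.4,-28,0,28,0,0,0,0.4,0,0,0,-0.15,0,0,0.4,0,0,0,-0.18,0,0,0.4,0,0,0,-0.18,0,0,0.4]
}}

```text
t: 42.22
eef_pos: [643.0, -206.1, 252.7]
tcp_rot: [-0.523, 0.796, 2.844]
ft_force: [0.2, -0.6, -0.8]
opening: 0.628
```

>>> {"method": "jog_arm", "body": {
  "deltas": [0,0,0,-0.18,0,0,0.4,0,0,0,-0.18,0,0,0.4,0,0,0,-0.18,0,0,0.4,0,0,0,-0.18,0,0,0.4,0,0,0,-0.18,0,0,0.4,0,0,0,-0.18,0,0,0.4,0,0,0,-0.18,0,0,0.4,0,0,0,-0.18,0,0,0.4,0,0,0,-0.18,0,0,0.4,0,0,0,-0.18,0,0,0.4]
}}

```text
t: 43.48
eef_pos: [642.6, -205.9, 265.7]
tcp_rot: [-2.384, 0.81, 2.845]
ft_force: [-0.3, -0.2, -0.3]
opening: 0.627
```

```bash
python3 - <<'E'
from h import *
where()
p,R,_=pose(); print((R.inv()*rt(-107.1,-45)).as_rotvec().round(3))
s=shot('side','s22.png')
im=cv2.imread('pics/s22.png')[160:280,270:430]; cv2.imwrite('pics/s22c.png',cv2.resize(im,None,fx=5,fy=5,interpolation=cv2.INTER_CUBIC))
E
```

```text
t 43.48 tip [ 517.4 -167.5  128.1] phi 38.5 xdir [-0.659  0.202 -0.724] F [-0.3 -0.2 -0.3] op 0.627 q [-0.4   0.8   1.4  -0.07  1.69 -0.9 ]
[-0.757  0.024 -0.008]
```

View pics/s22c.png

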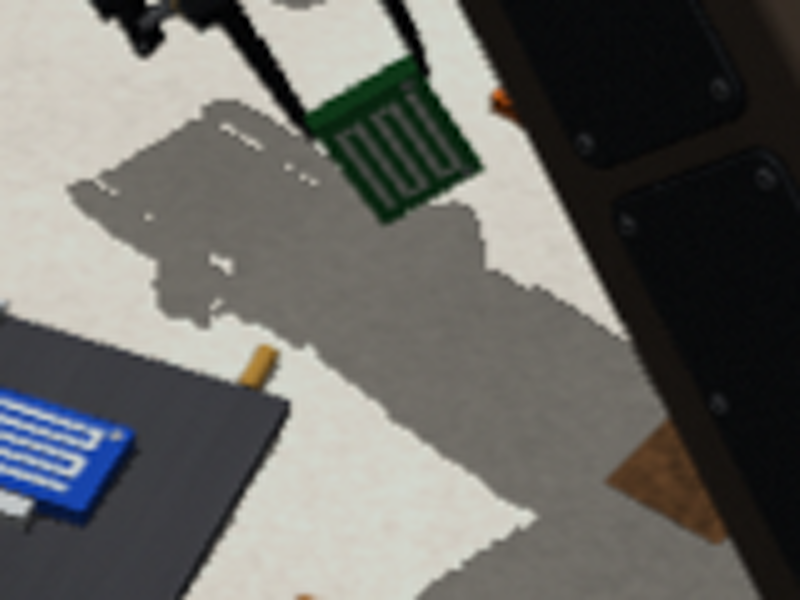

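```bash
python3 - <<'E'
from h import *
plan([((455,-147,105),rt(-107.1,-45))],.4,turn=.155)
E
```

```text
5 rows; end tip [ 455.1 -146.9  105. ]
[12.4, -3.7, -3.9, -0.15, 0.005, -0.002, 0.4, 12.5, -2.9, -4.5, -0.149, 0.005, -0.001, 0.4, 12.4, -2.1, -4.8, -0.15, 0.005, -0.002, 0.4, 12.6, -1.2, -5, -0.149, 0.004, -0.002, 0.4, 12.5, -0.3, -5.2, -0.15, 0.005, -0.001, 0.4]
```

>>> {"method": "jog_arm", "body": {
  "deltas": [12.5,-3.5,-4,-0.15,0.005,-0.002,0.4,12.5,-3,-4.5,-0.15,0.005,-0.002,0.4,12.5,-2,-5,-0.15,0.005,-0.002,0.4,12.5,-1,-5,-0.15,0.005,-0.002,0.4,12.5,0,-5,-0.13,0.005,0,0.4,0,0,0,0,0,0,0.4,0,0,0,0,0,0,0.4]
}}

```text
t: 44.4
eef_pos: [582.4, -185.5, 244.8]
tcp_rot: [-3.123, 0.792, 2.843]
ft_force: [-0.2, -0.2, -1.9]
opening: 0.628
```

```bash
python3 - <<'E'
from h import *
where()
plan([((455,-147,85),rt(-107.1,-45))],.4,turn=.155)
E
```

```text
t 44.4 tip [ 454.9 -146.2  109.6] phi 72.1 xdir [-0.671  0.207 -0.712] F [-0.2 -0.2 -1.9] op 0.628 q [-0.41  0.76  1.59 -0.08  1.57 -1.63]
1 rows; end tip [ 455. -147.   85.]
[17.3, -0.4, 18.8, -0.018, 0.007, 0, 0.4]
```

>>> {"method": "jog_arm", "body": {
  "deltas": [16,0,17,-0.018,0.007,0,0.4,2,0,2,0,0,0,0.4,0,0,0,0,0,0,0.4,0,0,0,0,0,0,0.4]
}}

```text
t: 44.9
eef_pos: [583.9, -186.4, 217.3]
tcp_rot: [-3.138, 0.781, 2.842]
ft_force: [1.0, 0.8, 8.5]
opening: 0.627
```

```bash
python3 - <<'E'
from h import *
where()
plan([((455,-147,80),rt(-107.1,-45))],.4,turn=.155)
E
```

```text
t 44.9 tip [ 455.  -146.6   83.6] phi 72.7 xdir [-0.679  0.21  -0.704] F [1.  0.8 8.5] op 0.627 q [-0.41  0.8   1.6  -0.08  1.53 -1.64]
1 rows; end tip [ 455. -147.   80.]
[2.4, -0.2, 1.7, -0.005, -0.005, -0.001, 0.4]
```

>>> {"method": "jog_arm", "body": {
  "deltas": [0,0,-1.5,0,-0.007,0,0.4,0,0,0,0,0,0,0.4]
}}

```text
t: 45.15
eef_pos: [583.2, -186.2, 217.9]
tcp_rot: [-3.137, 0.785, 2.841]
ft_force: [0.9, -0.4, 8.0]
opening: 0.625
```

```bash
python3 - <<'E'
from h import *
where()
s=shot('side','s23.png')
im=cv2.imread('pics/s23.png')[180:250,330:390]; cv2.imwrite('pics/s23c.png',cv2.resize(im,None,fx=8,fy=8,interpolation=cv2.INTER_CUBIC))
E
```

```text
t 45.15 tip [ 454.8 -146.4   83.6] phi 72.6 xdir [-0.676  0.209 -0.707] F [ 0.9 -0.4  8. ] op 0.625 q [-0.41  0.8   1.6  -0.08  1.53 -1.64]
```

View pics/s23c.png

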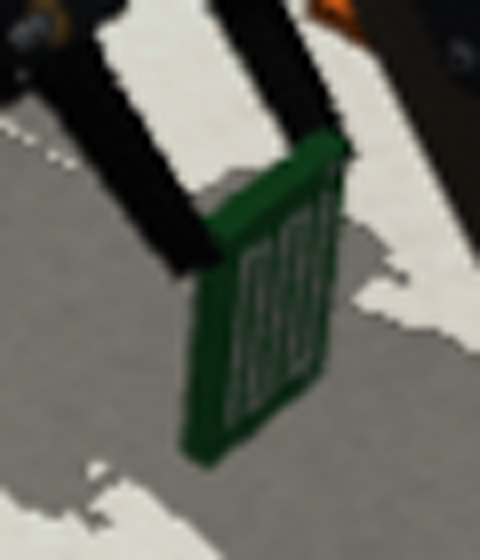

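>>> {"method": "jog_arm", "body": {
  "deltas": [0,0,0,0,0,0,0.9,0,0,0,0,0,0,0.9,0,0,0,0,0,0,0.9]
}}

```text
t: 45.58
eef_pos: [583.4, -186.3, 216.0]
tcp_rot: [-3.135, 0.782, 2.841]
ft_force: [0.4, -0.2, 0.3]
opening: 0.873
```

```bash
python3 - <<'E'
from h import *
where()
p,R,_=pose()
u=np.array([.956,-.294]); c=np.array([455,-146.5])
t=c-u*48
plan([((*(c+u*88),170),None,.9),((*(c+u*88),210),Rd(72.9),0),((*t,205),None,0),((*t,68),None,0)],.9)
s=shot('side','s24.png')
im=cv2.imread('pics/s24.png')[180:250,330:390]; cv2.imwrite('pics/s24c.png',cv2.resize(im,None,fx=8,fy=8,interpolation=cv2.INTER_CUBIC))
E
```

```text
t 45.58 tip [ 454.7 -146.4   82.1] phi 72.5 xdir [-0.678  0.21  -0.705] F [ 0.4 -0.2  0.3] op 0.873 q [-0.41  0.8   1.6  -0.08  1.53 -1.64]
14 rows; end tip [ 409.1 -132.4   68. ]
[-41.6, 0.1, 0, 0, 0, 0, 0.9, -41.5, 0, -0.1, 0, 0, 0, 0.9, -41.6, 0.1, 0, 0, 0, 0, 0.9, -3.3, -0.1, -35.5, -0.002, -0.158, 0, 0, -4.1, -0.1, -34.6, -0.001, -0.157, 0.001, 0, -4.7, -0.1, -33.5, -0.002, -0.158, 0, 0, -5.3, -0.1, -32.3, -0.002, -0.158, 0, 0, -5.5, -0.1, -31.1, -0.001, -0.158, 0.001, 0, 1.7, 0, -45.4, 0, 0, 0, 0, 1.6, -0.1, -45.3, 0, 0, 0, 0]
[1.7, 0, -45.4, 0, 0, 0, 0, 45.7, 0, 0, 0, 0, 0, 0, 45.6, -0.1, 0, 0, 0, 0, 0, 45.7, 0, -0.1, 0, 0, 0, 0]
```

View pics/s24c.png

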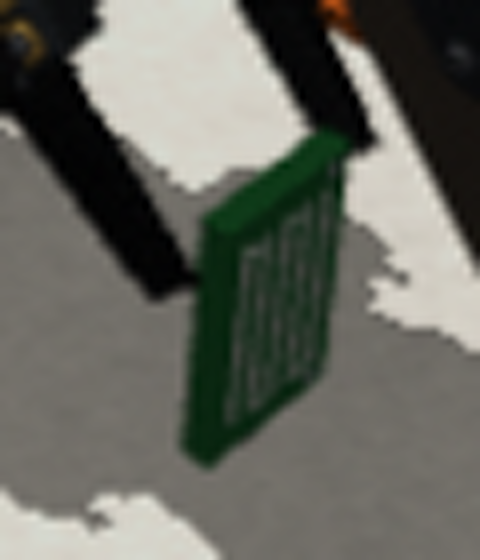

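Standing freely. Withdraw, then come over to the near side.

>>> {"method": "jog_arm", "body": {
  "deltas": [-41,0,0,0,0,0,0.9,-41,0,0,0,0,0,0.9,-41,0,0,0,0,0,0.9,-5,0,-35.5,0,-0.157,0,0,-6,0,-34.5,0,-0.157,0,0,-7,0,-33.5,0,-0.157,0,0,-8,0,-32,0,-0.157,0,0,-8,0,-31,0,-0.157,0,0,0,0,-45,0,0,0,0,0,0,-45,0,0,0,0]
}}

```text
t: 46.88
eef_pos: [455.3, -144.9, 409.1]
tcp_rot: [-0.266, 1.551, -0.573]
ft_force: [1.2, -0.9, 0.5]
opening: 0.224
```

```bash
python3 - <<'E'
from h import *
where()
plan([((407,-132,205),Rd(72.9),0),((407,-132,68),None,0)],0)
E
```

```text
t 46.88 tip [ 458.5 -146.9  219.2] phi 72.4 xdir [ 0.017 -0.011 -1.   ] F [ 1.2 -0.9  0.5] op 0.224 q [-0.45  0.27  1.91 -0.    0.94 -1.71]
4 rows; end tip [ 407. -132.   68.]
[13.2, -2.2, -50.2, -0.008, 0.019, 0.005, 0, 45.7, 0, 0, 0, 0, 0, 0, 45.6, 0, 0, 0, 0, 0, 0, 45.7, 0.1, 0, 0, 0, 0, 0]
```

>>> {"method": "jog_arm", "body": {
  "deltas": [13,-2,-50,0,0.019,0.005,0,0,0,0,0,0,0,0,45,0,0,0,0,0,0,45,0,0,0,0,0,0,40,0,0,0,0,0,0,0,0,0,0,0,0,0]
}}

```text
t: 47.62
eef_pos: [406.4, -131.7, 263.7]
tcp_rot: [-0.188, 1.563, -0.496]
ft_force: [0.6, -0.4, 0.9]
opening: 0.004
```

```bash
python3 - <<'E'
from h import *
where()
s=shot('side','s25.png')
im=cv2.imread('pics/s25.png')[160:280,310:430]; cv2.imwrite('pics/s25c.png',cv2.resize(im,None,fx=5,fy=5,interpolation=cv2.INTER_CUBIC))
E
```

```text
t 47.62 tip [ 407.7 -132.4   73.8] phi 72.4 xdir [ 0.007 -0.004 -1.   ] F [ 0.6 -0.4  0.9] op 0.004 q [-0.47  0.45  2.17 -0.    0.51 -1.73]
```

View pics/s25c.png

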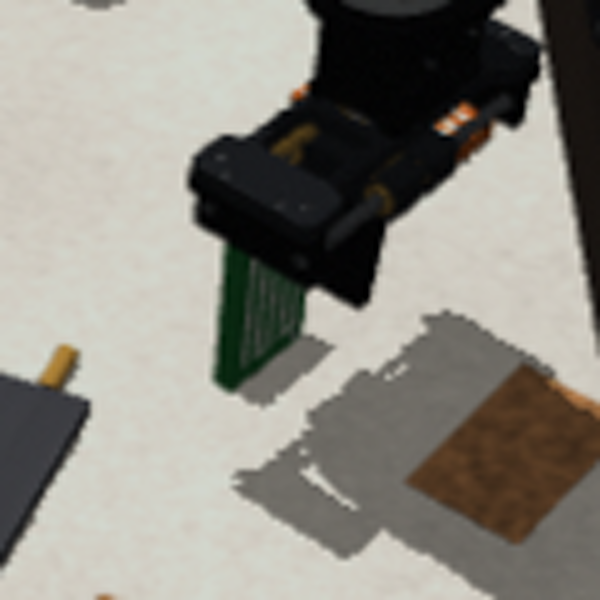

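Still standing; push outward (tool +z).

>>> {"method": "jog_arm", "body": {
  "deltas": [0,0,12,0,0,0,0,0,0,12,0,0,0,0,0,0,8,0,0,0,0,0,0,8,0,0,0,0,0,0,8,0,0,0,0,0,0,0,0,0,0,0,0,0,0,0,0,0,0]
}}

```text
t: 48.55
eef_pos: [457.1, -147.9, 270.2]
tcp_rot: [-0.169, 1.553, -0.476]
ft_force: [0.5, 0.1, -0.7]
opening: 0.003
```

```bash
python3 - <<'E'
from h import *
where()
s=shot('side','s26.png')
im=cv2.imread('pics/s26.png')[160:280,310:430]; cv2.imwrite('pics/s26c.png',cv2.resize(im,None,fx=5,fy=5,interpolation=cv2.INTER_CUBIC))
for c in blobs(s,*SP[1][1:],100,(290,170,390,250)): print(cv2.boundingRect(c),rectw(s,c,9))
E
```

```text
t 48.55 tip [ 460.2 -149.5   80.2] phi 72.4 xdir [ 0.016 -0.008 -1.   ] F [ 0.5  0.1 -0.7] op 0.003 q [-0.45  0.49  2.05 -0.    0.59 -1.71]
(323, 206, 43, 29) [ 509.  -162.7  103.7   64.9  -17.3]
```

View pics/s26c.png

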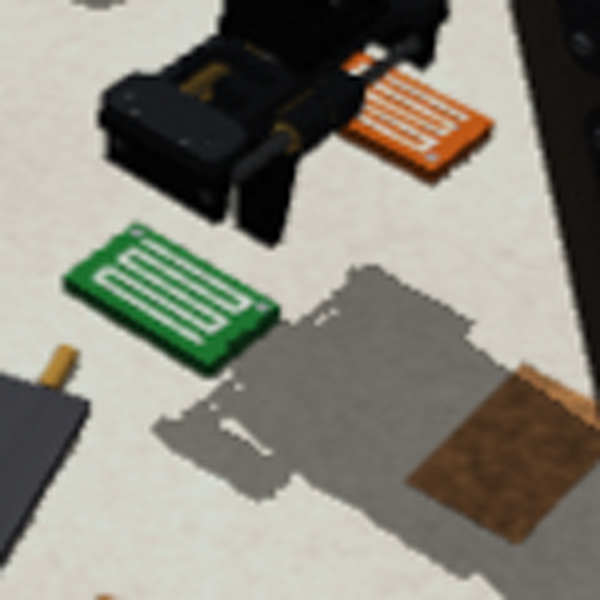

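>>> {"method": "jog_arm", "body": {
  "deltas": [0,0,10,0,0.016,0,0.9,0,0,0,0,0,0,0.9,0,0,0,0,0,0,0.9,0,0,0,0,0,0,0.9]
}}

```text
t: 49.1
eef_pos: [467.1, -151.1, 270.3]
tcp_rot: [-1.44, 1.568, -1.748]
ft_force: [0.1, 0.0, 0.8]
opening: 0.368
```

```bash
python3 - <<'E'
from h import *
where()
plan([((472.5,-152.6,40),Rd(72.7),.9)],.9)
s=shot('side','s27.png')
for c in blobs(s,*SP[1][1:],100,(290,170,390,250)): print(cv2.boundingRect(c),rectw(s,c,9))
E
```

```text
t 49.1 tip [ 467.  -151.6   80.3] phi 72.4 xdir [-0.001 -0.003 -1.   ] F [0.1 0.  0.8] op 0.368 q [-0.45  0.5   2.02 -0.01  0.62 -1.71]
1 rows; end tip [ 472.5 -152.6   40. ]
[40.3, 0.3, 5.6, -0.005, 0, 0.003, 0.9]
(323, 206, 43, 29) [ 508.9 -162.8  104.2   65.   -17.9]
```

>>> {"method": "jog_arm", "body": {
  "deltas": [30,0,5,-0.005,0,0,0.9,0,0,0,0,0,0,0.9,0,0,0,0,0,0,0.9,0,0,0,0,0,0,0.9,0,0,0,0,0,0,0.9]
}}

```text
t: 49.78
eef_pos: [471.7, -152.6, 242.1]
tcp_rot: [-0.886, 1.566, -1.189]
ft_force: [-0.2, -0.3, -0.4]
opening: 0.886
```

```bash
python3 - <<'E'
from h import *
where()
plan([((472.5,-152.6,4),Rd(72.5),.9)],.9)
E
```

```text
t 49.77 tip [ 472.  -153.4   52.1] phi 72.7 xdir [ 0.002 -0.004 -1.   ] F [-0.2 -0.3 -0.4] op 0.886 q [-0.45  0.56  2.03 -0.01  0.56 -1.71]
1 rows; end tip [ 472.4 -152.7    4. ]
[48.1, 0.4, 0.6, 0.003, 0.003, 0.003, 0.9]
```

>>> {"method": "jog_arm", "body": {
  "deltas": [40,0.5,0.5,0,0.002,0.003,0.9,10,0,0,0,0,0,0.9,0,0,0,0,0,0,0.9,0,0,0,0,0,0,0.9]
}}

```text
t: 50.28
eef_pos: [473.1, -152.7, 193.9]
tcp_rot: [-0.203, 1.566, -0.506]
ft_force: [0.1, 0.3, 0.2]
opening: 0.895
```

```bash
python3 - <<'E'
from h import *
where()
E
```

```text
t 50.27 tip [ 473.9 -153.2    3.9] phi 72.7 xdir [ 0.004 -0.002 -1.   ] F [0.1 0.3 0.2] op 0.895 q [-0.45  0.65  2.05 -0.    0.44 -1.71]
```

>>> {"method": "jog_arm", "body": {
  "deltas": [0,0,0,0,0,0,0.4,0,0,0,0,0,0,0.4,0,0,0,0,0,0,0.4,0,0,0,0,0,0,0.4,-30,0,0,0,0,0,0.4,-35,0,0,0,0,0,0.4,0,0,0,0,0,0,0.4]
}}

```text
t: 51.15
eef_pos: [472.7, -152.5, 261.6]
tcp_rot: [-0.206, 1.565, -0.508]
ft_force: [-0.4, -0.4, -1.0]
opening: 0.626
```

```bash
python3 - <<'E'
from h import *
where()
plan([((*bed(-25,17),70),Rd(91.95),.4)],.4)
E
```

```text
t 51.15 tip [ 473.6 -153.    71.6] phi 72.7 xdir [ 0.005 -0.003 -1.   ] F [-0.4 -0.4 -1. ] op 0.626 q [-0.45  0.52  2.01 -0.    0.6  -1.71]
6 rows; end tip [568.8 133.2  70. ]
[0.2, 50.2, 1.1, -0.056, 0.001, 0, 0.4, 0.2, 50.1, 3.9, -0.056, 0.001, 0.001, 0.4, 0.3, 49.7, 6.7, -0.056, 0.001, 0, 0.4, 0.2, 49.4, 9.5, -0.056, 0, 0, 0.4, 0.3, 48.7, 12.3, -0.056, 0.001, 0.001, 0.4, 0.2, 48, 14.9, -0.056, 0.001, 0, 0.4]
```

>>> {"method": "jog_arm", "body": {
  "deltas": [0,50,1,-0.056,0.001,0,0.4,0,50,4,-0.056,0.001,0,0.4,0,50,7,-0.056,0.001,0,0.4,0,49,10,-0.056,0,0,0.4,0,49,12,-0.056,0,0,0.4,0,40,13,-0.056,0,0,0.4,0,0,0,0,0,0,0.4,0,0,0,0,0,0,0.4]
}}

```text
t: 52.15
eef_pos: [567.9, 133.1, 251.3]
tcp_rot: [-2.899, 1.562, -2.858]
ft_force: [0.5, -0.5, -0.2]
opening: 0.626
```

```bash
python3 - <<'E'
from h import *
where();loc()
plan([((*bed(-25,17),70),Rd(91.95),.4)],.4)
s=shot('side','s28.png')
E
```

```text
t 52.15 tip [566.3 132.7  61.3] phi 92.4 xdir [-0.008 -0.002 -1.   ] F [ 0.5 -0.5 -0.2] op 0.626 q [ 0.12  0.63  1.8  -0.    0.72 -1.49]
bedlocal -27.5 16.6 z 61.3 phi-bed 180.44 xdir [-0.008 -0.002 -1.   ] F [ 0.5 -0.5 -0.2] op 0.626 t 52.1
1 rows; end tip [568.8 133.1  70. ]
[-8.7, -0.1, 0.9, 0.008, -0.008, 0.002, 0.4]
```

View pics/s28.png

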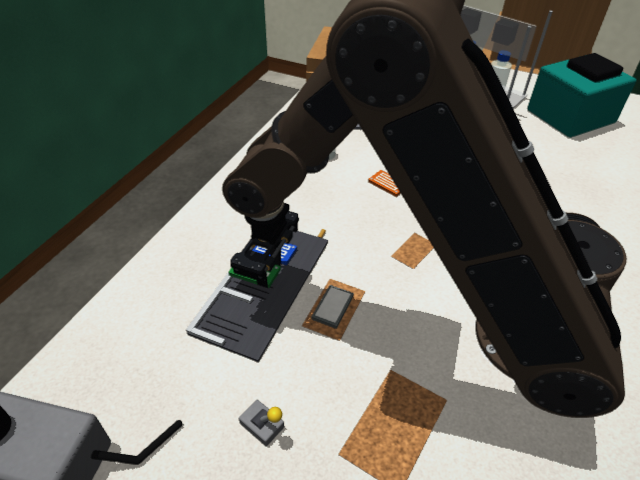

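>>> {"method": "jog_arm", "body": {
  "deltas": [30,0,1,0.008,-0.008,0.002,0.4,14,0,0,0,0,0,0.4,0,0,0,0,0,0,0.4,0,0,0,0,0,0,0.4]
}}

```text
t: 52.7
eef_pos: [568.8, 129.8, 206.9]
tcp_rot: [-0.492, 1.571, -0.463]
ft_force: [0.2, -0.1, -2.0]
opening: 0.625
```

```bash
python3 - <<'E'
from h import *
loc()
E
```

```text
bedlocal -25.1 13.6 z 16.9 phi-bed 179.68 xdir [ 0. -0. -1.] F [ 0.2 -0.1 -2. ] op 0.625 t 52.7
```

Down about 3 and towards the rib (+y tool) about 11.

>>> {"method": "jog_arm", "body": {
  "deltas": [3,5,0,-0.005,0,0,0.4,1,5,0,0,0,0,0.4,0,3,0,0,0,0,0.4]
}}

```text
t: 53.08
eef_pos: [569.0, 142.4, 206.1]
tcp_rot: [-0.177, 1.566, -0.143]
ft_force: [0.2, -1.8, -2.1]
opening: 0.623
```

```bash
python3 - <<'E'
from h import *
loc()
E
```

```text
bedlocal -23.5 26.1 z 16.1 phi-bed 179.96 xdir [ 0.005 -0.001 -1.   ] F [ 0.2 -1.8 -2.1] op 0.623 t 53.1
```

>>> {"method": "jog_arm", "body": {
  "deltas": [4,1,0,0,0,0,0.4,1,4,0,0,0,0,0.4,0,0,5,0,0,0,0.4]
}}

```text
t: 53.45
eef_pos: [573.3, 143.7, 204.4]
tcp_rot: [-1.312, 1.563, -1.277]
ft_force: [-0.4, -0.1, -0.6]
opening: 0.63
```

```bash
python3 - <<'E'
from h import *
loc()
E
```

```text
bedlocal -19.8 26.0 z 14.4 phi-bed 180.03 xdir [ 0.002 -0.007 -1.   ] F [-0.4 -0.1 -0.6] op 0.63 t 53.5
```

>>> {"method": "jog_arm", "body": {
  "deltas": [1,2,4,0,0,0.005,0.4,0,2,4,0,0,0,0.4]
}}

```text
t: 53.7
eef_pos: [578.4, 144.5, 203.9]
tcp_rot: [-2.527, 1.556, -2.491]
ft_force: [-14.2, -20.4, 6.2]
opening: 0.629
```

```bash
python3 - <<'E'
from h import *
loc()
E
```

```text
bedlocal -17.4 26.3 z 13.9 phi-bed 180.1 xdir [-0.012 -0.009 -1.   ] F [-14.2 -20.4   6.2] op 0.629 t 53.7
```

>>> {"method": "jog_arm", "body": {
  "deltas": [0,0,3,0,0,0,0.4,0,0,0,0,0,0,0.8,0,0,0,0,0,0,0.8,0,0,0,0,0,0,0.8,-30,0,0,0,0,0,0.8,-50,0,-40,0,0,0,0.8,-30,-40,-40,0,0,0,0.8,0,-55,-40,0,0,0,0.8,0,-55,0,0,0,0,0.8,0,-55,0,0,0,0,0.8]
}}

```text
t: 54.95
eef_pos: [471.2, -59.2, 319.7]
tcp_rot: [-2.361, 1.558, -2.316]
ft_force: [0.9, 0.8, -1.1]
opening: 0.797
```

```bash
python3 - <<'E'
from h import *
where()
d,s=plates()
for nm,lo,hi in SP[:2]:
  for dd,n in((d,'top'),(s,'side')):
    for c in blobs(dd,lo,hi,150,(150,150,345,298)): print(nm,n,'z22',rectw(dd,c,22 if n=='top' else 19))
print('target',bed(23,-97),bed(23,25),bed(23,147))
im=cv2.cvtColor(d['image'],cv2.COLOR_RGB2BGR)[170:270,200:350]; cv2.imwrite('pics/t29.png',cv2.resize(im,None,fx=5,fy=5,interpolation=cv2.INTER_CUBIC))
im=cv2.cvtColor(s['image'],cv2.COLOR_RGB2BGR)[210:370,180:340]; cv2.imwrite('pics/s29.png',cv2.resize(im,None,fx=3.7,fy=3.7,interpolation=cv2.INTER_CUBIC))
E
```

```text
t 54.95 tip [469.6 -61.  129.7] phi 92.5 xdir [-0.009 -0.009 -1.   ] F [ 0.9  0.8 -1.1] op 0.797 q [-0.26  0.4   2.01 -0.02  0.73 -1.86]
top blue (298, 193, 22, 34) [ 6.207e+02  2.000e+01  9.900e+01  5.850e+01 -5.000e-01]
side blue (250, 235, 47, 30) [624.   13.7 102.9  68.8   1.5]
top green (256, 193, 21, 35) [616.  143.1 100.1  58.1   1.8]
side green (225, 268, 50, 34) [618.2 137.9 104.2  67.3   2.1]
top orange (251, 263, 51, 31) [418.5 108.8 145.   84.4  89.4]
top orange (425, 250, 29, 38) [ 457.3 -361.    98.3   58.8  -17.1]
side orange (303, 279, 62, 61) [415.3 115.9 146.3  86.3  89.8]
side orange (397, 234, 23, 30) [ 307.  -141.5   86.2   59.3   75.4]
side orange (369, 170, 40, 24) [ 457.1 -363.8   98.8   59.4  -17. ]
blue top z22 [ 6.19e+02  1.99e+01  9.84e+01  5.81e+01 -5.00e-01]
blue side z22 [618.9  22.2 101.8  68.1   1.5]
green top z22 [614.4 142.2  99.5  57.7   1.8]
green side z22 [613.2 142.8 103.   62.4   2.1]
target (620.6840719026652, 20.83790994255834) (616.5368710378071, 142.7674007353379) (612.3896701729491, 264.6968915281175)
```

View pics/t29.png

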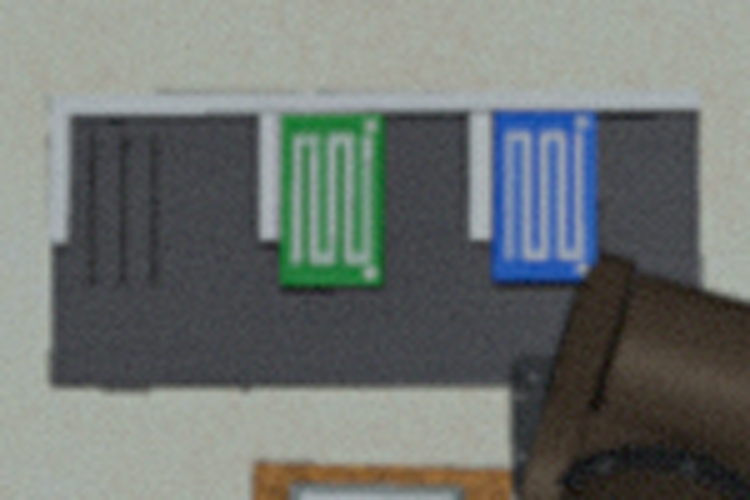

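View pics/s29.png

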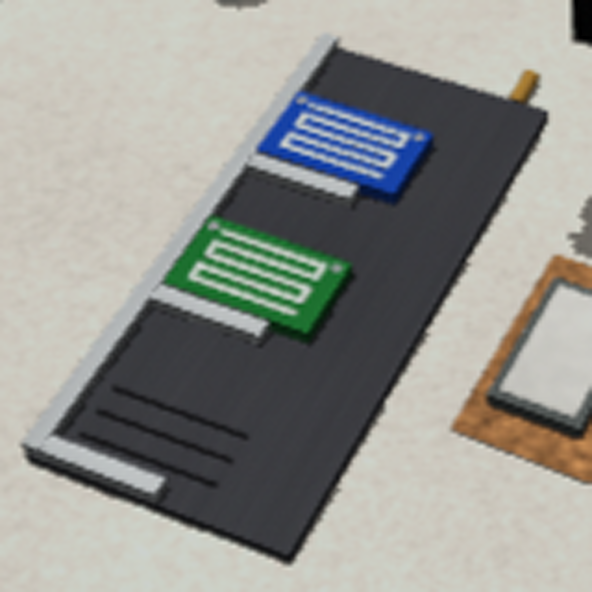

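```bash
python3 - <<'E'
from h import *
plan([((460,-200,120),None,.9),((419,-349.2,110),Rd(72.9),.9)],.9)
E
```

```text
6 rows; end tip [ 419.  -349.2  110. ]
[3.6, -45.3, -5.1, 0, 0, 0, 0.9, 3.7, -45.3, -5.1, 0, 0, 0, 0.9, 3.6, -45.3, -5.1, 0, 0, 0, 0.9, 3.9, -49.8, -16.1, 0.113, -0.002, 0.004, 0.9, 3.7, -51.2, -10.4, 0.112, -0.003, 0.003, 0.9, 3.6, -52.1, -4.7, 0.113, -0.002, 0.004, 0.9]
```

>>> {"method": "jog_arm", "body": {
  "deltas": [3.5,-45,-5,0,0,0,0.9,3.5,-45,-5,0,0,0,0.9,3.5,-45,-5,0,0,0,0.9,4,-50,-16,0.113,-0.002,0.004,0.9,4,-51,-10,0.113,-0.002,0.004,0.9,4,-42,-5,0.1,-0.002,0.004,0.9,0,0,0,0,0,0,0.9]
}}

```text
t: 55.92
eef_pos: [421.3, -344.2, 298.8]
tcp_rot: [0.78, 1.568, 0.486]
ft_force: [0.1, 0.4, -0.4]
opening: 0.901
```

```bash
python3 - <<'E'
from h import *
where()
plan([((419,-349.2,45),Rd(72.9),.9)],.9)
d,s=plates()
E
```

```text
t 55.92 tip [ 421.7 -343.9  108.8] phi 73.1 xdir [ 0.002  0.001 -1.   ] F [ 0.1  0.4 -0.4] op 0.901 q [-0.81  0.51  1.87  0.    0.76 -2.09]
2 rows; end tip [ 419.  -349.3   45. ]
[31.9, -2.8, -0.4, 0.002, 0.001, -0.001, 0.9, 31.9, -2.8, -0.4, 0.002, 0.001, -0.001, 0.9]
top blue (298, 193, 21, 34) [620.5  21.1  97.1  58.1   1.4]
side blue (250, 235, 47, 30) [624.6  13.  101.7  67.8   1.1]
top green (256, 193, 21, 35) [616.  143.1 100.1  58.1   1.8]
side green (225, 268, 50, 34) [619.3 137.6 102.1  67.7   1.1]
top orange (251, 263, 50, 31) [418.7 109.3 143.2  84.3 -89.9]
side orange (303, 279, 62, 61) [415.4 115.9 146.3  86.2  89.9]
side orange (392, 234, 28, 34) [ 308.9 -132.3  105.    60.4   75.4]
side orange (369, 170, 38, 23) [ 460.1 -364.8   92.6   59.2  -17. ]
```

Orange unmoved (occluded slightly). Descend.

>>> {"method": "jog_arm", "body": {
  "deltas": [32,-3,0,0,0,0,0.9,32,-4,0,0,0,0,0.9,0,0,0,0,0,0,0.9,0,0,0,0,0,0,0.9]
}}

```text
t: 56.52
eef_pos: [422.9, -343.5, 235.9]
tcp_rot: [0.433, 1.567, 0.153]
ft_force: [0.4, 0.3, 0.2]
opening: 0.898
```

```bash
python3 - <<'E'
from h import *
where()
plan([((419,-349.2,4),Rd(72.9),.9)],.9)
E
```

```text
t 56.52 tip [ 423.5 -343.4   45.9] phi 73.9 xdir [ 0.003  0.001 -1.   ] F [0.4 0.3 0.2] op 0.898 q [-0.8   0.61  1.91  0.    0.62 -2.1 ]
1 rows; end tip [ 419.  -349.1    4. ]
[41.9, -6.6, -2.3, 0.018, 0.003, -0.001, 0.9]
```

>>> {"method": "jog_arm", "body": {
  "deltas": [10,-8,-3,0.018,0.003,0,0.9,22,-1,0,0,0,0,0.9,0,0,0,0,0,0,0.9,0,0,0,0,0,0,0.9]
}}

```text
t: 57.02
eef_pos: [417.7, -351.8, 206.1]
tcp_rot: [-0.266, 1.566, -0.565]
ft_force: [0.4, -0.6, -0.1]
opening: 0.899
```

```bash
python3 - <<'E'
from h import *
where()
plan([((419,-349.2,4),Rd(72.9),.9)],.9)
E
```

```text
t 57.02 tip [ 418.4 -352.2   16.1] phi 72.9 xdir [ 0.004 -0.002 -1.   ] F [ 0.4 -0.6 -0.1] op 0.899 q [-0.82  0.66  1.92  0.    0.55 -2.09]
1 rows; end tip [ 419.  -349.2    4. ]
[12.1, 2.9, 0.4, -0.001, 0.004, 0.001, 0.9]
```

>>> {"method": "jog_arm", "body": {
  "deltas": [11,3,1,0,0.003,0,0.9,1,0,0,0,0,0,0.9,0,0,0,0,0,0,0.9,0,0,0,0,0,0,0.4,0,0,0,0,0,0,0.4,0,0,0,0,0,0,0.4,0,0,0,0,0,0,0.4]
}}

```text
t: 57.9
eef_pos: [419.9, -349.2, 194.8]
tcp_rot: [-0.659, 1.567, -0.958]
ft_force: [0.3, 0.6, -0.9]
opening: 0.625
```

```bash
python3 - <<'E'
from h import *
where()
plan([((None,None,90),None,.4),((500,-100,90),Rd(80),.4),((*bed(-27,137),75),Rd(91.95),.4)],.4)
E
```

```text
t 57.9 tip [ 420.3 -349.8    4.8] phi 72.9 xdir [ 0.002 -0.003 -1.   ] F [ 0.3  0.6 -0.9] op 0.625 q [-0.81  0.68  1.93 -0.    0.53 -2.09]
13 rows; end tip [562.7 252.9  75. ]
[-42.6, -0.1, 0.1, 0, 0, 0, 0.4, -42.6, -0.1, 0.1, 0, 0, 0, 0.4, -0.1, 52.4, 0.6, -0.025, 0.001, 0, 0.4, -0.1, 52.3, 2, -0.025, 0, 0.001, 0.4, -0.1, 52.2, 3.2, -0.025, 0.001, 0, 0.4, 0, 52.2, 4.6, -0.025, 0, 0.001, 0.4, -0.1, 52, 5.8, -0.025, 0.001, 0, 0.4, 2.5, 59.8, 0.1, -0.035, 0, 0, 0.4, 2.5, 59.7, 2.2, -0.034, 0, 0, 0.4, 2.5, 59.6, 4.2, -0.035, 0, 0, 0.4]
[2.4, 59.4, 6.3, -0.035, 0, 0, 0.4, 2.5, 59.2, 8.4, -0.035, 0, 0, 0.4, 2.5, 58.8, 10.5, -0.034, 0, 0, 0.4]
```

>>> {"method": "jog_arm", "body": {
  "deltas": [-42,0,0,0,0,0,0.4,-42,0,0,0,0,0,0.4,0,52,0.5,-0.025,0,0,0.4,0,52,2,-0.025,0,0,0.4,0,52,3,-0.025,0,0,0.4,0,52,4.5,-0.025,0,0,0.4,0,52,6,-0.025,0,0,0.4,2,60,0,-0.035,0,0,0.4,2,60,2,-0.035,0,0,0.4,2,60,4,-0.035,0,0,0.4]
}}

```text
t: 59.15
eef_pos: [532.6, 85.7, 274.3]
tcp_rot: [-0.609, 1.566, -0.679]
ft_force: [1.7, -1.1, -1.3]
opening: 0.628
```

```bash
python3 - <<'E'
from h import *
where()
plan([((*bed(-27,135),75),Rd(91.95),.4)],.4)
E
```

```text
t 59.15 tip [533.3  85.2  84.3] phi 86.0 xdir [ 0.004 -0.003 -1.   ] F [ 1.7 -1.1 -1.3] op 0.628 q [ 0.04  0.54  1.9  -0.    0.69 -1.46]
3 rows; end tip [562.8 251.   75. ]
[3, 55.7, 6.2, -0.035, 0.001, 0.001, 0.4, 3, 55.4, 8.1, -0.034, 0.001, 0.001, 0.4, 3.1, 55.1, 10, -0.035, 0.002, 0.001, 0.4]
```

>>> {"method": "jog_arm", "body": {
  "deltas": [3,55,6,-0.035,0.001,0,0.4,3,55,8,-0.035,0.001,0,0.4,3,45,8,-0.03,0.001,0,0.4,0,0,0,0,0,0,0.4,0,0,0,0,0,0,0.4]
}}

```text
t: 59.78
eef_pos: [559.5, 248.9, 263.6]
tcp_rot: [-1.861, 1.567, -1.822]
ft_force: [-0.1, -0.8, -1.8]
opening: 0.629
```

```bash
python3 - <<'E'
from h import *
where();loc()
plan([((*bed(-26,137),18),Rd(91.95),.4)],.4)
s=shot('side','s30.png')
im=cv2.imread('pics/s30.png')[210:370,180:340]; cv2.imwrite('pics/s30c.png',cv2.resize(im,None,fx=3.7,fy=3.7,interpolation=cv2.INTER_CUBIC))
E
```

```text
t 59.77 tip [559.3 248.3  73.6] phi 92.2 xdir [-0.001 -0.003 -1.   ] F [-0.1 -0.8 -1.8] op 0.629 q [ 0.31  0.64  1.72 -0.    0.78 -1.3 ]
bedlocal -30.6 132.4 z 73.6 phi-bed 180.28 xdir [-0.001 -0.003 -1.   ] F [-0.1 -0.8 -1.8] op 0.629 t 59.8
1 rows; end tip [563.8 252.9  18. ]
[55.6, 4.1, 4.5, 0.005, -0.001, 0.003, 0.4]
```

View pics/s30c.png

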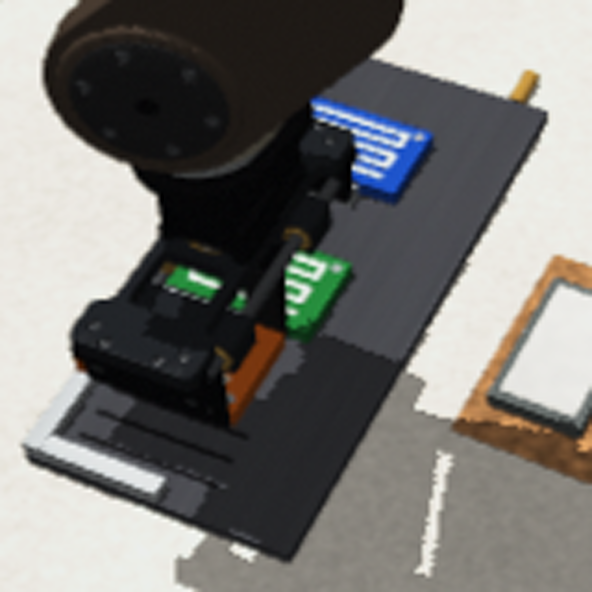

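>>> {"method": "jog_arm", "body": {
  "deltas": [30,3,3,0.005,0,0.003,0.4,24,0,0,0,0,0,0.4,0,0,0,0,0,0,0.4,0,0,0,0,0,0,0.4]
}}

```text
t: 60.32
eef_pos: [563.3, 247.4, 210.4]
tcp_rot: [0.183, 1.57, 0.21]
ft_force: [-0.1, -0.6, -0.3]
opening: 0.626
```

```bash
python3 - <<'E'
from h import *
loc()
E
```

```text
bedlocal -26.5 131.4 z 20.4 phi-bed 179.61 xdir [ 0.001  0.    -1.   ] F [-0.1 -0.6 -0.3] op 0.626 t 60.3
```

>>> {"method": "jog_arm", "body": {
  "deltas": [4,6,0,-0.006,0,0,0.4,2,5,0,0,0,0,0.4,0,3,0,0,0,0,0.4]
}}

```text
t: 60.7
eef_pos: [563.2, 261.8, 206.2]
tcp_rot: [0.264, 1.567, 0.297]
ft_force: [-0.0, -1.0, -2.3]
opening: 0.63
```

```bash
python3 - <<'E'
from h import *
loc()
E
```

```text
bedlocal -25.6 146.0 z 16.2 phi-bed 179.92 xdir [ 0.003  0.001 -1.   ] F [-0.  -1.  -2.3] op 0.63 t 60.7
```

>>> {"method": "jog_arm", "body": {
  "deltas": [3,2,0,0,0,0,0.4,1,3,0,0,0,0,0.4,0,1,5,0,0,0,0.4]
}}

```text
t: 61.08
eef_pos: [567.3, 265.4, 204.7]
tcp_rot: [-1.749, 1.565, -1.714]
ft_force: [-3.7, -5.6, 0.2]
opening: 0.626
```

```bash
python3 - <<'E'
from h import *
loc()
E
```

```text
bedlocal -22.2 148.1 z 14.7 phi-bed 180.03 xdir [-0.001 -0.006 -1.   ] F [-3.7 -5.6  0.2] op 0.626 t 61.1
```

>>> {"method": "jog_arm", "body": {
  "deltas": [0,2,5,0,0,0.005,0.4,0,2,4,0,0,0,0.4]
}}

```text
t: 61.32
eef_pos: [572.5, 266.3, 204.2]
tcp_rot: [-2.681, 1.548, -2.647]
ft_force: [-13.7, -12.3, 11.3]
opening: 0.63
```

```bash
python3 - <<'E'
from h import *
loc()
E
```

```text
bedlocal -20.6 148.1 z 14.3 phi-bed 180.04 xdir [-0.02  -0.011 -1.   ] F [-13.7 -12.3  11.3] op 0.63 t 61.3
```

>>> {"method": "jog_arm", "body": {
  "deltas": [0,0,4,0,-0.01,0.005,0.4,0,0,3,0,0,0,0.4]
}}

```text
t: 61.58
eef_pos: [577.7, 265.9, 204.3]
tcp_rot: [-2.733, 1.552, -2.698]
ft_force: [-7.7, 3.8, 4.1]
opening: 0.626
```

```bash
python3 - <<'E'
from h import *
loc()
E
```

```text
bedlocal -15.0 147.9 z 14.4 phi-bed 180.04 xdir [-0.017 -0.008 -1.   ] F [-7.7  3.8  4.1] op 0.626 t 61.6
```

>>> {"method": "jog_arm", "body": {
  "deltas": [0,0,2,0,0,0,0.4,0,0,0,0,0,0,0.8,0,0,0,0,0,0,0.8,0,0,0,0,0,0,0.8,-30,0,0,0,0,0,0.8,-50,0,-40,0,0,0,0.8,-30,30,-50,0,0,0,0.8,0,50,-50,0,0,0,0.4,0,50,0,0,0,0,0,0,0,0,0,0,0,0]
}}

```text
t: 62.82
eef_pos: [441.4, 389.0, 318.8]
tcp_rot: [-2.844, 1.553, -2.811]
ft_force: [0.3, -0.0, -0.2]
opening: 0.541
```

```bash
python3 - <<'E'
from h import *
where()
d,s=shot('top'),shot('side')
for nm,lo,hi in SP:
  for dd,n in((d,'top'),(s,'side')):
    for c in blobs(dd,lo,hi,150,(200,185,345,258) if n=='top' else (180,220,300,350)): print(nm,n,'z22',rectw(dd,c,22 if n=='top' else 19))
print('target',bed(23,-97),bed(23,25),bed(23,147))
im=cv2.cvtColor(d['image'],cv2.COLOR_RGB2BGR)[170:270,200:350]; cv2.imwrite('pics/t31.png',cv2.resize(im,None,fx=5,fy=5,interpolation=cv2.INTER_CUBIC))
im=cv2.cvtColor(s['image'],cv2.COLOR_RGB2BGR)[210:370,180:340]; cv2.imwrite('pics/s31.png',cv2.resize(im,None,fx=3.7,fy=3.7,interpolation=cv2.INTER_CUBIC))
E
```

```text
t 62.83 tip [438.3 387.9 128.8] phi 91.9 xdir [-0.017 -0.006 -1.   ] F [ 0.3 -0.  -0.2] op 0.541 q [ 0.61  0.54  1.74  0.01  0.88 -1.  ]
blue top z22 [618.9  20.9  96.5  57.7   1.4]
green top z22 [614.3 142.   99.4  57.8   1.5]
orange top z22 [612.5 265.1  97.   55.    2.2]
orange side z22 [615.9 264.4  92.2  59.7   1.9]
target (620.6840719026652, 20.83790994255834) (616.5368710378071, 142.7674007353379) (612.3896701729491, 264.6968915281175)
```

View pics/t31.png

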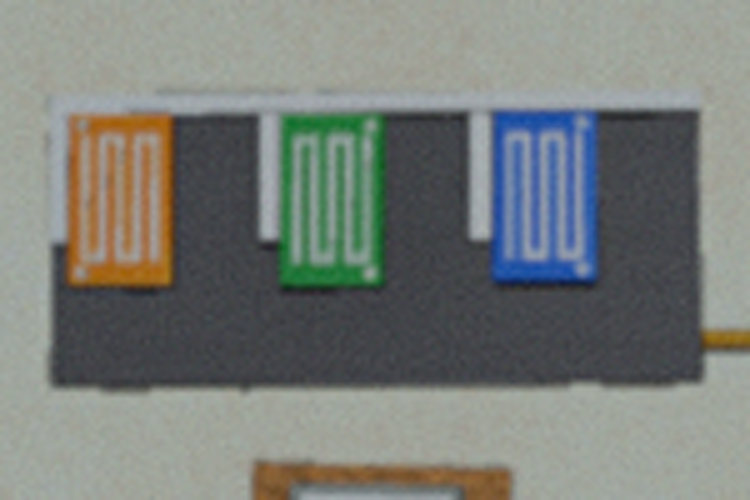

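View pics/s31.png

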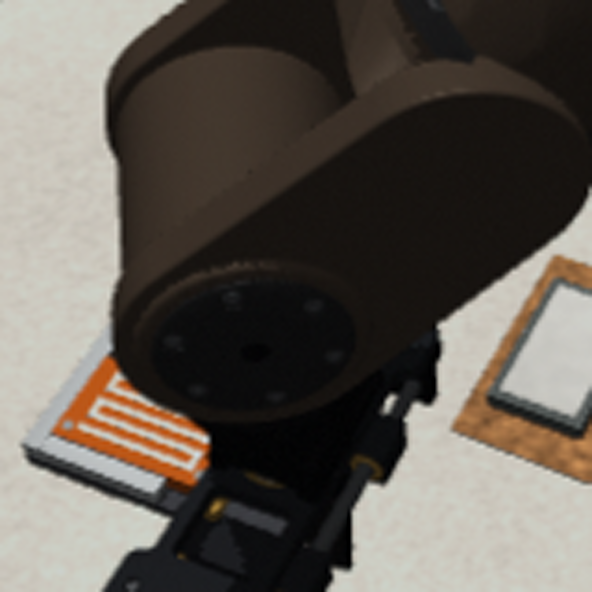

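```bash
python3 - <<'E'
from h import *
plan([((*bed(-62,147),60),Rd(91.95),0),((*bed(-62,147),25),None)],0)
E
```

```text
4 rows; end tip [527.5 261.8  25. ]
[22.5, -42.3, 27.6, -0.001, -0.006, 0.002, 0, 22.7, -42.5, 27.5, -0.001, -0.006, 0.002, 0, 22.7, -42.5, 27.3, -0.001, -0.007, 0.003, 0, 35, 0, -0.1, 0, 0, 0, 0]
```

>>> {"method": "jog_arm", "body": {
  "deltas": [22,-42,28,0,-0.006,0.002,0,22,-42,27,0,-0.006,0.002,0,22,-38,23,0,-0.006,0.002,0,0,0,0,0,0,0,0,30,0,0,0,0,0,0,0,0,0,0,0,0,0]
}}

```text
t: 63.68
eef_pos: [526.2, 258.2, 220.2]
tcp_rot: [-0.217, 1.57, -0.192]
ft_force: [-0.1, -0.0, 0.3]
opening: 0.003
```

```bash
python3 - <<'E'
from h import *
loc()
plan([((*bed(-60,147),13),Rd(91.95),0)],0)
E
```

```text
bedlocal -63.2 143.4 z 30.2 phi-bed 179.48 xdir [ 0.001 -0.    -1.   ] F [-0.1 -0.   0.3] op 0.003 t 63.7
1 rows; end tip [529.4 261.9  13. ]
[17.2, 3.6, 3.3, -0.009, 0.001, 0, 0]
```

>>> {"method": "jog_arm", "body": {
  "deltas": [17,4,4,-0.009,0,0,0,2,0,0,0,0,0,0,0,0,0,0,0,0,0,0,0,0,0,0,0,0]
}}

```text
t: 64.18
eef_pos: [530.4, 263.7, 202.8]
tcp_rot: [0.252, 1.567, 0.288]
ft_force: [-0.6, -0.0, -0.4]
opening: 0.006
```

```bash
python3 - <<'E'
from h import *
loc()
E
```

```text
bedlocal -58.2 149.0 z 12.8 phi-bed 180.11 xdir [ 0.004  0.001 -1.   ] F [-0.6 -0.  -0.4] op 0.006 t 64.2
```

Push +x (tool +z) toward contact near local x ≈ −38.

>>> {"method": "jog_arm", "body": {
  "deltas": [0,0,9,0,0,0,0,0,0,7,0,0,0,0,0,0,4,0,0,0,0]
}}

```text
t: 64.55
eef_pos: [550.3, 264.7, 203.5]
tcp_rot: [2.886, 1.569, 2.921]
ft_force: [-23.4, 3.8, 14.4]
opening: 0.004
```

```bash
python3 - <<'E'
from h import *
loc()
E
```

```text
bedlocal -39.3 149.2 z 13.5 phi-bed 180.1 xdir [-0.001  0.    -1.   ] F [-23.4   3.8  14.4] op 0.004 t 64.5
```

>>> {"method": "jog_arm", "body": {
  "deltas": [0,0,-12,0,0,0,0,-30,0,-12,0,0,0,0,0,-58,-1,0,0,0,0,0,-58,0,0,0,0,0,0,0,0,0,0,0,0,25,0,0,0,0,0,0,0,0,0,0,0,0,0]
}}

```text
t: 65.42
eef_pos: [528.6, 145.6, 209.5]
tcp_rot: [0.153, 1.568, 0.19]
ft_force: [0.5, 0.1, 0.3]
opening: 0.005
```

```bash
python3 - <<'E'
from h import *
loc()
plan([((*bed(-60,25),13),Rd(91.95),0)],0)
E
```

```text
bedlocal -64.3 30.9 z 19.5 phi-bed 180.15 xdir [ 0.002  0.    -1.   ] F [0.5 0.1 0.3] op 0.005 t 65.4
1 rows; end tip [533.6 140.1  13. ]
[6.5, -5.8, 4.7, 0.003, 0.002, 0, 0]
```

>>> {"method": "jog_arm", "body": {
  "deltas": [6,-6,5,0,0.002,0,0,1,0,0,0,0,0,0,0,0,9,0,0,0,0,0,0,7,0,0,0,0,0,0,4,0,0,0,0]
}}

```text
t: 66.05
eef_pos: [554.6, 141.7, 203.8]
tcp_rot: [3.065, 1.568, 3.104]
ft_force: [-20.3, -0.1, 14.2]
opening: 0.004
```

```bash
python3 - <<'E'
from h import *
loc()
E
```

```text
bedlocal -39.4 26.1 z 13.8 phi-bed 180.26 xdir [-0.003  0.    -1.   ] F [-20.3  -0.1  14.2] op 0.004 t 66.0
```

Same depth (−39.4) as orange. Now blue.

>>> {"method": "jog_arm", "body": {
  "deltas": [0,0,-12,0,0,0,0,-30,0,-12,0,0,0,0,0,-58,-1,0,0,0,0,0,-58,0,0,0,0,0,0,0,0,0,0,0,0,25,0,0,0,0,0,0,0,0,0,0,0,0,0]
}}

```text
t: 66.92
eef_pos: [532.7, 23.2, 210.3]
tcp_rot: [-0.297, 1.569, -0.256]
ft_force: [-0.6, -0.4, 0.1]
opening: 0.006
```

```bash
python3 - <<'E'
from h import *
loc()
plan([((*bed(-60,-97),13),Rd(91.95),0)],0)
E
```

```text
bedlocal -64.6 -91.7 z 20.3 phi-bed 180.38 xdir [ 0.001 -0.    -1.   ] F [-0.6 -0.4  0.1] op 0.006 t 66.9
1 rows; end tip [537.8  17.9  13. ]
[7.3, -5.4, 4.8, 0.007, 0.001, 0, 0]
```

>>> {"method": "jog_arm", "body": {
  "deltas": [7,-6,5,0.007,0.002,0,0,1,0,0,0,0,0,0,0,0,9,0,0,0,0,0,0,7,0,0,0,0,0,0,4,0,0,0,0]
}}

```text
t: 67.55
eef_pos: [558.8, 19.2, 203.6]
tcp_rot: [-3.016, 1.567, -2.98]
ft_force: [-18.8, -5.9, 12.9]
opening: 0.004
```

```bash
python3 - <<'E'
from h import *
loc()
E
```

```text
bedlocal -39.5 -96.6 z 13.6 phi-bed 180.09 xdir [-0.003 -0.001 -1.   ] F [-18.8  -5.9  12.9] op 0.004 t 67.5
```

>>> {"method": "jog_arm", "body": {
  "deltas": [0,0,-12,0,0,0,0,-30,0,-30,0,0,0,0,-50,0,-30,0,0,0,0,-50,20,0,0,0,0,0,0,55,-10,0.04,0,0,0,0,55,-10,0.04,0,0,0,0,55,-10,0.04,0,0,0,0,55,-10,0.04,0,0,0,0,55,-10,0.04,0,0,0,0,0,0,0,0,0,0]
}}

```text
t: 68.8
eef_pos: [443.8, 321.5, 339.3]
tcp_rot: [0.883, 1.566, 0.709]
ft_force: [-0.4, -0.7, 0.2]
opening: 0.005
```

```bash
python3 - <<'E'
from h import *
where()
d,s=shot('top','t32.png'),shot('side','s32.png')
c=blobs(s,(20,120,80),(34,255,255),10,(240,380,310,440)); print([cv2.boundingRect(x) for x in c])
c=blobs(d,(20,120,80),(34,255,255),10,(140,250,190,310)); print([cv2.boundingRect(x) for x in c])
u=np.array([np.cos(np.radians(-12)),np.sin(np.radians(-12))]);h=np.array([431,414.5]); a=h-72*u
plan([((*a,150),Rd(78),0),((*a,84),None)],0)
for nm,lo,hi in SP:
    for c in blobs(d,lo,hi,150,(200,185,345,258)): print(nm,'z22',rectw(d,c,22))
E
```

```text
t 68.8 tip [444.4 322.1 149.3] phi 80.0 xdir [ 0.003  0.003 -1.   ] F [-0.4 -0.7  0.2] op 0.005 q [ 0.51  0.46  1.82  0.    0.85 -0.89]
[(267, 407, 15, 15)]
[]
5 rows; end tip [360.6 429.4  84. ]
[-0.2, 31.4, -33.9, 0.011, 0.001, -0.001, 0, -0.3, 31.1, -34.2, 0.012, 0, 0, 0, -0.2, 30.6, -34.6, 0.011, 0.001, -0.001, 0, 33, 0, 0, 0, 0, 0, 0, 33, -0.1, 0.1, 0, 0, 0, 0]
blue z22 [ 6.19e+02  1.98e+01  9.81e+01  5.83e+01 -3.00e-01]
green z22 [615.8 142.1  96.5  57.8   1.5]
orange z22 [612.5 265.1  97.   55.    2.2]
```

View pics/s32.png

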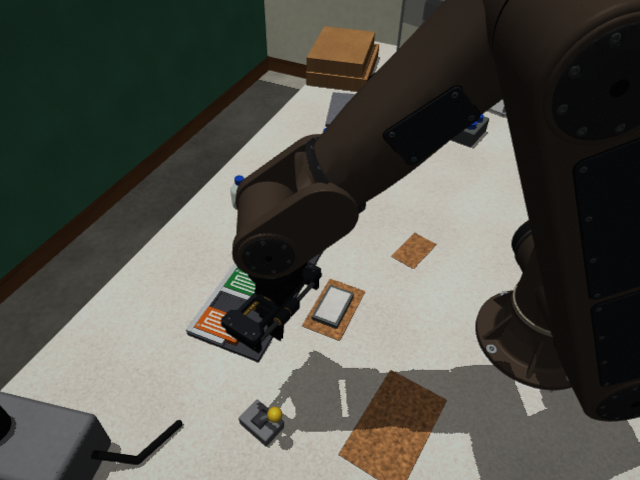

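>>> {"method": "jog_arm", "body": {
  "deltas": [0,31,-34,0.011,0,0,0,0,31,-34,0.011,0,0,0,0,26,-30,0.011,0,0,0,0,0,0,0,0,0,0]
}}

```text
t: 69.4
eef_pos: [364.4, 420.8, 339.4]
tcp_rot: [0.718, 1.568, 0.502]
ft_force: [0.5, -0.5, -0.6]
opening: 0.005
```

```bash
python3 - <<'E'
from h import *
where()
d,s=shot('top','t33.png'),shot('side','s33.png')
for nm,lo,hi in SP:
  for c in blobs(d,lo,hi,150,(200,185,345,258)): print(nm,'z22',rectw(d,c,22))
  for c in blobs(s,lo,hi,150,(180,220,305,350)): print(nm,'side z22',rectw(s,c,19))
im=cv2.cvtColor(d['image'],cv2.COLOR_RGB2BGR)[180:260,200:345]; cv2.imwrite('pics/t33c.png',cv2.resize(im,None,fx=5.5,fy=5.5,interpolation=cv2.INTER_CUBIC))
im=cv2.cvtColor(s['image'],cv2.COLOR_RGB2BGR)[210:370,180:340]; cv2.imwrite('pics/s33c.png',cv2.resize(im,None,fx=3.7,fy=3.7,interpolation=cv2.INTER_CUBIC))
g=cv2.cvtColor(d['image'],cv2.COLOR_RGB2HSV)
# right long edge of plates: gradient in saturation along rows
S=g[...,1].astype(float)
def ed(rows,u0,u1,sg,z=22):
    pts=[]
    for v in rows:
        r=np.gradient(S[v,u0:u1])*sg;k=int(np.argmax(r))
        if 0<k<len(r)-1:
            a,b,c=r[k-1:k+2]; k+=.5*(a-c)/(a-2*b+c)
        pts.append((u0+k,v))
    w=onz(d,np.array(pts),z); vx,vy,x,y=cv2.fitLine(w.astype(np.float32),cv2.DIST_HUBER,0,.01,.01).ravel(); a=np.degrees(np.arctan2(vy,vx)); a=(a+90)%180-90
    return [round(float(t),2) for t in (x,y,a)]
for n,(l0,l1,r0,r1) in {'orange':(208,220,230,240),'green':(251,262,271,282),'blue':(293,304,314,325)}.items():
    print(n,'left',ed(range(197,222),l0,l1,1),'right',ed(range(197,222),r0,r1,-1))
E
```

```text
t 69.4 tip [364.9 421.1 149.4] phi 77.6 xdir [ 0.002  0.001 -1.   ] F [ 0.5 -0.5 -0.6] op 0.005 q [ 0.74  0.47  1.8  -0.    0.87 -0.62]
blue z22 [ 6.19e+02  1.98e+01  9.81e+01  5.83e+01 -3.00e-01]
green side z22 [646.5 157.5  84.8  43.4 -40.3]
orange z22 [612.5 265.1  97.   55.    2.2]
orange side z22 [612.5 264.3  98.9  59.9   2. ]
orange left [609.69, 294.62, 0.9] right [609.5, 233.61, 2.43]
green left [616.05, 172.17, 1.09] right [623.15, 111.78, 1.55]
blue left [622.99, 49.81, 1.42] right [625.92, 3.77, 1.45]
```

View pics/t33c.png

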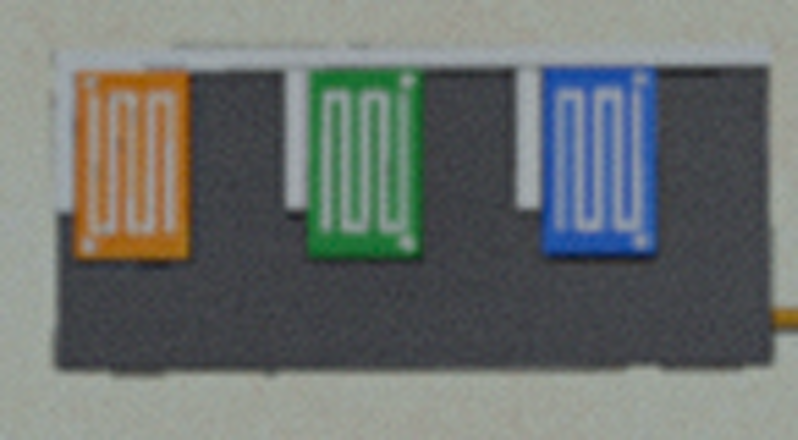

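View pics/s33c.png

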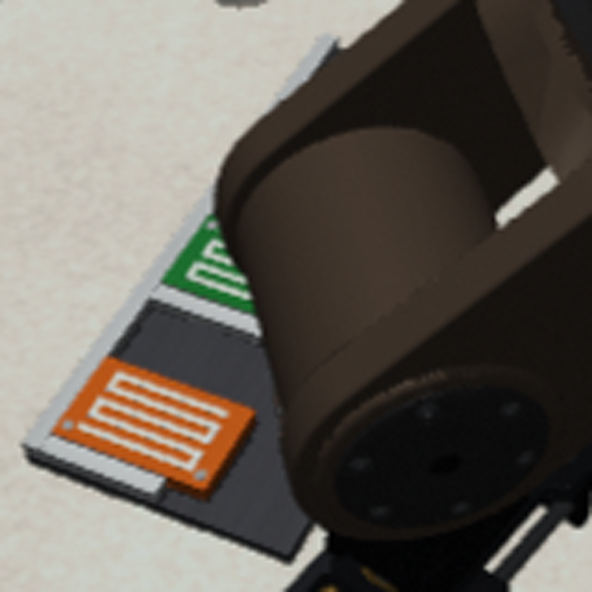

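```bash
python3 - <<'E'
from h import *
plan([((360.6,429.4,150),Rd(78)),((360.6,429.4,85),None)],0)
E
```

```text
3 rows; end tip [360.6 429.4  85. ]
[-0.6, 8.4, -7, -0.008, 0.002, -0.002, 0, 32.5, 0.1, 0, 0, 0, 0, 0, 32.5, 0.1, -0.1, 0, 0, 0, 0]
```

>>> {"method": "jog_arm", "body": {
  "deltas": [0,7,-6,0,0,0,0,33,0,0,0,0,0,0,28,0,0,0,0,0,0,0,0,0,0,0,0,0,0,0,0,0,0,0,0]
}}

```text
t: 70.12
eef_pos: [364.7, 425.3, 278.6]
tcp_rot: [0.741, 1.566, 0.517]
ft_force: [0.3, 0.0, 0.8]
opening: 0.004
```

```bash
python3 - <<'E'
from h import *
where()
s=shot('side','s34.png')
im=cv2.cvtColor(s['image'],cv2.COLOR_RGB2BGR)[340:460,200:360]; cv2.imwrite('pics/s34c.png',cv2.resize(im,None,fx=5,fy=5,interpolation=cv2.INTER_CUBIC))
E
```

```text
t 70.12 tip [365.5 425.8  88.6] phi 77.1 xdir [ 0.004  0.002 -1.   ] F [0.3 0.  0.8] op 0.004 q [ 0.74  0.56  1.84 -0.    0.73 -0.6 ]
```

View pics/s34c.png

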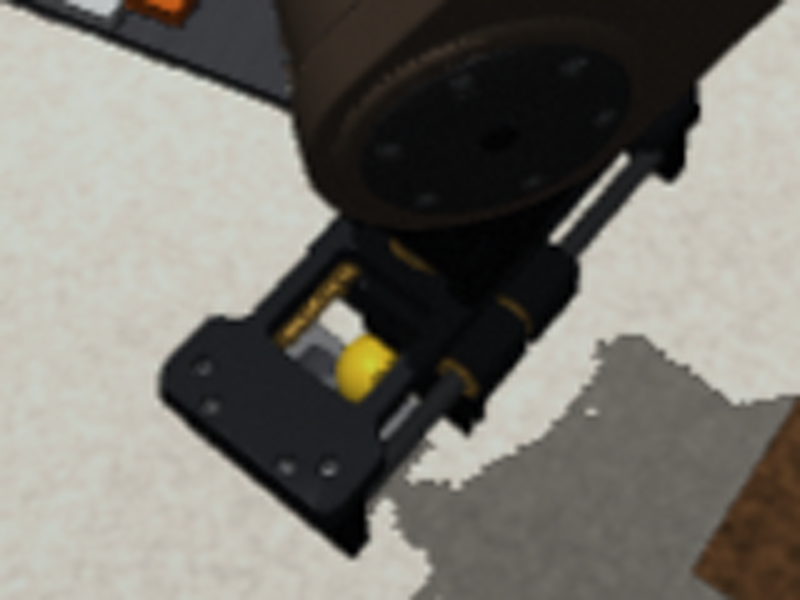

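>>> {"method": "jog_arm", "body": {
  "deltas": [1,2,15,0,0,0,0,1,0,20,0,0,0,0,1,0,20,0,0,0,0,0,0,15,0,0,0,0,0,0,8,0,0,0,0,0,0,0,0,0,0,0]
}}

```text
t: 70.92
eef_pos: [444.3, 409.6, 277.9]
tcp_rot: [2.54, 1.564, 2.313]
ft_force: [-9.0, 5.5, 8.1]
opening: 0.001
```

```bash
python3 - <<'E'
from h import *
where()
s=shot('side','s35.png')
im=cv2.cvtColor(s['image'],cv2.COLOR_RGB2BGR)[340:460,200:360]; cv2.imwrite('pics/s35c.png',cv2.resize(im,None,fx=5,fy=5,interpolation=cv2.INTER_CUBIC))
E
```

```text
t 70.92 tip [443.4 410.5  87.9] phi 77.0 xdir [-0.005  0.005 -1.   ] F [-9.   5.5  8.1] op 0.001 q [ 0.63  0.61  1.73  0.01  0.8  -0.72]
```

View pics/s35c.png

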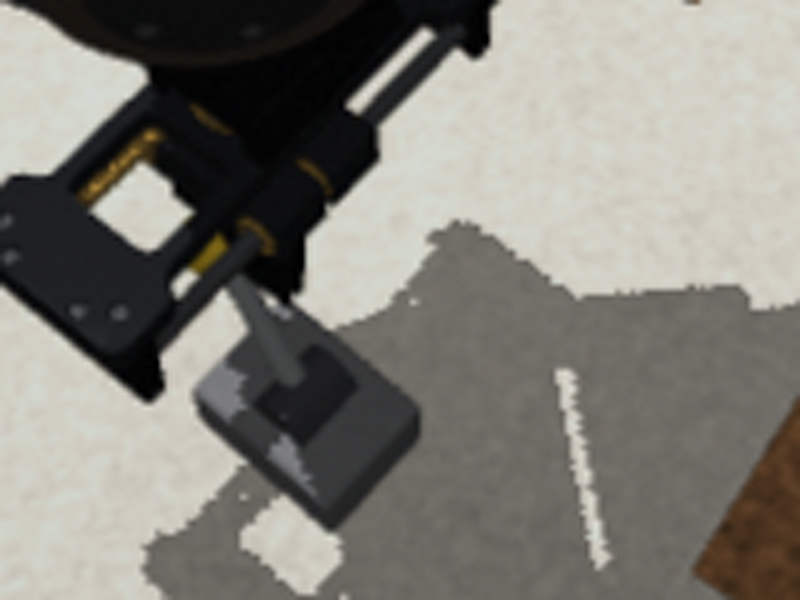

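>>> {"method": "jog_arm", "body": {
  "deltas": [0,0,-15,0,0,0,0,-5,0,-10,0,0,0,0,-50,0,-10,0,0,0,0,-60,0,0,0,0,0,0,-60,0,-40,0,0,0,0,-30,30,-40,0,0,0,0,0,50,0,0,0,0,0,0,50,0,0,0,0,0,0,0,0,0,0,0,0]
}}

```text
t: 72.1
eef_pos: [363.7, 562.9, 485.0]
tcp_rot: [1.763, 1.563, 1.535]
ft_force: [0.2, -0.0, -0.3]
opening: 0.003
```

```bash
python3 - <<'E'
from h import *
where()
d,s=shot('top','t36.png'),shot('side','s36.png')
a=blobs(d,(20,120,80),(34,255,255),10,(140,230,220,310)); b=blobs(s,(20,120,80),(34,255,255),10,(220,360,310,440))
print([cv2.boundingRect(x) for x in a],[cv2.boundingRect(x) for x in b])
ctr=lambda c:(cv2.moments(c)['m10']/cv2.moments(c)['m00'],cv2.moments(c)['m01']/cv2.moments(c)['m00'])
if a and b: print(tri(d,ctr(a[0]),s,ctr(b[0])))
for nm,lo,hi in SP:
  for c in blobs(d,lo,hi,150,(200,185,345,258)): print(nm,'z22',rectw(d,c,22))
  for c in blobs(s,lo,hi,150,(180,220,305,350)): print(nm,'side z22',rectw(s,c,19))
for c in blobs(d,(105,120,80),(125,255,255),20,(330,130,480,205)): print('bot',rectw(d,c,90))
im=cv2.cvtColor(s['image'],cv2.COLOR_RGB2BGR)[200:360,180:380]; cv2.imwrite('pics/s36c.png',cv2.resize(im,None,fx=3.7,fy=3.7,interpolation=cv2.INTER_CUBIC))
E
```

```text
t 72.1 tip [363.7 564.5 295. ] phi 76.9 xdir [ 0.     0.008 -1.   ] F [ 0.2 -0.  -0.3] op 0.003 q [ 0.9   0.5   1.33  0.    1.31 -0.45]
[(161, 252, 9, 9)] []
blue z22 [618.9  19.5  96.5  55.1   1.5]
blue side z22 [584.3  31.4  54.   37.4  61.2]
green z22 [615.8 142.1  96.5  57.9   1.5]
orange z22 [612.5 265.1  97.   55.    2.2]
bot [ 672.3 -415.3   22.1   21.5  -43.9]
bot [ 785.1 -108.4   22.9   19.6    1.1]
```

View pics/t36.png

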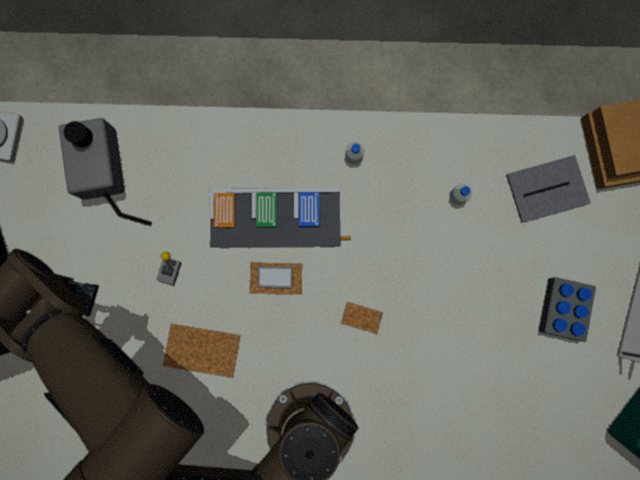

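View pics/s36.png

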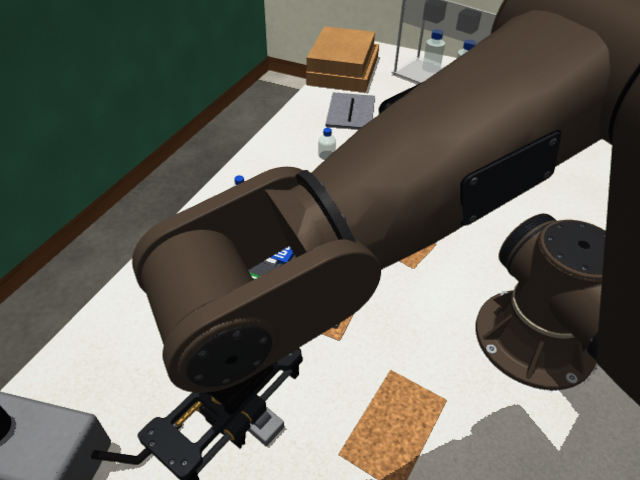

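```bash
python3 - <<'E'
from h import *
d=shot('top')
im=cv2.cvtColor(d['image'],cv2.COLOR_RGB2BGR)[180:300,200:350]; cv2.imwrite('pics/t37.png',cv2.resize(im,None,fx=5,fy=5,interpolation=cv2.INTER_CUBIC))
for c in blobs(d,(0,0,110),(179,60,255),100,(256,264,296,292)): print('grey',rectw(d,c,15))
print(env.job_done()); print(env.state()['t'])
E
```

```text
grey [421.6 112.1  89.3  51.6 -88.6]
the job is handed in; nothing more can be done
None
the job is handed in; nothing more can be done
```

View pics/t37.png

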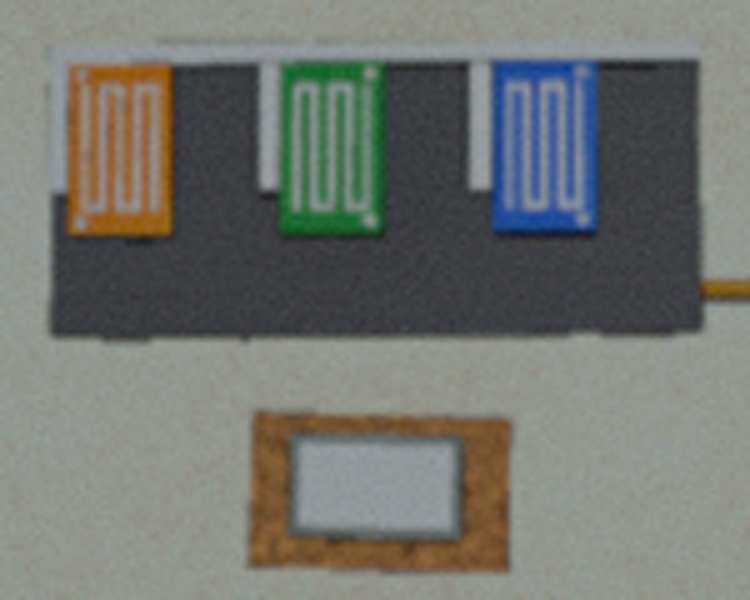

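The changeover is done and handed in, with the arm clear of everything at about t = 72 s. The hand-in gives no verdict, so these are my own readings.

**What I did:** I pulled the lever fully back and laid the grey plate on the middle-sized mat. Blue and green started black side up, so I stood each on end and tipped it over. I then loaded blue in bay 0, green in bay 1 and orange in bay 2. Each was pressed against its rib and fence and pushed once more from behind before I pushed the lever fully on.

**Last checks:**
- **Grey plate:** about 2 mm from the mat centre on each axis, and parallel to the mat.
- **Coloured plates:** all three are channels up. They stopped at the same depth against the fence (within 0.2 mm at about 20 N), and their rib-side edges matched the rib faces to about 1 mm.
- **Lever:** in the top view the ball is back at its starting "on" position.
- **Bottles:** neither bottle shows any movement.

**What disagreed:**
- **Fence position:** the plates stopped about 2 mm nearer the robot than my camera estimate of the fence. I trusted the contact.
- **Blue's angle:** it flickered between −0.5° and +1.5° in the top-view colour outline, while direct edge fits gave about 1.4° against the bed's 1.95°.
- **Side camera:** the arm hid the lever and most of the bed at the end, so the final check there is from the top view only.

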